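# Line up optics on a laser beam and log the light meter

## Task

First, with the beam still empty, set the reference: press the light meter's left key just until it clicks, no further. Then lay the straightedge flush along the far sides (away from the robot) of the laser's and the detector's feet, centred on the space between them, stand every optic there is (two or three of filter, lens, slit and aperture stop, in any order) in that space, holder across the beam and foot butted square against the straightedge, and once all are in line put the straightedge back on its mat. Last, press the meter's right key the same way to hold the reading; leave the middle key and the other things on the table alone.

Things in the scene. Friction and masses are not known exactly. Their poses are not given: they have to be found in the camera images.
- rig: Laser and photodetector, screwed to the table facing each other, a clear space 270 mm long between their feet. Origin: on the table below the beam, half way along that space; y along the beam from laser to detector, x across it, roughly away from the robot. Their feet and the optics' feet are all 60 mm wide, so feet butted against one straightedge stand on the beam. Beam 80 mm up.
- laser_foot (a point): Middle of the far side of the laser's foot (x = 30 mm, y = -200 mm of the rig), at table height. Foot 60 mm wide (x = -30 to 30), y = -135 to -265 mm, 20 mm high; above it on a post a black box 46 mm wide, y = -157 to -307, z = 57 to 103 mm.
- detector_foot (a point): Middle of the far side of the detector's foot (x = 30 mm, y = 165 mm of the rig), at table height. Foot 60 mm wide (x = -30 to 30), y = 135 to 195 mm, 20 mm high; above it on a post a black drum 60 mm across, y = 147 to 200, z = 50 to 110 mm.
- filter: Square filter. Steel foot 60 (x) x 50 (y) x 14 mm high, 10 mm post. Origin: centre of the foot's underside, z up; x across the beam (end faces to butt at x = +-30 mm), y along the beam. Either way round is the same. 0.3 kg. Absent in some runs. Holder: black square frame 54 mm wide (x), 54 mm high, 8 mm thick (y), z = 53 to 107 mm, with a glass pane.
- lens: Round lens. Steel foot 60 (x) x 50 (y) x 14 mm high, 10 mm post. Origin: centre of the foot's underside, z up; x across the beam (end faces to butt at x = +-30 mm), y along the beam. Either way round is the same. 0.3 kg. Absent in some runs. Holder: black disc 56 mm across, 10 mm thick (y), z = 52 to 108 mm, with a glass in it.
- slit: Slit. Steel foot 60 (x) x 50 (y) x 14 mm high, 10 mm post. Origin: centre of the foot's underside, z up; x across the beam (end faces to butt at x = +-30 mm), y along the beam. Either way round is the same. 0.3 kg. Absent in some runs. Holder: upright aluminium plate 40 mm wide (x), 60 mm high, 8 mm thick (y), z = 52 to 112 mm, with a dark vertical slit.
- stop: Aperture stop. Steel foot 60 (x) x 50 (y) x 14 mm high, 10 mm post. Origin: centre of the foot's underside, z up; x across the beam (end faces to butt at x = +-30 mm), y along the beam. Either way round is the same. 0.3 kg. Absent in some runs. Holder: steel plate 50 mm wide (x), 46 mm high, 8 mm thick (y), z = 59 to 105 mm, with a dark round hole.
- straightedge: Aluminium straightedge: flat plate 380 (x) x 140 (y) x 8 mm with a bar handle over its centre. Origin: centre of the plate's underside; x along it, so the two straight long edges lie at y = +70 and -70 mm (both are true, either may be used). Handle: black bar 110 mm long (x), 14 mm thick (y), z = 44 to 60 mm, open underneath between its two end posts (x = +-48 mm). About 0.75 kg. It starts on the mat.
- mat: Black rubber mat 440 (x) x 200 (y) x 3 mm, fixed to the table: the place of the straightedge, which lies on it lengthwise. Origin: centre of its underside.
- meter: Grey light meter 140 (x) x 140 (y) x 44 mm, fixed, lying flat; its three round keys stand in a row along y near its edge towards the robot, its display is behind them. Origin: centre of its underside; x roughly away from the robot, y to the robot's left.
- key_left_top (a point): Centre of the top of the left key as the robot sees it (positive y of the meter): sets the reference. Black cap, 26 mm across, 10 mm proud of the meter's top (54 mm above the table) when at rest; the keys are 42 mm apart.
- key_left (a joint): Travel of that key in m: 0 at rest, growing as it goes down, spring return. A tactile dome: the force rises to about 5.7 N at 1.8 mm, then drops (the click) to about 3.1 N at 4.9 mm; beyond that it stiffens (5 N at 6 mm, 10 N at 6.7 mm) up to the hard stop at 7.5 mm. It has clicked once past 3 mm; past 6 mm it is pushed too far.
- key_mid_top (a point): Centre of the top of the middle key: range, not used here. Black cap, 26 mm across, 10 mm proud of the meter's top (54 mm above the table) when at rest; the keys are 42 mm apart.
- key_mid (a joint): Travel of that key in m: 0 at rest, growing as it goes down, spring return. A tactile dome: the force rises to about 5.7 N at 1.8 mm, then drops (the click) to about 3.1 N at 4.9 mm; beyond that it stiffens (5 N at 6 mm, 10 N at 6.7 mm) up to the hard stop at 7.5 mm. It has clicked once past 3 mm; past 6 mm it is pushed too far.
- key_right_top (a point): Centre of the top of the right key (negative y of the meter): holds the reading. Black cap, 26 mm across, 10 mm proud of the meter's top (54 mm above the table) when at rest; the keys are 42 mm apart.
- key_right (a joint): Travel of that key in m: 0 at rest, growing as it goes down, spring return. A tactile dome: the force rises to about 5.7 N at 1.8 mm, then drops (the click) to about 3.1 N at 4.9 mm; beyond that it stiffens (5 N at 6 mm, 10 N at 6.7 mm) up to the hard stop at 7.5 mm. It has clicked once past 3 mm; past 6 mm it is pushed too far.
- post_holder: Bystander, not part of the job: post holder, a steel sleeve 26 mm across and 65 mm high on a 40 mm disc. Origin: centre of its underside.
- screwdriver: Bystander, not part of the job: screwdriver 150 mm long, lying. Origin: centre of its underside.
- magnet_base: Bystander, not part of the job: round magnetic base 60 mm across, 44 mm high. Origin: centre of its underside.
- bosshead: Bystander, not part of the job: boss head clamp, 46 x 30 x 34 mm with a thumb screw. Origin: centre of its underside.
Not all that is in view belongs to the job. Leave any turquoise look-alike of the stop alone. What is shaped like the lens but purple is not meant.

How it is judged (in metres and radians):
On the way, in this order (a step that is already met when the one before it is completed fails the run):
1. the left key has been pressed past its click (value of joint key_left above 0.003 m).
2. the straightedge lies on the table flush along the far sides of the laser's and the detector's feet and is let go (x of straightedge in the frame of rig between 0.0965 and 0.1035 m and y of straightedge in the frame of rig between -0.03 and 0.03 m and angle between the x axis of straightedge and the y axis of rig, either way round below 0.02 rad and height (world z) of straightedge below 0.004 m and angle between straightedge's own z axis and vertical below 0.03 rad and contact force between the fingers and straightedge below 0.3 N), for 0.2 s.
3. every optic stands upright between laser and detector, square and against the straightedge, which is still flush, and is let go (x of filter in the frame of rig between -0.004 and 0.004 m and y of filter in the frame of rig between -0.108 and 0.108 m and height (world z) of each of filter, lens, slit, stop, straightedge below 0.004 m and angle between each of filter, lens, slit, stop's own z axis and vertical below 0.06 rad and angle between the y axis of each of filter, lens, slit, stop and the y axis of rig, either way round below 0.06 rad and linear speed of each of filter, lens, slit, stop below 0.02 m/s and x of lens in the frame of rig between -0.004 and 0.004 m and y of lens in the frame of rig between -0.108 and 0.108 m and x of slit in the frame of rig between -0.004 and 0.004 m and y of slit in the frame of rig between -0.108 and 0.108 m and x of stop in the frame of rig between -0.004 and 0.004 m and y of stop in the frame of rig between -0.108 and 0.108 m and x of straightedge in the frame of rig between 0.0965 and 0.1035 m and y of straightedge in the frame of rig between -0.03 and 0.03 m and angle between the x axis of straightedge and the y axis of rig, either way round below 0.02 rad and angle between straightedge's own z axis and vertical below 0.03 rad and contact force between the fingers and filter below 0.3 N and contact force between the fingers and lens below 0.3 N and contact force between the fingers and slit below 0.3 N and contact force between the fingers and stop below 0.3 N), for 0.2 s.
4. the straightedge lies back on its mat, let go (x of straightedge in the frame of mat between -0.03 and 0.03 m and y of straightedge in the frame of mat between -0.03 and 0.03 m and angle between the x axis of straightedge and the x axis of mat, either way round below 0.12 rad and height (world z) of straightedge below 0.007 m and angle between straightedge's own z axis and vertical below 0.03 rad and linear speed of straightedge below 0.02 m/s and contact force between the fingers and straightedge below 0.3 N), for 0.2 s.
5. the right key has been pressed past its click (value of joint key_right above 0.003 m).
At the end, for the whole second after the job is handed in: Every optic present stands upright on the table between the laser's and the detector's feet, within 4 mm of the beam line across and 0.06 rad of square to it; the straightedge lies flat on its mat, within 30 mm of the mat's centre each way and 0.12 rad of its direction; all three keys are up (x of filter in the frame of rig between -0.004 and 0.004 m and y of filter in the frame of rig between -0.108 and 0.108 m and height (world z) of each of filter, lens, slit, stop below 0.004 m and angle between each of filter, lens, slit, stop's own z axis and vertical below 0.06 rad and angle between the y axis of each of filter, lens, slit, stop and the y axis of rig, either way round below 0.06 rad and linear speed of each of filter, lens, slit, stop, straightedge below 0.02 m/s and x of lens in the frame of rig between -0.004 and 0.004 m and y of lens in the frame of rig between -0.108 and 0.108 m and x of slit in the frame of rig between -0.004 and 0.004 m and y of slit in the frame of rig between -0.108 and 0.108 m and x of stop in the frame of rig between -0.004 and 0.004 m and y of stop in the frame of rig between -0.108 and 0.108 m and x of straightedge in the frame of mat between -0.03 and 0.03 m and y of straightedge in the frame of mat between -0.03 and 0.03 m and angle between the x axis of straightedge and the x axis of mat, either way round below 0.12 rad and height (world z) of straightedge below 0.007 m and angle between straightedge's own z axis and vertical below 0.03 rad and value of joint each of key_left, key_mid, key_right below 0.0015 m); the robot touches nothing.
It fails at once if a key is pushed on beyond its click towards its stop (over 6 mm) (value of joint any of key_left, key_mid, key_right above 0.006 m).
It fails at once if the middle key is pressed (over 2.5 mm) (value of joint key_mid above 0.0025 m).
It fails at once if a bystander is moved more than 30 mm (distance of any of post_holder, screwdriver, magnet_base, bosshead from where it was at the start of the episode above 0.03 m).
Of filter, lens, slit, stop only 2 to 3 are there at a start; the rules pass over those that are not, and their reading is None.
At some moment in a run one of filter, lens, slit, stop may be knocked a few centimetres aside while the robot is not near it.
It also fails if it takes over 210 s, if anything falls off the work surface, if the arm or the gripper's body presses on something with over 40 N, if the wrist force passes 120 N, or if a joint passes its speed limit or range.

## Robot

A 6-joint arm with a two-finger parallel gripper is mounted at the origin on the work surface. World frame = base frame: x ahead of the robot, y to its left, z up, the work surface at z = 0. Lengths are in m, angles in degrees, forces in N, time in s.
With the tool pointing down it reaches from about 0.4 to 0.825 m from the base axis. Payload 7 kg.
Tool frame: the origin (TCP) lies between the finger pads; the fingertips stand 11 mm ahead of it and the grasp point (between the pads) lies 8 mm behind it (r.tcp_to_tips is the distance from the TCP to the fingertips, in m); x points along the fingers, y is the direction in which the jaws open and shut, and the axes are right-handed (so a half turn about x gives the same grasp; the last joint's range is limited). The gripper opens to 88 mm and grips with 3 to 60 N. Pads are 19 mm wide; open, the fingers measure 130 mm over their backs; the gripper's body (78 mm by 193 mm) begins 47 mm behind the grasp point.
Start: joints at [-56.603, 20.546, 0.682, 0, -70.136, -16.507], TCP at [0.196, -0.646, 0.238] pointing down, gripper open.
Joint ranges: [-176.03, 176.03], [-82.01, 121.73], [-58.28, 71.71], [-173.87, 95.51], [-174.79, -0.11], [-173.66, 173.66]. Speed limits (degrees/s): [136.94, 136.94, 172.46, 180, 180, 180].

## Interface

Orientations are given as [roll, pitch, yaw] about the fixed x, y, z axes, in that order (R = Rz(yaw) Ry(pitch) Rx(roll)).
In Python, from plant import r gives the robot as it stands.
- The arm moves only by the tool arm_command, never from a script. Its argument "plan" is a list of rows, each an object of numbers: "dx", "dy", "dz": the shift along the tool's x, y, z each as a share of 0.02 m, from -1 to 1; "wx", "wy", "wz": the turn, a rotation vector about the tool's x, y, z each as a share of 0.08 rad, from -1 to 1. In form: [{"dx": .., "dy": .., "dz": .., "wx": .., "wy": .., "wz": ..}, ...]. A call has 1 to 20 rows; each row shifts and turns the pose as measured when the row begins, along the tool's axes as they then stand; what a row does not reach is not made up. A row lasts 1/12 s, in which the tool goes at most 41.7 mm and 7.16 degrees, less where a joint would pass 70% of its speed; a pose out of reach is approached as far as the arm can. A call with a number of a shift or a turn outside -1 to 1 is refused whole. A call with a gripper value outside its range is refused whole. "fingers" is the closure, from -1 (fully open) to 1 (shut), so that 0 is half open, set as the call begins (left out, the last holds). The fingers move at their own pace and stop on an object; "force" is the grip in N (left out, the last holds). Time passes only in rows, so rows that do not move let the fingers close. It gives the time, the measured TCP pose, the force and the opening at its end, in the units of the state.
- r.get_state(): the state, without advancing time (a new reading comes with each control period).
- r.capture(name): name is "side" or "top"; returns (picture, depth): 480x640x3 uint8, red, green, blue; 480x640 float32, m along the optical axis (not along the pixel's ray), 0 where there is no reading.
- r.camera_model(name): a dict with "vertical_fov" (degrees; the focal length in pixels is half the picture's height over the tangent of half this angle, whatever the lens; pixels are square), "cx", "cy" (the principal point, pixels), "dist" ([k1, k2, p1, p2, k3] as OpenCV has them; the pictures are not rectified), "R" (3x3) and "t" (3): a world point X has camera coordinates R X + t. Camera axes: x right, y down, z forward; pixel columns grow to the right and rows downward; lengths in m; the calibration is good to about 2 mm. A picture is of the moment at which its call begins. camera_model takes no time and is no camera call.
- r.close_job(): hands the job in, once; it reports no verdict.
Trained networks look in the newest picture that a camera, given by its name, has taken for a name from the list of things; names that differ only in an ending like _2 or _b are one class to them, and where a whole thing is asked for, a point or a joint stands for the part that bears it (a point fixed in the world has none). Each returns a list of dicts, best first, with "score" (0 to 1); they miss things now and then, are a little off and sometimes report something else, mostly with a low value. They report only what shows in the picture. A call takes as long as a camera call. They do not tell look-alikes from the thing itself.
- r.cut_out(camera, query): "mask" (480x640 bool, what is visible of it) and "bbox" ([left, top, width, height] in pixels, round what is visible of it).
- r.spot_point(camera, query): "centre" ([column, row] in pixels: a listed point, or the origin of a listed thing).
The state is a dict: "time_s": time; "joints": joint angles; "qd": joint speeds; "joint_torque": joint torques, N m; "tcp_pos": TCP position; "eef_rot": TCP orientation; "contact_force": force on the tool from outside, world axes, zero at the start; "moment": the same for the moment, N m; "gripper_width": finger opening in m.
Only numpy, scipy, OpenCV 4.12 (cv2) and the standard library are available. Lean on these libraries where they do the work, as an engineer would, in place of code of your own. Each camera call takes 0.05 s, during which the arm holds its last target.

## Working session

There is one attempt and no reset: what is moved stays moved. The work goes in short steps, Python scripts to look and compute and a tool call to move; the robot and the scene stay as the last step left them, time stands still between calls to the robot, and variables do not carry over. Pictures are saved under pics/ and viewed, and the job is handed in when it is done.

Besides the shell and the picture viewer there is one more tool, called after "Call:" by a JSON object that holds its "api" and its "payload". arm_command: Moves the arm, as the interface text tells. Shift numbers are shares of 0.02 m and turn numbers shares of 0.08 rad, none past 1 either way. Its arguments: {"type":"object","properties":{"plan":{"type":"array","items":{"type":"object","properties":{"dx":{"type":"number"},"dy":{"type":"number"},"dz":{"type":"number"},"wx":{"type":"number"},"wy":{"type":"number"},"wz":{"type":"number"}}}},"fingers":{"type":"number"},"force":{"type":"number"}},"required":["plan"]}

```bash
ls; mkdir -p pics; cat > h.py <<'E'
import numpy as np, cv2, json
from plant import r
from scipy.spatial.transform import Rotation as Rn
def K(n):
    m=r.camera_model(n); f=240/np.tan(np.radians(m["vertical_fov"])/2)
    return np.array([[f,0,m["cx"]],[0,f,m["cy"]],[0,0,1]]),np.array(m["dist"],float),np.array(m["R"]),np.array(m["t"])
def save(n,name):
    p,d=r.capture(n); cv2.imwrite(f"pics/{name}.png",p[:,:,::-1]); np.save(f"pics/{name}.npy",d); return p,d
def onplane(n,px,z):
    k,ds,R,t=K(n); u=cv2.undistortPoints(np.array(px,float).reshape(-1,1,2),k,ds).reshape(-1,2)
    c=-R.T@t; v=np.c_[u,np.ones(len(u))]@R
    return c+v*((z-c[2])/v[:,2])[:,None]
def proj(n,X):
    k,ds,R,t=K(n); return cv2.projectPoints(np.array(X,float).reshape(-1,3),cv2.Rodrigues(R)[0],t,k,ds)[0].reshape(-1,2)
def cloud(n,d):
    k,ds,R,t=K(n); v,u=np.mgrid[0:480,0:640]
    un=cv2.undistortPoints(np.c_[u.ravel(),v.ravel()].astype(float).reshape(-1,1,2),k,ds).reshape(-1,2)
    c=np.c_[un,np.ones(len(un))]*d.ravel()[:,None]
    return ((c-t)@R).reshape(480,640,3)
def st():
    s=r.get_state(); print(s["time_s"],np.round(s["tcp_pos"],4),np.round(s["eef_rot"],2),np.round(s["contact_force"],2),round(s["gripper_width"],4))
    return s
E
python3 - <<'E'
from h import *
save("top","t0"); save("side","s0"); st()
for n in("top","side"):
    k,ds,R,t=K(n); print(n,k[0,0],ds,-R.T@t,R)
for q in ["laser_foot","detector_foot","filter","lens","slit","stop","straightedge","mat","meter","key_left_top","key_mid_top","key_right_top","rig","post_holder","screwdriver","magnet_base","bosshead"]:
    for n in("top","side"):
        print(q,n,[(np.round(a["centre"],1).tolist(),round(a["score"],2)) for a in r.spot_point(n,q)][:4])
st()
E
```

```text
pics
0.1 [ 0.196  -0.6455  0.2367] [ 96.48  89.92 113.36] [ 1.13 -0.15  0.85] 0.0877
top 616.1614123398249 [-0.00683509  0.          0.          0.          0.        ] [0.3674967  0.0154654  1.57873494] [[ 0.01222137 -0.99980824  0.01530124]
 [-0.99514434 -0.01365613 -0.09747439]
 [ 0.09766466 -0.01403567 -0.9951204 ]]
side 460.67239740799664 [0.01668793 0.         0.         0.         0.        ] [0.40265686 0.58526696 0.80655499] [[-0.9792137  -0.20281977  0.00216148]
 [-0.15991833  0.76544282 -0.62331647]
 [ 0.12476641 -0.61070569 -0.78196669]]
laser_foot top [([390.7, 214.4], 0.58)]
laser_foot side [([306.6, 197.8], 0.79), ([357.0, 258.1], 0.58), ([275.5, 331.5], 0.39)]
detector_foot top [([248.2, 222.4], 0.74)]
detector_foot side [([274.2, 332.3], 0.6)]
filter top [([354.6, 274.8], 0.9), ([181.5, 179.0], 0.56), ([169.9, 254.8], 0.29)]
filter side [([363.2, 236.1], 0.95)]
lens top [([290.2, 272.3], 0.95), ([230.7, 321.0], 0.82), ([352.5, 273.7], 0.35)]
lens side [([348.0, 296.7], 0.9), ([407.4, 380.9], 0.78)]
slit top [([182.1, 179.6], 0.47)]
slit side []
stop top [([328.8, 272
[... 347 characters left out ...]
3], 0.63), ([311.0, 473.9], 0.5)]
key_mid_top top [([161.8, 269.7], 0.54)]
key_mid_top side [([315.7, 446.2], 0.59), ([277.5, 334.5], 0.31), ([251.5, 171.2], 0.3)]
key_right_top top [([177.3, 267.8], 0.56)]
key_right_top side [([323.7, 420.4], 0.63)]
rig top []
rig side [([275.3, 331.2], 0.21)]
post_holder top [([243.8, 262.9], 0.61)]
post_holder side [([330.1, 343.1], 0.57)]
screwdriver top [([181.4, 180.0], 0.55)]
screwdriver side [([192.2, 412.8], 0.81)]
magnet_base top [([271.3, 301.2], 0.87)]
magnet_base side [([384.2, 321.1], 0.91)]
bosshead top [([415.5, 157.6], 0.66)]
bosshead side [([252.6, 170.4], 0.7)]
1.8 [ 0.1961 -0.6459  0.2376] [-63.49  90.   -46.6 ] [ 0.71 -0.03  0.27] 0.0871
```

View pics/t0.png

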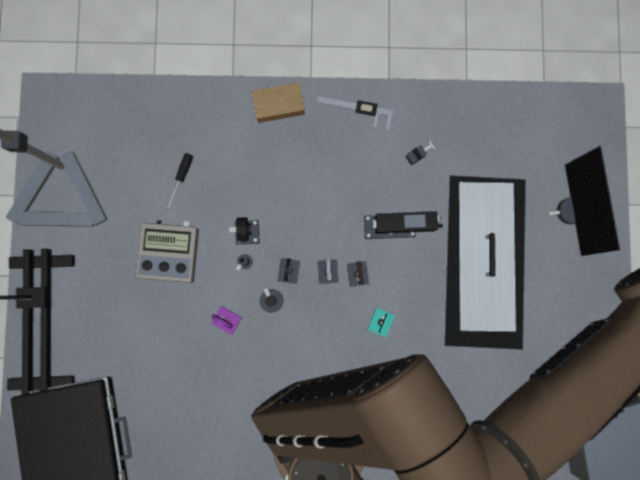

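View pics/s0.png

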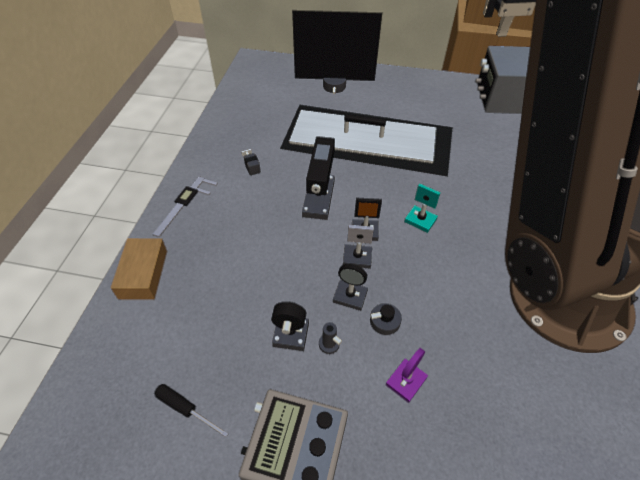

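```bash
python3 -c "
import cv2
a=cv2.imread('pics/t0.png');cv2.imwrite('pics/t0z.png',cv2.resize(a[190:345,200:420],None,fx=3.6,fy=3.6,interpolation=2))
a=cv2.imread('pics/s0.png');cv2.imwrite('pics/s0z.png',cv2.resize(a[170:410,280:480],None,fx=2.5,fy=2.5,interpolation=2))"
```

```text
(no output)
```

View pics/t0z.png

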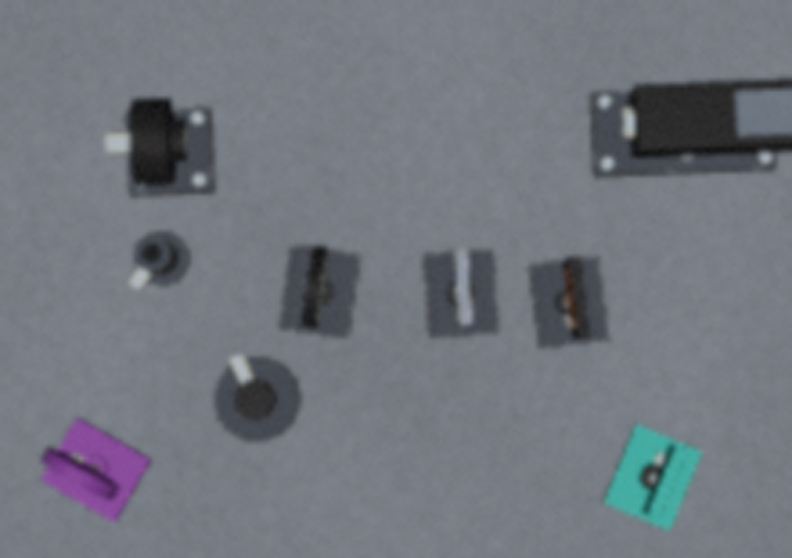

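View pics/s0z.png

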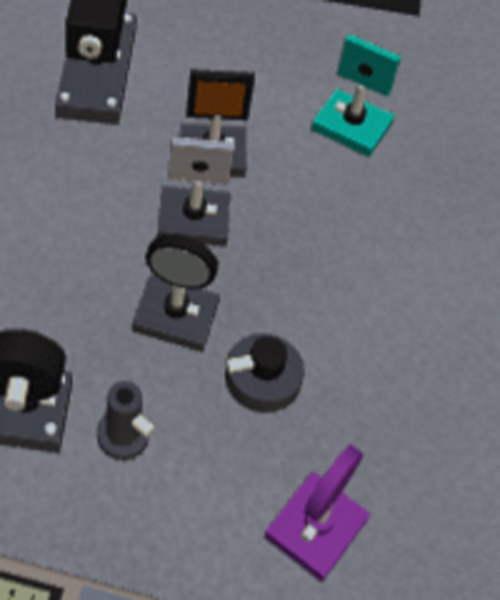

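Three real optics show: lens at top (290,271), steel stop at (328,271) and orange filter at (357,273). The purple lens at (228,320) and the turquoise stop at (381,321) are look-alikes, which the enlarged crop confirms by colour. No slit is present; its only hit, at (182,179), is the screwdriver. Next I measure the poses.

```bash
python3 - <<'E'
from h import *
d=np.load("pics/t0.npy"); P=cloud("top",d)
z=P[...,2]; 
print("table",np.median(z[100:140,150:240]),z[100:140,150:240].std())
ds=np.load("pics/s0.npy"); Q=cloud("side",ds); print("side table",np.median(Q[230:260,180:260,2]),Q[230:260,180:260,2].std())
def rect(name,box,zl,zh,PP=P):
    c0,r0,c1,r1=box; S=PP[r0:r1,c0:c1].reshape(-1,3); S=S[(S[:,2]>zl)&(S[:,2]<zh)]
    if len(S)<5: print(name,len(S));return
    (cx,cy),(w,h),a=cv2.minAreaRect((S[:,:2]*1000).astype(np.float32)); print(name,len(S),"c",round(cx,1),round(cy,1),"wh",round(w,1),round(h,1),"a",round(a,2),"z",np.round(np.median(S[:,2]),4))
rect("det foot",(230,212,268,248),.012,.028)
rect("laser foot",(358,205,420,242),.012,.028)
rect("lens",(275,255,303,288),.008,.02)
rect("stop",(315,255,342,288),.008,.02)
rect("filter",(343,258,373,290),.008,.02)
rect("edge",(440,170,530,350),.006,.016)
rect("handle",(470,220,510,290),.05,.07)
rect("mat",(440,170,530,350),.0015,.016)
rect("meter",(130,218,200,285),.038,.05)
rect("edge_s",(280,100,460,175),.006,.016,Q)
for q,zz in (("key_left_top",.054),("key_mid_top",.054),("key_right_top",.054),("meter",0.0),("laser_foot",0),("detector_foot",0),("straightedge",0.003),("lens",0),("stop",0),("filter",0)):
    for n in("top","side"):
        for a in r.spot_point(n,q)[:2]: print(q,n,np.round(onplane(n,[a["centre"]],zz)[0,:2]*1000,1),round(a["score"],2))
s=st(); print(Rn.from_euler("xyz",s["eef_rot"],degrees=True).as_matrix().round(4))
E
```

```text
table -0.0005803319117505679 0.10179501232271176
side table 0.00028875659612914966 0.051955988691921966
det foot 251 c 530.5 194.6 wh 59.5 59.3 a 1.9 z 0.0198
laser foot 405 c 550.2 -169.3 wh 60.1 129.6 a 2.64 z 0.0199
lens 313 c 431.1 82.4 wh 59.6 62.7 a 82.1 z 0.0139
stop 348 c 436.0 -17.2 wh 71.4 64.4 a 12.06 z 0.0134
filter 319 c 429.2 -85.6 wh 78.8 57.7 a 8.39 z 0.0138
edge 7579 c 470.7 -416.4 wh 231.2 460.3 a 89.69 z 0.0103
handle 279 c 477.9 -420.1 wh 107.6 17.8 a 0.43 z 0.0615
mat 11304 c 472.0 -418.0 wh 234.4 465.5 a 89.69 z 0.0082
meter 2628 c 474.2 391.3 wh 142.2 139.7 a 86.32 z 0.0444
edge_s 4326 c 467.3 -414.8 wh 196.6 436.0 a 87.26 z 0.011
key_left_top top [435.6 439.1] 0.46
key_left_top side [440.4 394.6] 0.63
key_left_top side [440.6 433.7] 0.5
key_mid_top top [429.5 396.6] 0.54
key_mid_top side [441.7 394.7] 0.59
key_mid_top side [547.1 224.5] 0.31
key_right_top top [434.6 358.7] 0.56
key_right_top side [437.1 354.5] 0.63
meter top [479.7 392.3] 0.96
meter side [476.8 389.3] 0.81
laser_foot top [ 582.3 -174.7] 0.58
laser_foot side [ 580.9 -166.7] 0.79
laser_foot side [434.9 -12.8] 0.58
detector_foot top [556.3 192.9] 0.74
detector_foot side [564.8 195.4] 0.6
straightedge top [ 480.4 -423.4] 0.87
straightedge side [ 489.7 -433.1] 0.7
lens top [429.3  82.5] 0.95
lens top [304.  231.1] 0.82
lens side [438.3  87.5] 0.9
lens side [305.6 239.5] 0.78
stop top [430.3 -16.2] 0.88
stop side [440.  -20.6] 0.84
stop side [ 299.1 -145.9] 0.59
filter top [425.  -82.4] 0.9
filter top [667.  368.2] 0.56
filter side [430.4 -76.6] 0.95
2.8 [ 0.1961 -0.6458  0.2375] [61.22 90.   78.11] [-0.54  0.14 -0.18] 0.0877
[[ 0.000e+00 -2.905e-01  9.569e-01]
 [ 1.000e-04  9.569e-01  2.905e-01]
 [-1.000e+00  1.000e-04  0.000e+00]]
```

```bash
python3 - <<'E'
import cv2
a=cv2.imread('pics/t0.png');cv2.imwrite('pics/mt.png',cv2.resize(a[210:295,125:210],None,fx=7,fy=7,interpolation=0))
cv2.imwrite('pics/rg.png',cv2.resize(a[205:255,225:450],None,fx=3.5,fy=3.5,interpolation=0))
E
```

```text
(no output)
```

View pics/mt.png

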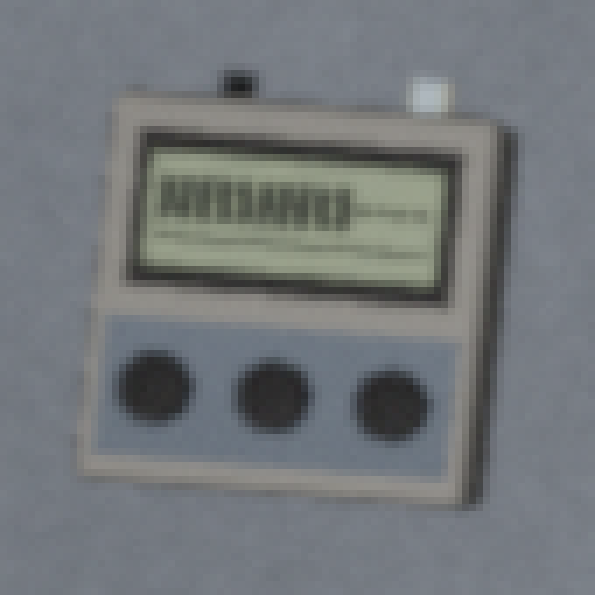

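View pics/rg.png

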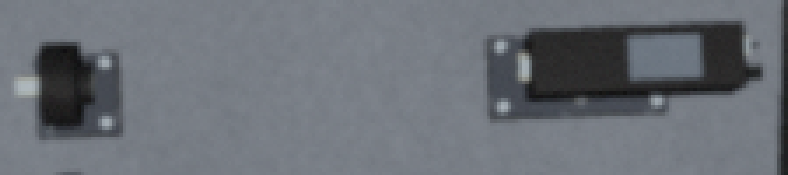

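```bash
cat >> h.py <<'E'
def az():
    s=r.get_state(); M=Rn.from_euler("xyz",s["eef_rot"],degrees=True).as_matrix(); return np.degrees(np.arctan2(M[1,1],M[0,1])),M
def go(x,y,z,a=None):
    """print the shift in tool axes (units of .02 m) and turn to target (mm, deg)"""
    s=r.get_state(); c,M=az(); p=np.array(s["tcp_pos"])
    if a is not None: print("turn wx total",round(-np.radians(a-c)/.08,2),"az now",round(c,2))
    aa=np.radians(c if a is None else a); 
    T=np.array([[0,0,-1],[np.cos(aa),np.sin(aa),0],[np.sin(aa),-np.cos(aa),0]])
    d=T@(np.array([x,y,z])/1000-p)/.02
    print("t",s["time_s"],"p",np.round(p*1000,1),"tilt",np.round(M[:,0],4),"F",np.round(s["contact_force"],1),"w",round(s["gripper_width"]*1000,1),"-> dx dy dz",np.round(d,3))
E
python3 - <<'E'
from h import *
p=cv2.imread("pics/t0.png"); g=cv2.cvtColor(p,6)[235:285,135:200]
g=cv2.resize(g,None,fx=8,fy=8,interpolation=cv2.INTER_CUBIC)
n,l,s,c=cv2.connectedComponentsWithStats((g<62).astype(np.uint8))
K1=[]
for i in range(1,n):
    if 600<s[i,4]<8000:
        px=(c[i]+.5)/8-.5+[135,235]; X=onplane("top",[px],.054)[0]; print(px,s[i,2:],np.round(X*1000,1))
q=cv2.imread("pics/s0.png"); g=cv2.cvtColor(q,6)[400:480,290:350]; g=cv2.resize(g,None,fx=8,fy=8,interpolation=cv2.INTER_CUBIC)
n,l,s,c=cv2.connectedComponentsWithStats((g<50).astype(np.uint8))
for i in range(1,n):
    if 3000<s[i,4]<50000:
        px=(c[i]+.5)/8-.5+[290,400]; X=onplane("side",[px],.054)[0]; print("side",px,s[i,2:],np.round(X*1000,1))
go(560,-150,240,176.3)
E
```

```text
[165.60747998 250.25468392] [ 358   41 3496] [477.6 389.   54. ]
[146.70279701 264.85978674] [  78   73 4478] [440.9 434.2  54. ]
[163.64319296 266.14783736] [  77   73 4387] [438.3 392.4  54. ]
[180.49042431 267.50169151] [  78   72 4360] [435.5 350.8  54. ]
side [295.96279597 425.27008682] [  118   440 12670] [478.5 370.7  54. ]
side [324.01573977 419.82475547] [  122   133 12933] [436.7 353.5  54. ]
side [317.05202147 446.74919728] [  127   146 14482] [439.5 395.   54. ]
side [309.61776833 473.62481841] [  133   107 11702] [442.7 433.8  54. ]
turn wx total -15.14 az now 106.89
t 2.8 p [ 196.1 -645.8  237.5] tilt [ 0.e+00  1.e-04 -1.e+00] F [-0.5  0.1 -0.2] w 87.7 -> dx dy dz [ -0.124 -16.557  25.915]
```

Call:
{"api": "arm_command", "payload": {"plan": [{"wx": -1, "dz": 1}, {"wx": -1, "dz": 1}, {"wx": -1, "dz": 1}, {"wx": -1, "dz": 1}, {"wx": -1, "dz": 1}, {"wx": -1, "dz": 1}, {"wx": -1, "dz": 1}, {"wx": -1, "dz": 1}, {"wx": -1}, {"wx": -1}, {"wx": -1}, {"wx": -1}, {"wx": -1}, {"wx": -1}, {"wx": -1}, {"wx": -0.15}], "fingers": 1, "force": 20}}

```text
schema error: expected keys dx, dy, dz, wx, wy, wz
```

```bash
python3 -c "
from h import *
go(560,0,160,176.3);go(441.5,435,90,176.3)"
```

```text
turn wx total -15.14 az now 106.89
t 2.8 p [ 196.1 -645.8  237.5] tilt [ 0.e+00  1.e-04 -1.e+00] F [-0.5  0.1 -0.2] w 87.7 -> dx dy dz [  3.876 -16.073  33.399]
turn wx total -15.14 az now 106.89
t 2.8 p [ 196.1 -645.8  237.5] tilt [ 0.e+00  1.e-04 -1.e+00] F [-0.5  0.1 -0.2] w 87.7 -> dx dy dz [ 7.376 -8.757 54.721]
```

Call:
{"api": "arm_command", "payload": {"plan": [{"dx": 0, "dy": 0, "dz": 1, "wx": -1, "wy": 0, "wz": 0}, {"dx": 0, "dy": 0, "dz": 1, "wx": -1, "wy": 0, "wz": 0}, {"dx": 0, "dy": 0, "dz": 1, "wx": -1, "wy": 0, "wz": 0}, {"dx": 0, "dy": 0, "dz": 1, "wx": -1, "wy": 0, "wz": 0}, {"dx": 0, "dy": 0, "dz": 1, "wx": -1, "wy": 0, "wz": 0}, {"dx": 0, "dy": 0, "dz": 1, "wx": -1, "wy": 0, "wz": 0}, {"dx": 0, "dy": 0, "dz": 1, "wx": -1, "wy": 0, "wz": 0}, {"dx": 0, "dy": 0, "dz": 1, "wx": -1, "wy": 0, "wz": 0}, {"dx": 0, "dy": 0, "dz": 1, "wx": -1, "wy": 0, "wz": 0}, {"dx": 0, "dy": 0, "dz": 1, "wx": -1, "wy": 0, "wz": 0}, {"dx": 0, "dy": 0, "dz": 1, "wx": -1, "wy": 0, "wz": 0}, {"dx": 0, "dy": 0, "dz": 1, "wx": -1, "wy": 0, "wz": 0}, {"dx": 0, "dy": 0, "dz": 1, "wx": -1, "wy": 0, "wz": 0}, {"dx": 0, "dy": 0, "dz": 1, "wx": -1, "wy": 0, "wz": 0}, {"dx": 0, "dy": 0, "dz": 1, "wx": -1, "wy": 0, "wz": 0}, {"dx": 0, "dy": 0, "dz": 0, "wx": 0, "wy": 0, "wz": 0}], "fingers": 1, "force": 20}}

```text
time_s: 4.13
tcp_pos: [0.3831, -0.4216, 0.2363]
eef_rot: [87.9, 90.0, 176.9]
contact_force: [-0.1, -0.8, 0.8]
gripper_width: 0.0001
```

```bash
python3 -c "
from h import *
go(560,0,160,176.3);go(441.5,435,90,176.3);print(np.round(r.get_state()['joints'],1))"
```

```text
turn wx total 0.57 az now 178.93
t 4.1333 p [ 383.1 -421.6  236.3] tilt [-5.e-04  0.e+00 -1.e+00] F [-0.1 -0.8  0.8] w 0.1 -> dx dy dz [ 3.815 -7.467 21.607]
turn wx total 0.57 az now 178.93
t 4.1333 p [ 383.1 -421.6  236.3] tilt [-5.e-04  0.e+00 -1.e+00] F [-0.1 -0.8  0.8] w 0.1 -> dx dy dz [ 7.315 -0.151 42.929]
[-28.1  10.7 -13.    0.  -66.3  27. ]
```

Call:
{"api": "arm_command", "payload": {"plan": [{"dx": 0, "dy": -0.6, "dz": 1, "wx": 0.25, "wy": 0, "wz": 0}, {"dx": 0, "dy": -0.6, "dz": 1, "wx": 0.25, "wy": 0, "wz": 0}, {"dx": 0, "dy": -0.6, "dz": 1, "wx": 0, "wy": 0, "wz": 0}, {"dx": 0, "dy": -0.6, "dz": 1, "wx": 0, "wy": 0, "wz": 0}, {"dx": 0, "dy": -0.6, "dz": 1, "wx": 0, "wy": 0, "wz": 0}, {"dx": 0, "dy": -0.6, "dz": 1, "wx": 0, "wy": 0, "wz": 0}, {"dx": 0, "dy": -0.6, "dz": 1, "wx": 0, "wy": 0, "wz": 0}, {"dx": 0, "dy": -0.4, "dz": 1, "wx": 0, "wy": 0, "wz": 0}, {"dx": 0, "dy": -0.2, "dz": 1, "wx": 0, "wy": 0, "wz": 0}, {"dx": 0, "dy": 0, "dz": 1, "wx": 0, "wy": 0, "wz": 0}, {"dx": 0, "dy": 0, "dz": 1, "wx": 0, "wy": 0, "wz": 0}, {"dx": 0, "dy": 0, "dz": 1, "wx": 0, "wy": 0, "wz": 0}, {"dx": 0, "dy": 0, "dz": 1, "wx": 0, "wy": 0, "wz": 0}, {"dx": 0, "dy": 0, "dz": 1, "wx": 0, "wy": 0, "wz": 0}, {"dx": 0, "dy": 0, "dz": 1, "wx": 0, "wy": 0, "wz": 0}, {"dx": 0, "dy": 0, "dz": 1, "wx": 0, "wy": 0, "wz": 0}, {"dx": 0, "dy": 0, "dz": 1, "wx": 0, "wy": 0, "wz": 0}, {"dx": 0, "dy": 0, "dz": 1, "wx": 0, "wy": 0, "wz": 0}, {"dx": 0, "dy": 0, "dz": 1, "wx": 0, "wy": 0, "wz": 0}, {"dx": 0, "dy": 0, "dz": 1, "wx": 0, "wy": 0, "wz": 0}]}}

```text
time_s: 5.8
tcp_pos: [0.5143, -0.017, 0.239]
eef_rot: [-114.4, 89.6, -29.3]
contact_force: [-0.3, 0.4, -1.0]
gripper_width: 0.0001
```

```bash
python3 -c "
from h import *
go(441.5,435,90,176.3);print(np.round(r.get_state()['joints'],1))"
```

```text
turn wx total -0.28 az now 175.03
t 5.8 p [514.3 -17.  239. ] tilt [ 0.0063 -0.0035 -1.    ] F [-0.3  0.4 -1. ] w 0.1 -> dx dy dz [ 7.451  5.09  22.319]
[ 20.2   5.1 -19.6   0.3 -65.1 -25.4]
```

```bash
cat >> h.py <<'E'
def go(x,y,z,a):
    s=r.get_state(); c,M=az(); p=np.array(s["tcp_pos"]); aa=np.radians(a); ca,sa=np.cos(aa),np.sin(aa)
    T=np.array([[0,0,-1],[ca,sa,0],[sa,-ca,0]]).T
    w=Rn.from_matrix(M.T@T).as_rotvec()/.08
    d=(M.T if abs(w[0])<1 else T.T)@(np.array([x,y,z])/1000-p)/.02
    print("t",round(s["time_s"],2),"p",np.round(p*1000,1),"az",round(c,2),"F",np.round(s["contact_force"],1),"w",round(s["gripper_width"]*1000,1),"| dxyz",np.round(d,3),"w",np.round(w,2))
E
```

Call:
{"api": "arm_command", "payload": {"plan": [{"dx": 0, "dy": 0, "dz": 1, "wx": 0, "wy": 0, "wz": 0}, {"dx": 0, "dy": 0, "dz": 1, "wx": 0, "wy": 0, "wz": 0}, {"dx": 0, "dy": 0, "dz": 1, "wx": 0, "wy": 0, "wz": 0}, {"dx": 0, "dy": 0.2, "dz": 1, "wx": 0, "wy": 0, "wz": 0}, {"dx": 0.2, "dy": 0.3, "dz": 1, "wx": 0, "wy": 0, "wz": 0}, {"dx": 0.3, "dy": 0.3, "dz": 1, "wx": 0, "wy": 0, "wz": 0}, {"dx": 0.3, "dy": 0.3, "dz": 1, "wx": 0, "wy": 0, "wz": 0}, {"dx": 0.3, "dy": 0.3, "dz": 1, "wx": 0, "wy": 0, "wz": 0}, {"dx": 0.3, "dy": 0.3, "dz": 1, "wx": 0, "wy": 0, "wz": 0}, {"dx": 0.3, "dy": 0.3, "dz": 1, "wx": 0, "wy": 0, "wz": 0}, {"dx": 0.3, "dy": 0.3, "dz": 1, "wx": 0, "wy": 0, "wz": 0}, {"dx": 0.3, "dy": 0.3, "dz": 1, "wx": 0, "wy": 0, "wz": 0}, {"dx": 0.3, "dy": 0.3, "dz": 1, "wx": 0, "wy": 0, "wz": 0}, {"dx": 0.3, "dy": 0.3, "dz": 1, "wx": 0, "wy": 0, "wz": 0}, {"dx": 0.3, "dy": 0.3, "dz": 1, "wx": 0, "wy": 0, "wz": 0}, {"dx": 0.3, "dy": 0.3, "dz": 1, "wx": 0, "wy": 0, "wz": 0}, {"dx": 0.3, "dy": 0.3, "dz": 1, "wx": 0, "wy": 0, "wz": 0}, {"dx": 0.3, "dy": 0.3, "dz": 1, "wx": 0, "wy": 0, "wz": 0}, {"dx": 0.3, "dy": 0.3, "dz": 0.8, "wx": 0, "wy": 0, "wz": 0}, {"dx": 0, "dy": 0, "dz": 0, "wx": 0, "wy": 0, "wz": 0}]}}

```text
time_s: 7.47
tcp_pos: [0.4627, 0.387, 0.1492]
eef_rot: [-83.2, 89.1, 0.5]
contact_force: [-0.5, -0.6, -0.1]
gripper_width: 0.0005
```

```bash
python3 -c "
from h import *
go(441.5,435,90,176.3);print(np.round(r.get_state()['joints'],1))"
```

```text
t 7.47 p [462.7 387.  149.2] az 173.74 F [-0.5 -0.6 -0.1] w 0.5 | dxyz [2.94  1.366 2.265] w [-0.56  0.02  0.21]
[ 59.   17.5 -16.5   1.  -55.5 -65.8]
```

Call:
{"api": "arm_command", "payload": {"plan": [{"dx": 0.6, "dy": 0.34, "dz": 0.56, "wx": -0.14, "wy": 0, "wz": 0.05}, {"dx": 0.6, "dy": 0.34, "dz": 0.56, "wx": -0.14, "wy": 0, "wz": 0.05}, {"dx": 0.6, "dy": 0.34, "dz": 0.56, "wx": -0.14, "wy": 0, "wz": 0.05}, {"dx": 0.6, "dy": 0.34, "dz": 0.56, "wx": -0.14, "wy": 0, "wz": 0.05}, {"dx": 0, "dy": 0, "dz": 0, "wx": 0, "wy": 0, "wz": 0}, {"dx": 0, "dy": 0, "dz": 0, "wx": 0, "wy": 0, "wz": 0}]}}

```text
time_s: 7.97
tcp_pos: [0.4383, 0.4381, 0.0949]
eef_rot: [94.8, 89.9, -178.7]
contact_force: [0.2, -0.3, -0.2]
gripper_width: 0.0003
```

```bash
python3 -c "
from h import *
go(441.5,435,70,176.3);save('top','t1');save('side','s1')
from h import *
q=cv2.imread('pics/s1.png');cv2.imwrite('pics/s1z.png',cv2.resize(q[370:480,250:370],None,fx=5,fy=5,interpolation=2))
q=cv2.imread('pics/t1.png');cv2.imwrite('pics/t1z.png',cv2.resize(q[215:290,110:230],None,fx=5,fy=5,interpolation=2))"
```

```text
t 7.97 p [438.3 438.1  94.9] az 176.47 F [ 0.2 -0.3 -0.2] w 0.3 | dxyz [ 1.243 -0.174 -0.143] w [ 0.04 -0.   -0.02]
```

View pics/s1z.png

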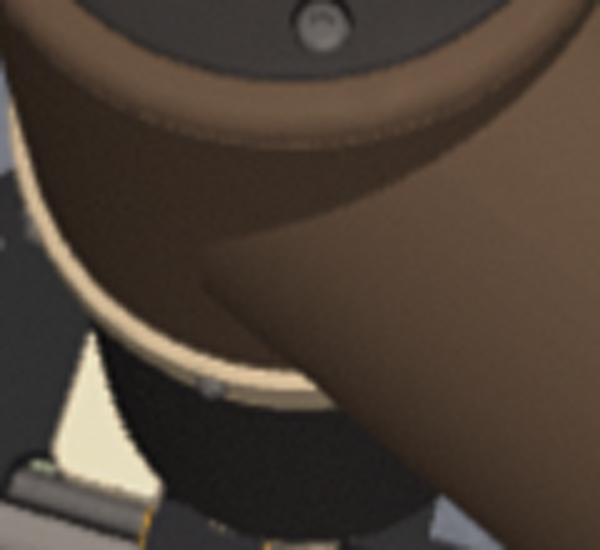

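View pics/t1z.png

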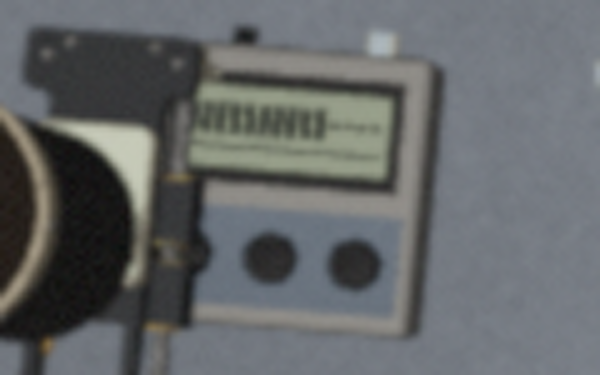

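Call:
{"api": "arm_command", "payload": {"plan": [{"dx": 0.5, "dy": -0.08, "dz": -0.07, "wx": 0.04, "wy": 0, "wz": 0}, {"dx": 0.5, "dy": -0.08, "dz": -0.07, "wx": 0, "wy": 0, "wz": 0}, {"dx": 0.25, "dy": 0, "dz": 0, "wx": 0, "wy": 0, "wz": 0}, {"dx": 0, "dy": 0, "dz": 0, "wx": 0, "wy": 0, "wz": 0}, {"dx": 0, "dy": 0, "dz": 0, "wx": 0, "wy": 0, "wz": 0}]}}

```text
time_s: 8.48
tcp_pos: [0.4428, 0.4333, 0.0689]
eef_rot: [16.9, 89.9, 103.1]
contact_force: [-0.5, -0.4, 0.7]
gripper_width: 0.0003
```

```bash
python3 -c "
from h import *
print(r.tcp_to_tips)
go(441.5,435,60.5,176.3)"
```

```text
0.011
t 8.48 p [442.8 433.3  68.9] az 176.12 F [-0.5 -0.4  0.7] w 0.3 | dxyz [0.421 0.069 0.077] w [-0.04  0.02 -0.01]
```

Call:
{"api": "arm_command", "payload": {"plan": [{"dx": 0.1, "dy": 0.03, "dz": 0.03, "wx": 0, "wy": 0, "wz": 0}, {"dx": 0.05, "dy": 0, "dz": 0, "wx": 0, "wy": 0, "wz": 0}, {"dx": 0, "dy": 0, "dz": 0, "wx": 0, "wy": 0, "wz": 0}]}}

```text
time_s: 8.73
tcp_pos: [0.4426, 0.4338, 0.0661]
eef_rot: [5.6, 89.9, 91.7]
contact_force: [0.0, -0.8, -0.6]
gripper_width: 0.0004
```

Call:
{"api": "arm_command", "payload": {"plan": [{"dx": 0.05, "dy": 0, "dz": 0, "wx": 0, "wy": 0, "wz": 0}, {"dx": 0, "dy": 0, "dz": 0, "wx": 0, "wy": 0, "wz": 0}]}}

```text
time_s: 8.9
tcp_pos: [0.4428, 0.4341, 0.0655]
eef_rot: [-4.1, 89.8, 82.0]
contact_force: [0.6, -0.9, -0.4]
gripper_width: 0.0005
```

Call:
{"api": "arm_command", "payload": {"plan": [{"dx": 0.05, "dy": 0, "dz": 0, "wx": 0, "wy": 0, "wz": 0}, {"dx": 0, "dy": 0, "dz": 0, "wx": 0, "wy": 0, "wz": 0}]}}

```text
time_s: 9.07
tcp_pos: [0.4429, 0.4343, 0.065]
eef_rot: [-10.0, 89.8, 76.1]
contact_force: [-0.7, -0.5, 3.1]
gripper_width: 0.0002
```

Call:
{"api": "arm_command", "payload": {"plan": [{"dx": 0.05, "dy": 0, "dz": 0, "wx": 0, "wy": 0, "wz": 0}, {"dx": 0, "dy": 0, "dz": 0, "wx": 0, "wy": 0, "wz": 0}]}}

```text
time_s: 9.23
tcp_pos: [0.4429, 0.4344, 0.0647]
eef_rot: [-13.9, 89.8, 72.2]
contact_force: [-1.2, -0.3, 4.0]
gripper_width: 0.0003
```

Call:
{"api": "arm_command", "payload": {"plan": [{"dx": 0.05, "dy": 0, "dz": 0, "wx": 0, "wy": 0, "wz": 0}, {"dx": 0, "dy": 0, "dz": 0, "wx": 0, "wy": 0, "wz": 0}]}}

```text
time_s: 9.4
tcp_pos: [0.4429, 0.4343, 0.0642]
eef_rot: [-16.4, 89.8, 69.7]
contact_force: [-1.9, -1.2, 5.0]
gripper_width: 0.0006
```

Call:
{"api": "arm_command", "payload": {"plan": [{"dx": 0.05, "dy": 0, "dz": 0, "wx": 0, "wy": 0, "wz": 0}, {"dx": 0, "dy": 0, "dz": 0, "wx": 0, "wy": 0, "wz": 0}]}}

```text
time_s: 9.57
tcp_pos: [0.4429, 0.4344, 0.0637]
eef_rot: [-18.0, 89.7, 68.1]
contact_force: [-2.5, -1.0, 5.0]
gripper_width: 0.0004
```

Call:
{"api": "arm_command", "payload": {"plan": [{"dx": 0.05, "dy": 0, "dz": 0, "wx": 0, "wy": 0, "wz": 0}, {"dx": 0, "dy": 0, "dz": 0, "wx": 0, "wy": 0, "wz": 0}]}}

```text
time_s: 9.73
tcp_pos: [0.4429, 0.4344, 0.0632]
eef_rot: [-19.4, 89.7, 66.8]
contact_force: [-1.4, -1.6, 4.8]
gripper_width: 0.0006
```

Call:
{"api": "arm_command", "payload": {"plan": [{"dx": 0.05, "dy": 0, "dz": 0, "wx": 0, "wy": 0, "wz": 0}, {"dx": 0, "dy": 0, "dz": 0, "wx": 0, "wy": 0, "wz": 0}]}}

```text
time_s: 9.9
tcp_pos: [0.4429, 0.4343, 0.0626]
eef_rot: [-20.5, 89.7, 65.7]
contact_force: [-1.5, -1.5, 4.8]
gripper_width: 0.0004
```

Call:
{"api": "arm_command", "payload": {"plan": [{"dx": 0.04, "dy": 0, "dz": 0, "wx": 0, "wy": 0, "wz": 0}, {"dx": 0, "dy": 0, "dz": 0, "wx": 0, "wy": 0, "wz": 0}]}}

```text
time_s: 10.07
tcp_pos: [0.4429, 0.4344, 0.062]
eef_rot: [-20.7, 89.7, 65.5]
contact_force: [-2.0, -0.3, 4.2]
gripper_width: 0.0004
```

Call:
{"api": "arm_command", "payload": {"plan": [{"dx": 0.04, "dy": 0, "dz": 0, "wx": 0, "wy": 0, "wz": 0}, {"dx": 0, "dy": 0, "dz": 0, "wx": 0, "wy": 0, "wz": 0}]}}

```text
time_s: 10.23
tcp_pos: [0.4429, 0.4344, 0.0612]
eef_rot: [-20.9, 89.7, 65.2]
contact_force: [-1.5, -1.7, 4.2]
gripper_width: 0.0003
```

Call:
{"api": "arm_command", "payload": {"plan": [{"dx": 0.04, "dy": 0, "dz": 0, "wx": 0, "wy": 0, "wz": 0}, {"dx": 0, "dy": 0, "dz": 0, "wx": 0, "wy": 0, "wz": 0}]}}

```text
time_s: 10.4
tcp_pos: [0.4429, 0.4344, 0.0602]
eef_rot: [-20.0, 89.7, 66.1]
contact_force: [-1.0, -1.7, 4.3]
gripper_width: 0.0004
```

Call:
{"api": "arm_command", "payload": {"plan": [{"dx": 0, "dy": 0, "dz": 0, "wx": 0, "wy": 0, "wz": 0}]}}

```text
time_s: 10.48
tcp_pos: [0.4429, 0.4344, 0.0601]
eef_rot: [-20.1, 89.7, 66.0]
contact_force: [-0.8, -0.8, 2.9]
gripper_width: 0.0003
```

Call:
{"api": "arm_command", "payload": {"plan": [{"dx": -0.3, "dy": 0, "dz": 0, "wx": 0, "wy": 0, "wz": 0}, {"dx": -1, "dy": 0, "dz": 0, "wx": 0, "wy": 0, "wz": 0}, {"dx": -1, "dy": 0, "dz": 0, "wx": 0, "wy": 0, "wz": 0}, {"dx": -1, "dy": 0, "dz": 0, "wx": 0, "wy": 0, "wz": 0}, {"dx": -1, "dy": 0, "dz": 0, "wx": 0, "wy": 0, "wz": 0}, {"dx": -1, "dy": 0, "dz": 0, "wx": 0, "wy": 0, "wz": 0}, {"dx": -1, "dy": 0, "dz": 0, "wx": 0, "wy": 0, "wz": 0}]}}

```text
time_s: 11.07
tcp_pos: [0.441, 0.4319, 0.1858]
eef_rot: [134.2, 89.7, -139.8]
contact_force: [0.8, 1.1, 0.3]
gripper_width: 0.0004
```

```bash
python3 - <<'E'
from h import *
p=cv2.imread("pics/t0.png"); 
g=cv2.resize(cv2.cvtColor(p,6)[170:355,440:532],None,fx=8,fy=8,interpolation=cv2.INTER_CUBIC)
def f(m,name,zz,amin):
    n,l,s,c=cv2.connectedComponentsWithStats(m.astype(np.uint8))
    for i in range(1,n):
        if s[i,4]>amin:
            ys,xs=np.where(l==i)
            pts=np.c_[xs,ys].astype(np.float32)
            hull=cv2.convexHull(pts).reshape(-1,2)
            px=(hull+.5)/8-.5+[440,170]
            X=onplane("top",px,zz)[:,:2]*1000
            print(name,s[i,4],cv2.minAreaRect(X.astype(np.float32)), np.round(onplane("top",[(c[i]+.5)/8-.5+[440,170]],zz)[0]*1000,1))
f(g>150,"plate",.011,20000)
inner=np.zeros_like(g);inner[300:1000,180:480]=1
f((g<80)&(inner>0),"handle",.063,500)
E
```

```text
plate 485035 ((478.1519775390625, -420.0467224121094), (139.6312255859375, 379.2575988769531), 89.88616180419922) [ 475.  -419.4   11. ]
handle 13882 ((477.8360595703125, -416.7704772949219), (15.783793449401855, 106.18012237548828), 89.61106872558594) [ 477.1 -417.8   63. ]
```

Call:
{"api": "arm_command", "payload": {"plan": [{"dx": 0, "dy": -0.6, "dz": -1, "wx": 0, "wy": 0, "wz": 0}, {"dx": 0, "dy": -0.6, "dz": -1, "wx": 0, "wy": 0, "wz": 0}, {"dx": 0, "dy": -0.6, "dz": -1, "wx": 0, "wy": 0, "wz": 0}, {"dx": 0, "dy": -0.6, "dz": -1, "wx": 0, "wy": 0, "wz": 0}, {"dx": 0, "dy": -0.6, "dz": -1, "wx": 0, "wy": 0, "wz": 0}, {"dx": 0, "dy": -0.6, "dz": -1, "wx": 0, "wy": 0, "wz": 0}, {"dx": 0, "dy": -0.6, "dz": -1, "wx": 0, "wy": 0, "wz": 0}, {"dx": 0, "dy": -0.6, "dz": -1, "wx": 0, "wy": 0, "wz": 0}, {"dx": 0, "dy": -0.6, "dz": -1, "wx": 0, "wy": 0, "wz": 0}, {"dx": 0, "dy": -0.3, "dz": -1, "wx": 0, "wy": 0, "wz": 0}, {"dx": 0, "dy": 0, "dz": -1, "wx": 0, "wy": 0, "wz": 0}, {"dx": 0, "dy": 0, "dz": -1, "wx": 0, "wy": 0, "wz": 0}, {"dx": 0, "dy": 0, "dz": -1, "wx": 0, "wy": 0, "wz": 0}, {"dx": 0, "dy": 0, "dz": -1, "wx": 0, "wy": 0, "wz": 0}, {"dx": 0, "dy": 0, "dz": -1, "wx": 0, "wy": 0, "wz": 0}, {"dx": 0, "dy": 0, "dz": -1, "wx": 0, "wy": 0, "wz": 0}, {"dx": 0, "dy": 0, "dz": -1, "wx": 0, "wy": 0, "wz": 0}, {"dx": 0, "dy": 0, "dz": -1, "wx": 0, "wy": 0, "wz": 0}, {"dx": 0, "dy": 0, "dz": -1, "wx": 0, "wy": 0, "wz": 0}, {"dx": 0, "dy": 0, "dz": -1, "wx": 0, "wy": 0, "wz": 0}], "fingers": -0.2}}

```text
time_s: 12.73
tcp_pos: [0.5338, 0.0142, 0.1924]
eef_rot: [-20.6, 89.3, 65.8]
contact_force: [0.4, 0.2, 0.3]
gripper_width: 0.0527
```

Call:
{"api": "arm_command", "payload": {"plan": [{"dx": 0, "dy": 0, "dz": 0, "wx": 1, "wy": 0, "wz": 0}, {"dx": 0, "dy": 0, "dz": 0, "wx": 1, "wy": 0, "wz": 0}, {"dx": 0, "dy": 0, "dz": 0, "wx": 1, "wy": 0, "wz": 0}, {"dx": 0, "dy": 0, "dz": 0, "wx": 1, "wy": 0, "wz": 0}, {"dx": 0, "dy": 0, "dz": 0, "wx": 1, "wy": 0, "wz": 0}, {"dx": 0, "dy": 0, "dz": 0, "wx": 1, "wy": 0, "wz": 0}, {"dx": 0, "dy": 0, "dz": 0, "wx": 1, "wy": 0, "wz": 0}, {"dx": 0, "dy": 0, "dz": 0, "wx": 1, "wy": 0, "wz": 0}, {"dx": 0, "dy": 0, "dz": 0, "wx": 1, "wy": 0, "wz": 0}, {"dx": 0, "dy": 0, "dz": 0, "wx": 1, "wy": 0, "wz": 0}, {"dx": 0, "dy": 0, "dz": 0, "wx": 1, "wy": 0, "wz": 0}, {"dx": 0, "dy": 0, "dz": 0, "wx": 1, "wy": 0, "wz": 0}, {"dx": 0, "dy": 0, "dz": 0, "wx": 1, "wy": 0, "wz": 0}, {"dx": 0, "dy": 0, "dz": 0, "wx": 1, "wy": 0, "wz": 0}, {"dx": 0, "dy": 0, "dz": 0, "wx": 1, "wy": 0, "wz": 0}, {"dx": 0, "dy": 0, "dz": 0, "wx": 1, "wy": 0, "wz": 0}, {"dx": 0, "dy": 0, "dz": 0, "wx": 1, "wy": 0, "wz": 0}, {"dx": 0, "dy": 0, "dz": 0, "wx": 1, "wy": 0, "wz": 0}, {"dx": 0, "dy": 0, "dz": 0, "wx": 0, "wy": 0, "wz": 0}]}}

```text
time_s: 14.32
tcp_pos: [0.5325, 0.0102, 0.195]
eef_rot: [65.4, 89.0, 64.7]
contact_force: [0.3, -0.5, -0.3]
gripper_width: 0.0528
```

```bash
python3 -c "
from h import *
go(478,-420,120,89.9)"
```

```text
t 14.32 p [532.5  10.2 195. ] az 89.29 F [ 0.3 -0.5 -0.3] w 52.8 | dxyz [  3.393 -21.597  -2.483] w [-0.13  0.09 -0.2 ]
```

Call:
{"api": "arm_command", "payload": {"plan": [{"dx": 0, "dy": -1, "dz": -0.12, "wx": -0.06, "wy": 0.05, "wz": -0.1}, {"dx": 0, "dy": -1, "dz": -0.12, "wx": -0.06, "wy": 0.05, "wz": -0.1}, {"dx": 0, "dy": -1, "dz": -0.12, "wx": 0, "wy": 0, "wz": 0}, {"dx": 0, "dy": -1, "dz": -0.12, "wx": 0, "wy": 0, "wz": 0}, {"dx": 0, "dy": -1, "dz": -0.12, "wx": 0, "wy": 0, "wz": 0}, {"dx": 0, "dy": -1, "dz": -0.12, "wx": 0, "wy": 0, "wz": 0}, {"dx": 0, "dy": -1, "dz": -0.12, "wx": 0, "wy": 0, "wz": 0}, {"dx": 0, "dy": -1, "dz": -0.12, "wx": 0, "wy": 0, "wz": 0}, {"dx": 0, "dy": -1, "dz": -0.12, "wx": 0, "wy": 0, "wz": 0}, {"dx": 0, "dy": -1, "dz": -0.12, "wx": 0, "wy": 0, "wz": 0}, {"dx": 0, "dy": -1, "dz": -0.12, "wx": 0, "wy": 0, "wz": 0}, {"dx": 0, "dy": -1, "dz": -0.12, "wx": 0, "wy": 0, "wz": 0}, {"dx": 0, "dy": -1, "dz": -0.12, "wx": 0, "wy": 0, "wz": 0}, {"dx": 0, "dy": -1, "dz": -0.12, "wx": 0, "wy": 0, "wz": 0}, {"dx": 0, "dy": -1, "dz": -0.12, "wx": 0, "wy": 0, "wz": 0}, {"dx": 0, "dy": -1, "dz": -0.12, "wx": 0, "wy": 0, "wz": 0}, {"dx": 0, "dy": -1, "dz": -0.12, "wx": 0, "wy": 0, "wz": 0}, {"dx": 0, "dy": -1, "dz": -0.12, "wx": 0, "wy": 0, "wz": 0}, {"dx": 0, "dy": -1, "dz": -0.12, "wx": 0, "wy": 0, "wz": 0}, {"dx": 0, "dy": -1, "dz": -0.12, "wx": 0, "wy": 0, "wz": 0}]}}

```text
time_s: 15.98
tcp_pos: [0.4943, -0.4056, 0.1965]
eef_rot: [19.2, 89.8, 22.9]
contact_force: [1.1, -0.4, -1.2]
gripper_width: 0.0527
```

```bash
python3 -c "
from h import *
go(478,-420,120,89.9)"
```

```text
t 15.98 p [ 494.3 -405.6  196.5] az 93.68 F [ 1.1 -0.4 -1.2] w 52.7 | dxyz [ 3.823 -0.67  -0.872] w [ 0.82  0.05 -0.02]
```

Call:
{"api": "arm_command", "payload": {"plan": [{"dx": 0.9, "dy": -0.15, "dz": -0.2, "wx": 0.2, "wy": 0, "wz": 0}, {"dx": 0.9, "dy": -0.15, "dz": -0.2, "wx": 0.2, "wy": 0, "wz": 0}, {"dx": 0.9, "dy": -0.1, "dz": -0.2, "wx": 0.2, "wy": 0, "wz": 0}, {"dx": 0.9, "dy": -0.1, "dz": -0.2, "wx": 0.2, "wy": 0, "wz": 0}, {"dx": 0.3, "dy": 0, "dz": 0, "wx": 0, "wy": 0, "wz": 0}, {"dx": 0, "dy": 0, "dz": 0, "wx": 0, "wy": 0, "wz": 0}]}}

```text
time_s: 16.48
tcp_pos: [0.4785, -0.4224, 0.1161]
eef_rot: [-1.4, 89.6, -0.8]
contact_force: [-0.5, -0.0, 2.0]
gripper_width: 0.0528
```

```bash
python3 -c "
from h import *
go(478,-420,48,89.9)"
```

```text
t 16.48 p [ 478.5 -422.4  116.1] az 90.55 F [-0.5 -0.   2. ] w 52.8 | dxyz [ 3.407  0.121 -0.045] w [0.14 0.08 0.  ]
```

Call:
{"api": "arm_command", "payload": {"plan": [{"dx": 0.8, "dy": 0.04, "dz": 0, "wx": 0.08, "wy": 0.04, "wz": 0}, {"dx": 0.8, "dy": 0.04, "dz": 0, "wx": 0.06, "wy": 0.04, "wz": 0}, {"dx": 0.8, "dy": 0.04, "dz": 0, "wx": 0, "wy": 0, "wz": 0}, {"dx": 0.8, "dy": 0, "dz": 0, "wx": 0, "wy": 0, "wz": 0}, {"dx": 0.15, "dy": 0, "dz": 0, "wx": 0, "wy": 0, "wz": 0}, {"dx": 0, "dy": 0, "dz": 0, "wx": 0, "wy": 0, "wz": 0}]}}

```text
time_s: 16.98
tcp_pos: [0.4838, -0.4213, 0.0535]
eef_rot: [-38.9, 89.5, -38.3]
contact_force: [-0.0, -0.8, 0.2]
gripper_width: 0.0526
```

```bash
python3 -c "
from h import *
go(478,-420,47,89.9)"
```

```text
t 16.98 p [ 483.8 -421.3   53.5] az 90.67 F [-0.  -0.8  0.2] w 52.6 | dxyz [ 0.322  0.071 -0.293] w [0.17 0.08 0.06]
```

Call:
{"api": "arm_command", "payload": {"plan": [{"dx": 0.2, "dy": 0.05, "dz": -0.2, "wx": 0.14, "wy": 0.08, "wz": 0.05}, {"dx": 0.12, "dy": 0, "dz": -0.08, "wx": 0, "wy": 0, "wz": 0}, {"dx": 0, "dy": 0, "dz": 0, "wx": 0, "wy": 0, "wz": 0}]}}

```text
time_s: 17.23
tcp_pos: [0.4798, -0.4209, 0.0499]
eef_rot: [-47.1, 89.8, -46.9]
contact_force: [-0.6, -0.2, -0.8]
gripper_width: 0.0525
```

Call:
{"api": "arm_command", "payload": {"plan": [{"dx": 0, "dy": 0, "dz": 0, "wx": 0, "wy": 0, "wz": 0}, {"dx": 0, "dy": 0, "dz": 0, "wx": 0, "wy": 0, "wz": 0}, {"dx": 0, "dy": 0, "dz": 0, "wx": 0, "wy": 0, "wz": 0}, {"dx": 0, "dy": 0, "dz": 0, "wx": 0, "wy": 0, "wz": 0}, {"dx": 0, "dy": 0, "dz": 0, "wx": 0, "wy": 0, "wz": 0}, {"dx": 0, "dy": 0, "dz": 0, "wx": 0, "wy": 0, "wz": 0}], "fingers": 1, "force": 35}}

```text
time_s: 17.73
tcp_pos: [0.481, -0.4217, 0.0529]
eef_rot: [-37.2, 89.6, -37.0]
contact_force: [0.5, -0.8, -0.8]
gripper_width: 0.0179
```

```bash
python3 -c "
from h import *
go(478,-420,47,89.9)"
```

```text
t 17.73 p [ 481.  -421.7   52.9] az 90.16 F [ 0.5 -0.8 -0.8] w 17.9 | dxyz [ 0.291  0.089 -0.149] w [0.06 0.08 0.06]
```

Call:
{"api": "arm_command", "payload": {"plan": [{"dx": 0.15, "dy": 0.03, "dz": -0.05, "wx": 0, "wy": 0.05, "wz": 0.04}, {"dx": 0.1, "dy": 0, "dz": 0, "wx": 0, "wy": 0, "wz": 0}, {"dx": 0, "dy": 0, "dz": 0, "wx": 0, "wy": 0, "wz": 0}, {"dx": 0, "dy": 0, "dz": 0, "wx": 0, "wy": 0, "wz": 0}]}}

```text
time_s: 18.07
tcp_pos: [0.4804, -0.4209, 0.0517]
eef_rot: [-34.5, 89.8, -34.3]
contact_force: [-0.2, -0.5, -2.8]
gripper_width: 0.0135
```

```bash
python3 -c "
from h import *
go(478,-420,47,89.9)"
```

```text
t 18.07 p [ 480.4 -420.9   51.7] az 90.21 F [-0.2 -0.5 -2.8] w 13.5 | dxyz [ 0.233  0.048 -0.118] w [0.07 0.04 0.03]
```

Call:
{"api": "arm_command", "payload": {"plan": [{"dx": -0.3, "dy": 0, "dz": 0, "wx": 0, "wy": 0, "wz": 0}, {"dx": -0.6, "dy": 0, "dz": 0, "wx": 0, "wy": 0, "wz": 0}, {"dx": -0.8, "dy": 0, "dz": 0, "wx": 0, "wy": 0, "wz": 0}, {"dx": -0.8, "dy": 0, "dz": 0, "wx": 0, "wy": 0, "wz": 0}, {"dx": -0.8, "dy": 0, "dz": 0, "wx": 0, "wy": 0, "wz": 0}, {"dx": -0.8, "dy": 0, "dz": 0, "wx": 0, "wy": 0, "wz": 0}, {"dx": -0.8, "dy": 0, "dz": 0, "wx": 0, "wy": 0, "wz": 0}, {"dx": -0.8, "dy": 0, "dz": 0, "wx": 0, "wy": 0, "wz": 0}, {"dx": -0.8, "dy": 0, "dz": 0, "wx": 0, "wy": 0, "wz": 0}, {"dx": -0.4, "dy": 0, "dz": 0, "wx": 0, "wy": 0, "wz": 0}, {"dx": 0, "dy": 0, "dz": 0, "wx": 0, "wy": 0, "wz": 0}]}}

```text
time_s: 18.98
tcp_pos: [0.4728, -0.4162, 0.1901]
eef_rot: [142.8, 88.8, 142.8]
contact_force: [-0.0, 0.1, -7.8]
gripper_width: 0.0136
```

```bash
python3 -c "
from h import *
go(651,36,185,90);save('top','t2');save('side','s2')"
```

```text
t 18.98 p [ 472.8 -416.2  190.1] az 89.97 F [-0.   0.1 -7.8] w 13.6 | dxyz [ 0.388 22.609  8.905] w [-0.   -0.2  -0.15]
```

View pics/s2.png

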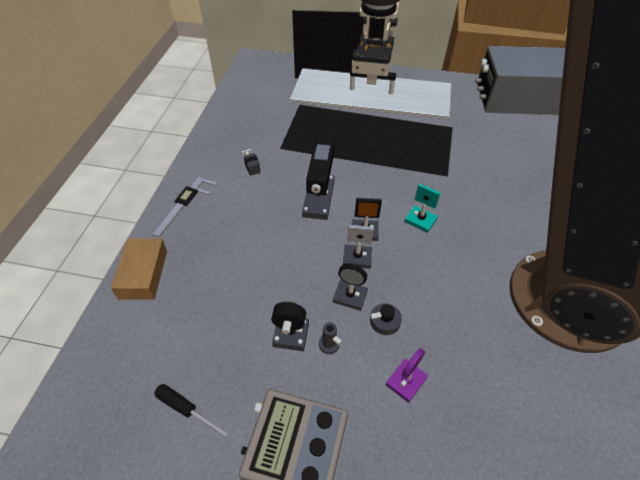

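Call:
{"api": "arm_command", "payload": {"plan": [{"dx": 0, "dy": 0.5, "dz": 0.2, "wx": 0, "wy": -0.1, "wz": -0.08}, {"dx": 0, "dy": 1, "dz": 0.4, "wx": 0, "wy": -0.1, "wz": -0.07}, {"dx": 0, "dy": 1, "dz": 0.4, "wx": 0, "wy": 0, "wz": 0}, {"dx": 0, "dy": 1, "dz": 0.4, "wx": 0, "wy": 0, "wz": 0}, {"dx": 0, "dy": 1, "dz": 0.4, "wx": 0, "wy": 0, "wz": 0}, {"dx": 0, "dy": 1, "dz": 0.4, "wx": 0, "wy": 0, "wz": 0}, {"dx": 0, "dy": 1, "dz": 0.4, "wx": 0, "wy": 0, "wz": 0}, {"dx": 0, "dy": 1, "dz": 0.4, "wx": 0, "wy": 0, "wz": 0}, {"dx": 0, "dy": 1, "dz": 0.4, "wx": 0, "wy": 0, "wz": 0}, {"dx": 0, "dy": 1, "dz": 0.4, "wx": 0, "wy": 0, "wz": 0}, {"dx": 0, "dy": 1, "dz": 0.4, "wx": 0, "wy": 0, "wz": 0}, {"dx": 0, "dy": 1, "dz": 0.4, "wx": 0, "wy": 0, "wz": 0}, {"dx": 0, "dy": 1, "dz": 0.4, "wx": 0, "wy": 0, "wz": 0}, {"dx": 0, "dy": 1, "dz": 0.4, "wx": 0, "wy": 0, "wz": 0}, {"dx": 0, "dy": 1, "dz": 0.4, "wx": 0, "wy": 0, "wz": 0}, {"dx": 0, "dy": 1, "dz": 0.4, "wx": 0, "wy": 0, "wz": 0}, {"dx": 0, "dy": 1, "dz": 0.4, "wx": 0, "wy": 0, "wz": 0}, {"dx": 0, "dy": 1, "dz": 0.4, "wx": 0, "wy": 0, "wz": 0}, {"dx": 0, "dy": 1, "dz": 0.4, "wx": 0, "wy": 0, "wz": 0}, {"dx": 0, "dy": 0.5, "dz": 0.4, "wx": 0, "wy": 0, "wz": 0}]}}

```text
time_s: 20.75
tcp_pos: [0.6177, -0.0109, 0.1566]
eef_rot: [166.7, 87.4, 166.1]
contact_force: [-0.1, -0.1, -6.6]
gripper_width: 0.0136
```

```bash
python3 - <<'E'
from h import *
go(651,36,185,90)
q=cv2.cvtColor(cv2.imread("pics/s2.png"),6)[100:180,275:465]
g=cv2.resize(q,None,fx=8,fy=8,interpolation=cv2.INTER_CUBIC)
n,l,s,c=cv2.connectedComponentsWithStats((g<45).astype(np.uint8))
for i in range(1,n):
    if s[i,4]>50000:
        ys,xs=np.where(l==i); h=cv2.convexHull(np.c_[xs,ys].astype(np.float32)).reshape(-1,2)
        X=onplane("side",(h+.5)/8-.5+[275,100],.003)[:,:2]*1000; print(cv2.minAreaRect(X.astype(np.float32)))
p=cv2.cvtColor(cv2.imread("pics/t0.png"),6)[168:358,436:536]
g=cv2.resize(p,None,fx=8,fy=8,interpolation=cv2.INTER_CUBIC)
n,l,s,c=cv2.connectedComponentsWithStats((g<52).astype(np.uint8))
for i in range(1,n):
    if s[i,4]>50000:
        ys,xs=np.where(l==i); h=cv2.convexHull(np.c_[xs,ys].astype(np.float32)).reshape(-1,2)
        X=onplane("top",(h+.5)/8-.5+[436,168],.003)[:,:2]*1000; print(cv2.minAreaRect(X.astype(np.float32)))
E
```

```text
t 20.75 p [617.7 -10.9 156.6] az 89.42 F [-0.1 -0.1 -6.6] w 13.6 | dxyz [-1.466  2.378  1.578] w [-0.12 -0.56 -0.14]
((468.8717956542969, -368.6610412597656), (295.8583984375, 436.6069641113281), 87.95885467529297)
((464.6061096191406, -418.2613830566406), (196.16983032226562, 435.646728515625), 87.9076156616211)
```

Call:
{"api": "arm_command", "payload": {"plan": [{"dx": -0.5, "dy": 0.5, "dz": 0.4, "wx": 0, "wy": -0.3, "wz": -0.07}, {"dx": -0.5, "dy": 0.5, "dz": 0.4, "wx": 0, "wy": -0.3, "wz": -0.07}, {"dx": -0.5, "dy": 0.5, "dz": 0.4, "wx": 0, "wy": 0, "wz": 0}, {"dx": -0.5, "dy": 0.5, "dz": 0.3, "wx": 0, "wy": 0, "wz": 0}, {"dx": 0, "dy": 0, "dz": 0, "wx": 0, "wy": 0, "wz": 0}]}}

```text
time_s: 21.17
tcp_pos: [0.6472, 0.034, 0.1884]
eef_rot: [-154.3, 89.5, -154.7]
contact_force: [1.8, 0.7, -7.4]
gripper_width: 0.0136
```

```bash
python3 - <<'E'
from h import *
go(651,36,185,90)
E
```

```text
t 21.17 p [647.2  34.  188.4] az 89.57 F [ 1.8  0.7 -7.4] w 13.6 | dxyz [0.17  0.101 0.188] w [-0.09 -0.09  0.05]
```

Call:
{"api": "arm_command", "payload": {"plan": [{"dx": 0, "dy": 0, "dz": 0, "wx": -0.5, "wy": -0.08, "wz": 0}, {"dx": 0, "dy": 0, "dz": 0, "wx": -1, "wy": 0, "wz": 0}, {"dx": 0, "dy": 0, "dz": 0, "wx": -1, "wy": 0, "wz": 0}, {"dx": 0, "dy": 0, "dz": 0, "wx": -1, "wy": 0, "wz": 0}, {"dx": 0, "dy": 0, "dz": 0, "wx": -1, "wy": 0, "wz": 0}, {"dx": 0, "dy": 0, "dz": 0, "wx": -1, "wy": 0, "wz": 0}, {"dx": 0, "dy": 0, "dz": 0, "wx": -1, "wy": 0, "wz": 0}, {"dx": 0, "dy": 0, "dz": 0, "wx": -1, "wy": 0, "wz": 0}, {"dx": 0, "dy": 0, "dz": 0, "wx": -1, "wy": 0, "wz": 0}, {"dx": 0, "dy": 0, "dz": 0, "wx": -1, "wy": 0, "wz": 0}, {"dx": 0, "dy": 0, "dz": 0, "wx": -1, "wy": 0, "wz": 0}, {"dx": 0, "dy": 0, "dz": 0, "wx": -1, "wy": 0, "wz": 0}, {"dx": 0, "dy": 0, "dz": 0, "wx": -1, "wy": 0, "wz": 0}, {"dx": 0, "dy": 0, "dz": 0, "wx": -1, "wy": 0, "wz": 0}, {"dx": 0, "dy": 0, "dz": 0, "wx": -1, "wy": 0, "wz": 0}, {"dx": 0, "dy": 0, "dz": 0, "wx": -1, "wy": 0, "wz": 0}, {"dx": 0, "dy": 0, "dz": 0, "wx": -1, "wy": 0, "wz": 0}, {"dx": 0, "dy": 0, "dz": 0, "wx": -1, "wy": 0, "wz": 0}, {"dx": 0, "dy": 0, "dz": 0, "wx": -0.8, "wy": 0, "wz": 0}, {"dx": 0, "dy": 0, "dz": 0, "wx": -0.3, "wy": 0, "wz": 0}]}}

```text
time_s: 22.83
tcp_pos: [0.6287, 0.029, 0.1568]
eef_rot: [105.2, 87.2, -166.0]
contact_force: [-0.3, -0.5, -7.3]
gripper_width: 0.0138
```

```bash
python3 - <<'E'
from h import *
go(652,36,100,183.1)
E
```

```text
t 22.83 p [628.7  29.  156.8] az 178.73 F [-0.3 -0.5 -7.3] w 13.8 | dxyz [ 2.775 -1.293  0.409] w [-0.95 -0.14 -0.6 ]
```

Call:
{"api": "arm_command", "payload": {"plan": [{"dx": 0.2, "dy": -0.35, "dz": 0.1, "wx": -0.3, "wy": -0.05, "wz": -0.2}, {"dx": 0.2, "dy": -0.35, "dz": 0.1, "wx": -0.3, "wy": -0.05, "wz": -0.2}, {"dx": 0.2, "dy": -0.35, "dz": 0.1, "wx": -0.3, "wy": 0, "wz": -0.2}, {"dx": 0.2, "dy": -0.2, "dz": 0.1, "wx": 0, "wy": 0, "wz": 0}, {"dx": 0, "dy": 0, "dz": 0, "wx": 0, "wy": 0, "wz": 0}]}}

```text
time_s: 23.25
tcp_pos: [0.6504, 0.036, 0.1332]
eef_rot: [122.2, 89.6, -144.7]
contact_force: [0.2, -0.4, -7.2]
gripper_width: 0.0136
```

```bash
python3 - <<'E'
from h import *
go(652,36,100,183.1)
E
```

```text
t 23.25 p [650.4  36.  133.2] az -176.91 F [ 0.2 -0.4 -7.2] w 13.6 | dxyz [ 1.658 -0.092  0.004] w [-0.   -0.05 -0.08]
```

Call:
{"api": "arm_command", "payload": {"plan": [{"dx": 0.5, "dy": -0.03, "dz": 0, "wx": 0, "wy": -0.03, "wz": -0.06}, {"dx": 0.5, "dy": -0.03, "dz": 0, "wx": 0, "wy": 0, "wz": 0}, {"dx": 0.5, "dy": -0.03, "dz": 0, "wx": 0, "wy": 0, "wz": 0}, {"dx": 0.5, "dy": -0.03, "dz": 0, "wx": 0, "wy": 0, "wz": 0}, {"dx": 0.5, "dy": 0, "dz": 0, "wx": 0, "wy": 0, "wz": 0}, {"dx": 0.4, "dy": 0, "dz": 0, "wx": 0, "wy": 0, "wz": 0}, {"dx": 0, "dy": 0, "dz": 0, "wx": 0, "wy": 0, "wz": 0}]}}

```text
time_s: 23.83
tcp_pos: [0.6511, 0.0353, 0.0681]
eef_rot: [112.5, 89.5, -154.6]
contact_force: [-0.6, -0.2, -7.6]
gripper_width: 0.0139
```

```bash
python3 - <<'E'
from h import *
go(652,36,50,183.1)
save('top','t3');save('side','s3')
q=cv2.imread('pics/s3.png');cv2.imwrite('pics/s3z.png',cv2.resize(q[130:370,130:390],None,fx=3,fy=3,interpolation=2)[:600])
q=cv2.imread('pics/t3.png');cv2.imwrite('pics/t3z.png',cv2.resize(q[165:265,200:460],None,fx=3,fy=3,interpolation=2))
E
```

```text
t 23.83 p [651.1  35.3  68.1] az -177.08 F [-0.6 -0.2 -7.6] w 13.9 | dxyz [ 0.905 -0.055  0.038] w [-0.04 -0.04 -0.09]
```

View pics/s3z.png

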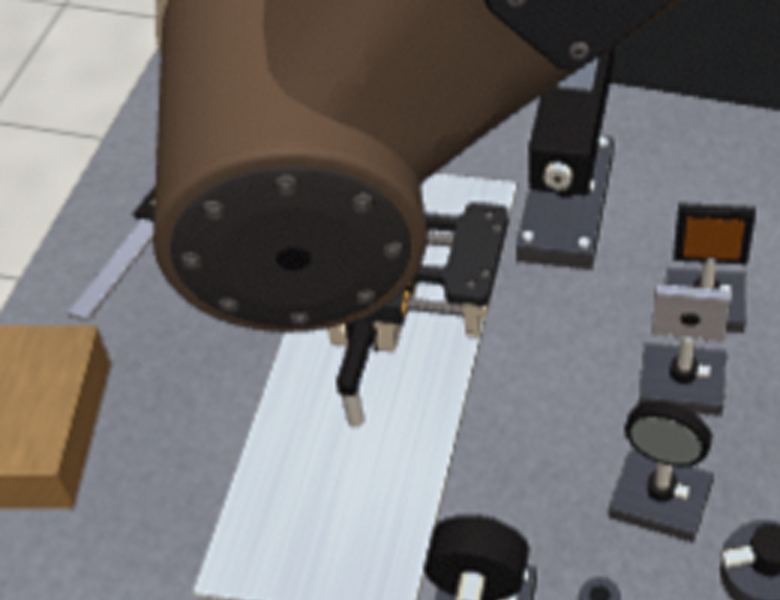

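View pics/t3z.png

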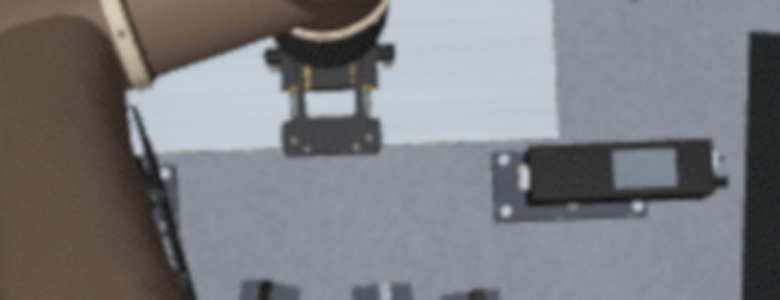

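Call:
{"api": "arm_command", "payload": {"plan": [{"dx": 0.3, "dy": -0.03, "dz": 0.02, "wx": -0.03, "wy": -0.04, "wz": -0.08}, {"dx": 0.25, "dy": -0.03, "dz": 0, "wx": 0, "wy": 0, "wz": 0}, {"dx": 0.2, "dy": 0, "dz": 0, "wx": 0, "wy": 0, "wz": 0}, {"dx": 0, "dy": 0, "dz": 0, "wx": 0, "wy": 0, "wz": 0}]}}

```text
time_s: 24.27
tcp_pos: [0.655, 0.0363, 0.0558]
eef_rot: [-77.9, 89.7, 15.3]
contact_force: [-0.7, -0.2, -7.6]
gripper_width: 0.0138
```

```bash
python3 - <<'E'
from h import *
go(639,36,50,183.1)
E
```

```text
t 24.27 p [655.   36.3  55.8] az -176.87 F [-0.7 -0.2 -7.6] w 13.8 | dxyz [0.284 0.801 0.027] w [0.01 0.02 0.07]
```

Call:
{"api": "arm_command", "payload": {"plan": [{"dx": 0.15, "dy": 0.1, "dz": 0, "wx": 0, "wy": 0, "wz": 0.04}, {"dx": 0.12, "dy": 0.1, "dz": 0, "wx": 0, "wy": 0, "wz": 0}, {"dx": 0.03, "dy": 0.1, "dz": 0, "wx": 0, "wy": 0, "wz": 0}, {"dx": 0, "dy": 0, "dz": 0, "wx": 0, "wy": 0, "wz": 0}]}}

```text
time_s: 24.6
tcp_pos: [0.649, 0.0361, 0.0497]
eef_rot: [-67.0, 89.8, 26.1]
contact_force: [-0.7, 0.7, -5.8]
gripper_width: 0.0137
```

```bash
python3 - <<'E'
from h import *
go(639,36,50,183.1)
E
```

```text
t 24.6 p [649.   36.1  49.7] az -176.88 F [-0.7  0.7 -5.8] w 13.7 | dxyz [-0.016  0.501  0.023] w [0.   0.02 0.04]
```

Call:
{"api": "arm_command", "payload": {"plan": [{"dx": 0, "dy": 0.1, "dz": 0, "wx": 0, "wy": 0.02, "wz": 0.03}, {"dx": 0, "dy": 0.1, "dz": 0, "wx": 0, "wy": 0, "wz": 0}, {"dx": 0, "dy": 0.1, "dz": 0, "wx": 0, "wy": 0, "wz": 0}, {"dx": 0, "dy": 0.05, "dz": 0, "wx": 0, "wy": 0, "wz": 0}]}}

```text
time_s: 24.93
tcp_pos: [0.6421, 0.0359, 0.0506]
eef_rot: [-88.0, 89.8, 5.1]
contact_force: [0.1, -0.2, -7.9]
gripper_width: 0.0136
```

Call:
{"api": "arm_command", "payload": {"plan": [{"dx": 0, "dy": 0.06, "dz": 0, "wx": 0, "wy": 0, "wz": 0}, {"dx": 0, "dy": 0.06, "dz": 0, "wx": 0, "wy": 0, "wz": 0}]}}

```text
time_s: 25.1
tcp_pos: [0.6412, 0.036, 0.0514]
eef_rot: [-87.8, 89.6, 5.3]
contact_force: [4.0, -2.4, -8.1]
gripper_width: 0.0134
```

Call:
{"api": "arm_command", "payload": {"plan": [{"dx": 0, "dy": 0.06, "dz": 0, "wx": 0, "wy": 0, "wz": 0}, {"dx": 0, "dy": 0.06, "dz": 0, "wx": 0, "wy": 0, "wz": 0}]}}

```text
time_s: 25.27
tcp_pos: [0.6408, 0.0361, 0.0521]
eef_rot: [-87.0, 89.4, 6.2]
contact_force: [4.4, -1.4, -10.9]
gripper_width: 0.014
```

```bash
python3 - <<'E'
from h import *
go(639,36,50,183.1)
E
```

```text
t 25.27 p [640.8  36.1  52.1] az -176.77 F [  4.4  -1.4 -10.9] w 14.0 | dxyz [0.104 0.09  0.002] w [0.03 0.01 0.13]
```

Call:
{"api": "arm_command", "payload": {"plan": [{"dx": 0.08, "dy": 0.02, "dz": 0, "wx": 0, "wy": 0, "wz": 0.1}, {"dx": 0.08, "dy": 0.02, "dz": 0, "wx": 0, "wy": 0, "wz": 0.03}, {"dx": 0.04, "dy": 0.02, "dz": 0, "wx": 0, "wy": 0, "wz": 0}]}}

```text
time_s: 25.52
tcp_pos: [0.6417, 0.0361, 0.0497]
eef_rot: [-80.4, 89.8, 12.9]
contact_force: [1.9, -0.6, -4.0]
gripper_width: 0.0134
```

```bash
python3 - <<'E'
from h import *
go(639,36,49,183.1); print(r.get_state()["moment"])
E
```

```text
t 25.52 p [641.7  36.1  49.7] az -176.72 F [ 1.9 -0.6 -4. ] w 13.4 | dxyz [0.033 0.135 0.003] w [0.04 0.01 0.05]
[-0.27125683 -0.76934462  0.00495703]
```

Now reduce the grip to let it settle, push on gently, then release.

Call:
{"api": "arm_command", "payload": {"plan": [{"dx": 0.05, "dy": 0.05, "dz": 0, "wx": 0.02, "wy": 0, "wz": 0.04}, {"dx": 0.03, "dy": 0.06, "dz": 0, "wx": 0, "wy": 0, "wz": 0}, {"dx": 0.02, "dy": 0.06, "dz": 0, "wx": 0, "wy": 0, "wz": 0}], "force": 6}}

```text
time_s: 25.77
tcp_pos: [0.6415, 0.0361, 0.0495]
eef_rot: [-83.6, 89.6, 9.6]
contact_force: [5.4, -1.3, -3.8]
gripper_width: 0.014
```

Call:
{"api": "arm_command", "payload": {"plan": [{"dx": 0.02, "dy": 0.06, "dz": 0, "wx": 0, "wy": 0, "wz": 0}, {"dx": 0.02, "dy": 0.06, "dz": 0, "wx": 0, "wy": 0, "wz": 0}, {"dx": 0.02, "dy": 0.06, "dz": 0, "wx": 0, "wy": 0, "wz": 0}]}}

```text
time_s: 26.02
tcp_pos: [0.6411, 0.0361, 0.0503]
eef_rot: [-85.8, 89.3, 7.4]
contact_force: [5.1, -2.5, -4.6]
gripper_width: 0.0139
```

```bash
python3 - <<'E'
from h import *
go(639,36,49,183.1); print(r.get_state()["moment"])
E
```

```text
t 26.02 p [641.1  36.1  50.3] az -176.75 F [ 5.1 -2.5 -4.6] w 13.9 | dxyz [0.062 0.104 0.002] w [0.03 0.01 0.16]
[-0.62458094 -1.79819985 -0.03610366]
```

Call:
{"api": "arm_command", "payload": {"plan": [{"dx": 0.08, "dy": 0, "dz": 0, "wx": 0, "wy": 0, "wz": 0.12}, {"dx": 0.05, "dy": 0.02, "dz": 0, "wx": 0, "wy": 0, "wz": 0}]}}

```text
time_s: 26.18
tcp_pos: [0.6417, 0.0362, 0.0487]
eef_rot: [-77.0, 89.7, 16.3]
contact_force: [2.1, -0.9, 1.7]
gripper_width: 0.0142
```

Call:
{"api": "arm_command", "payload": {"plan": [{"dx": 0, "dy": 0, "dz": 0, "wx": 0, "wy": 0, "wz": 0}, {"dx": 0, "dy": 0, "dz": 0, "wx": 0, "wy": 0, "wz": 0}, {"dx": 0, "dy": 0, "dz": 0, "wx": 0, "wy": 0, "wz": 0}, {"dx": 0, "dy": 0, "dz": 0, "wx": 0, "wy": 0, "wz": 0}], "fingers": 0.4}}

```text
time_s: 26.52
tcp_pos: [0.6401, 0.0362, 0.0492]
eef_rot: [-56.7, 89.9, 36.6]
contact_force: [-1.1, 1.0, -0.6]
gripper_width: 0.0264
```

```bash
python3 - <<'E'
from h import *
go(639,36,49,183.1); print(r.get_state()["moment"])
save('side','s4')
q=cv2.imread('pics/s4.png');cv2.imwrite('pics/s4z.png',cv2.resize(q[130:370,130:390],None,fx=3,fy=3,interpolation=2)[:600])
E
```

```text
t 26.52 p [640.1  36.2  49.2] az -176.74 F [-1.1  1.  -0.6] w 26.4 | dxyz [ 0.012  0.057 -0.007] w [0.04 0.01 0.02]
[ 0.03840431  0.09654931 -0.00085138]
```

View pics/s4z.png

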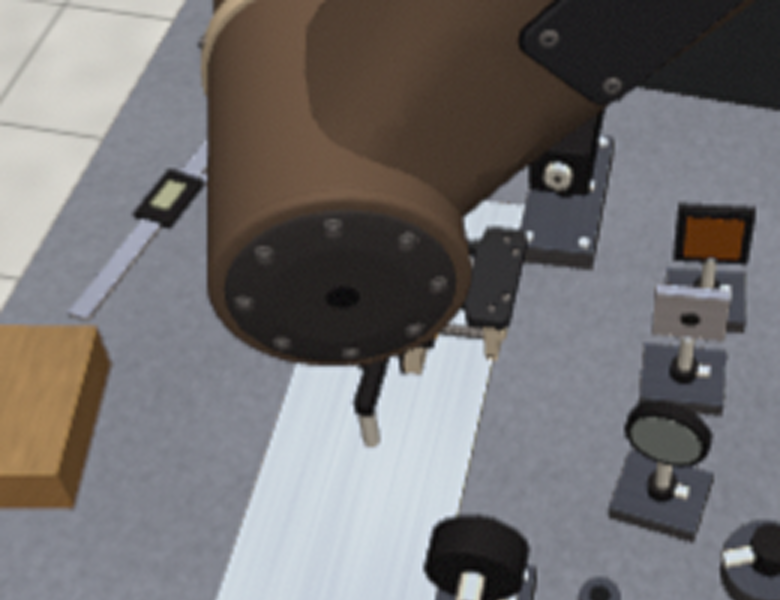

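Call:
{"api": "arm_command", "payload": {"plan": [{"dx": -0.5, "dy": 0, "dz": 0, "wx": 0, "wy": 0, "wz": 0}, {"dx": -1, "dy": 0, "dz": 0, "wx": 0, "wy": 0, "wz": 0}, {"dx": -1, "dy": 0, "dz": 0, "wx": 0, "wy": 0, "wz": 0}, {"dx": -1, "dy": 0, "dz": 0, "wx": 0, "wy": 0, "wz": 0}, {"dx": -1, "dy": 0, "dz": 0, "wx": 0, "wy": 0, "wz": 0}, {"dx": -1, "dy": 0, "dz": 0, "wx": 0, "wy": 0, "wz": 0}, {"dx": -1, "dy": 0, "dz": 0, "wx": 0, "wy": 0, "wz": 0}, {"dx": 0, "dy": 1, "dz": -0.5, "wx": 0, "wy": 0, "wz": 0}, {"dx": 0, "dy": 1, "dz": -1, "wx": 0, "wy": 0, "wz": 0}, {"dx": 0, "dy": 1, "dz": -1, "wx": 0, "wy": 0, "wz": 0}, {"dx": 0, "dy": 1, "dz": -1, "wx": 0, "wy": 0, "wz": 0}, {"dx": 0, "dy": 1, "dz": -1, "wx": 0, "wy": 0, "wz": 0}, {"dx": 0, "dy": 1, "dz": -1, "wx": 0, "wy": 0, "wz": 0}, {"dx": 0, "dy": 0, "dz": -1, "wx": 0, "wy": 0, "wz": 0}, {"dx": 0, "dy": 0, "dz": -1, "wx": 0, "wy": 0, "wz": 0}, {"dx": 0, "dy": 0, "dz": -1, "wx": 0, "wy": 0, "wz": 0}], "fingers": 0.2}}

```text
time_s: 27.9
tcp_pos: [0.5228, -0.1441, 0.1995]
eef_rot: [-85.1, 89.5, 8.6]
contact_force: [0.3, 0.9, -0.0]
gripper_width: 0.0354
```

Call:
{"api": "arm_command", "payload": {"plan": [{"dx": 0, "dy": 0, "dz": 0, "wx": 1, "wy": 0, "wz": 0}, {"dx": 0, "dy": 0, "dz": 0, "wx": 1, "wy": 0, "wz": 0}, {"dx": 0, "dy": 0, "dz": 0, "wx": 1, "wy": 0, "wz": 0}, {"dx": 0, "dy": 0, "dz": 0, "wx": 1, "wy": 0, "wz": 0}, {"dx": 0, "dy": 0, "dz": 0, "wx": 1, "wy": 0, "wz": 0}, {"dx": 0, "dy": 0, "dz": 0, "wx": 1, "wy": 0, "wz": 0}, {"dx": 0, "dy": 0, "dz": 0, "wx": 1, "wy": 0, "wz": 0}, {"dx": 0, "dy": 0, "dz": 0, "wx": 1, "wy": 0, "wz": 0}, {"dx": 0, "dy": 0, "dz": 0, "wx": 1, "wy": 0, "wz": 0}, {"dx": 0, "dy": 0, "dz": 0, "wx": 1, "wy": 0, "wz": 0}, {"dx": 0, "dy": 0, "dz": 0, "wx": 1, "wy": 0, "wz": 0}, {"dx": 0, "dy": 0, "dz": 0, "wx": 1, "wy": 0, "wz": 0}, {"dx": 0, "dy": 0, "dz": 0, "wx": 1, "wy": 0, "wz": 0}, {"dx": 0, "dy": 0, "dz": 0, "wx": 1, "wy": 0, "wz": 0}, {"dx": 0, "dy": 0, "dz": 0, "wx": 1, "wy": 0, "wz": 0}, {"dx": 0, "dy": 0, "dz": 0, "wx": 1, "wy": 0, "wz": 0}, {"dx": 0, "dy": 0, "dz": 0, "wx": 1, "wy": 0, "wz": 0}, {"dx": 0, "dy": 0, "dz": 0, "wx": 1, "wy": 0, "wz": 0}, {"dx": 0, "dy": 0, "dz": 0, "wx": 0.5, "wy": 0, "wz": 0}, {"dx": 0, "dy": 0, "dz": 0, "wx": 0, "wy": 0, "wz": 0}]}}

```text
time_s: 29.57
tcp_pos: [0.5181, -0.1491, 0.2189]
eef_rot: [-1.5, 88.8, 2.9]
contact_force: [0.6, -0.9, -0.3]
gripper_width: 0.0349
```

```bash
python3 - <<'E'
from h import *
go(540,30,180,93.1)
save('side','s5');save('top','t5')
E
```

```text
t 29.57 p [ 518.1 -149.1  218.9] az 94.37 F [ 0.6 -0.9 -0.3] w 34.9 | dxyz [1.975 8.846 1.731] w [0.28 0.27 0.  ]
```

View pics/t5.png

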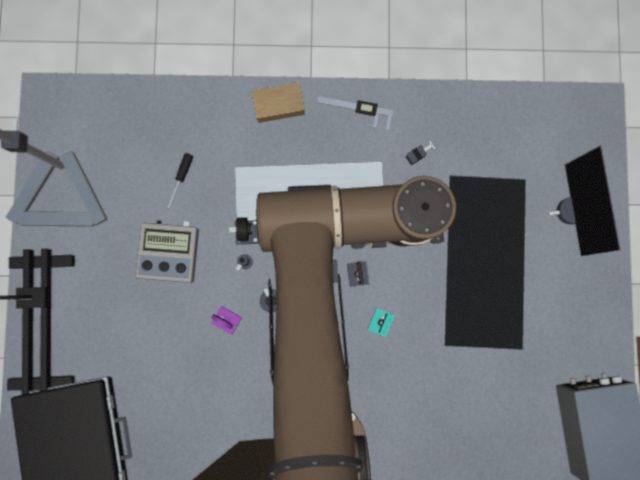

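View pics/s5.png

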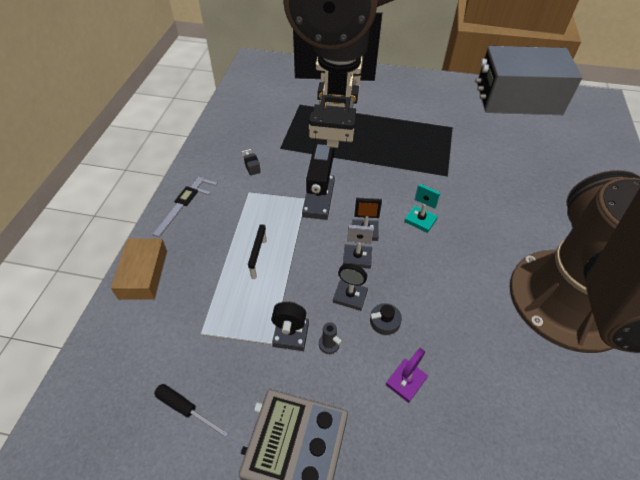

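```bash
cat >> h.py <<'E'
def fit(n,img,box,cond,zz,amin=20000,fx=8):
    c0,r0,c1,r1=box; p=cv2.imread(f"pics/{img}.png")[r0:r1,c0:c1]
    g=cv2.resize(p,None,fx=fx,fy=fx,interpolation=cv2.INTER_CUBIC); g2=cv2.cvtColor(g,6)
    N,l,s,c=cv2.connectedComponentsWithStats(cond(g2,g).astype(np.uint8))
    for i in range(1,N):
        if s[i,4]>amin:
            ys,xs=np.where(l==i); h=cv2.convexHull(np.c_[xs,ys].astype(np.float32)).reshape(-1,2)
            X=onplane(n,(h+.5)/fx-.5+[c0,r0],zz)[:,:2]*1000
            (a,b),(w,hh),an=cv2.minAreaRect(X.astype(np.float32)); print(n,s[i,4],"c",round(a,1),round(b,1),"wh",round(w,1),round(hh,1),"a",round(an,2))
E
python3 - <<'E'
from h import *
fit("side","s5",(200,185,320,345),lambda g,c:g>150,.008)
fit("side","s0",(280,95,460,180),lambda g,c:g>150,.011)
fit("side","s5",(275,100,465,180),lambda g,c:g<45,.003)
fit("top","t5",(436,168,536,358),lambda g,c:g<52,.003)
a=cv2.imread('pics/s5.png');cv2.imwrite('pics/s5z.png',cv2.resize(a[180:350,200:345],None,fx=4.5,fy=3.5,interpolation=2))
E
```

```text
side 572126 c 641.3 36.2 wh 140.6 382.0 a 3.19
side 262686 c 480.6 -419.4 wh 142.4 379.0 a 89.81
side 470166 c 467.8 -398.2 wh 354.6 436.8 a 88.05
top 799353 c 464.6 -418.3 wh 195.2 434.5 a 87.94
```

View pics/s5z.png

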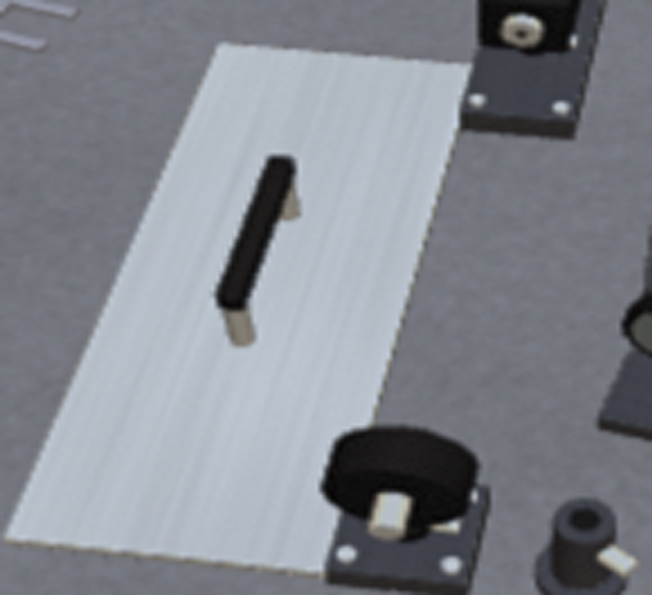

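```bash
cat >> h.py <<'E'
def holders(n,img,c,rad=.045,zl=.075,zh=.12):
    P=cloud(n,np.load(f"pics/{img}.npy")).reshape(-1,3); d=np.hypot(P[:,0]-c[0]/1000,P[:,1]-c[1]/1000)
    S=P[(d<rad)&(P[:,2]>zl)&(P[:,2]<zh)]
    if len(S)<5: print(n,len(S)); return
    (a,b),(w,h),an=cv2.minAreaRect((S[:,:2]*1000).astype(np.float32)); u=np.linalg.svd(S[:,:2]-S[:,:2].mean(0))[2][0]
    print(n,img,c,len(S),"mean",np.round(S[:,:2].mean(0)*1000,1),"rect",round(a,1),round(b,1),"wh",round(w,1),round(h,1),"axis az",round(np.degrees(np.arctan2(u[1],u[0]))%180,1),"zmax",round(S[:,2].max(),3))
E
python3 - <<'E'
from h import *
for c in ((433,84),(435,-17),(428,-80)):
    holders("top","t0",c); holders("side","s5",c)
E
```

```text
top t0 (433, 84) 110 mean [432.9  86.4] rect 433.9 86.8 wh 10.8 54.8 axis az 172.9 zmax 0.116
side s5 (433, 84) 357 mean [434.6  89.4] rect 434.8 86.9 wh 13.5 54.7 axis az 173.2 zmax 0.111
top t0 (435, -17) 78 mean [433.1 -12.4] rect 433.6 -12.6 wh 50.2 8.0 axis az 4.2 zmax 0.113
side s5 (435, -17) 305 mean [434.9 -10.9] rect 435.2 -12.2 wh 49.9 13.2 axis az 5.0 zmax 0.107
top t0 (428, -80) 101 mean [427.4 -88.2] rect 428.0 -88.6 wh 53.3 8.5 axis az 7.4 zmax 0.113
side s5 (428, -80) 330 mean [429.7 -87.1] rect 429.9 -88.6 wh 53.5 13.1 axis az 8.1 zmax 0.109
```

```bash
python3 - <<'E'
from h import *
go(430,-88.6,140,97.5)
E
```

```text
t 29.67 p [ 518.2 -149.1  218.8] az 94.57 F [-0.3  0.   0.5] w 34.6 | dxyz [ 3.845  3.369 -4.241] w [-0.64  0.27  0.02]
```

Call:
{"api": "arm_command", "payload": {"plan": [{"dx": 0.4, "dy": 0.6, "dz": -0.7, "wx": -0.12, "wy": 0.08, "wz": 0}, {"dx": 0.6, "dy": 0.6, "dz": -0.7, "wx": -0.12, "wy": 0.08, "wz": 0}, {"dx": 0.7, "dy": 0.6, "dz": -0.7, "wx": -0.12, "wy": 0.08, "wz": 0}, {"dx": 0.7, "dy": 0.6, "dz": -0.7, "wx": -0.12, "wy": 0, "wz": 0}, {"dx": 0.7, "dy": 0.6, "dz": -0.7, "wx": -0.1, "wy": 0, "wz": 0}, {"dx": 0.5, "dy": 0.3, "dz": -0.4, "wx": 0, "wy": 0, "wz": 0}, {"dx": 0, "dy": 0, "dz": 0, "wx": 0, "wy": 0, "wz": 0}]}}

```text
time_s: 30.25
tcp_pos: [0.4316, -0.0907, 0.1454]
eef_rot: [-21.4, 89.7, -13.4]
contact_force: [-0.5, 1.0, -1.5]
gripper_width: 0.0346
```

```bash
python3 - <<'E'
from h import *
go(430,-88.6,80,97.5)
E
```

```text
t 30.25 p [431.6 -90.7 145.4] az 98.01 F [-0.5  1.  -1.5] w 34.6 | dxyz [ 3.268  0.124 -0.081] w [0.11 0.07 0.03]
```

Call:
{"api": "arm_command", "payload": {"plan": [{"dx": 0.7, "dy": 0.06, "dz": -0.04, "wx": 0.08, "wy": 0.05, "wz": 0}, {"dx": 0.7, "dy": 0.06, "dz": -0.04, "wx": 0, "wy": 0, "wz": 0}, {"dx": 0.7, "dy": 0, "dz": 0, "wx": 0, "wy": 0, "wz": 0}, {"dx": 0.7, "dy": 0, "dz": 0, "wx": 0, "wy": 0, "wz": 0}, {"dx": 0.4, "dy": 0, "dz": 0, "wx": 0, "wy": 0, "wz": 0}, {"dx": 0, "dy": 0, "dz": 0, "wx": 0, "wy": 0, "wz": 0}]}}

```text
time_s: 30.75
tcp_pos: [0.4349, -0.0885, 0.0839]
eef_rot: [-18.7, 89.4, -10.4]
contact_force: [-0.5, 0.0, -0.2]
gripper_width: 0.0351
```

```bash
python3 - <<'E'
from h import *
go(430,-88.6,80,97.5)
E
```

```text
t 30.75 p [434.9 -88.5  83.9] az 98.27 F [-0.5  0.  -0.2] w 35.1 | dxyz [ 0.191  0.032 -0.246] w [0.17 0.12 0.04]
```

Call:
{"api": "arm_command", "payload": {"plan": [{"dx": 0.2, "dy": 0.02, "dz": -0.22, "wx": 0.15, "wy": 0.11, "wz": 0.03}, {"dx": 0.05, "dy": 0, "dz": 0, "wx": 0, "wy": 0, "wz": 0}, {"dx": 0.03, "dy": 0, "dz": 0, "wx": 0, "wy": 0, "wz": 0}, {"dx": 0.03, "dy": 0, "dz": 0, "wx": 0, "wy": 0, "wz": 0}, {"dx": 0.03, "dy": 0, "dz": 0, "wx": 0, "wy": 0, "wz": 0}, {"dx": 0.03, "dy": 0, "dz": 0, "wx": 0, "wy": 0, "wz": 0}], "fingers": 1, "force": 20}}

```text
time_s: 31.25
tcp_pos: [0.4327, -0.089, 0.0789]
eef_rot: [-16.9, 89.8, -9.3]
contact_force: [-4.4, 1.3, 10.0]
gripper_width: 0.0079
```

```bash
python3 - <<'E'
from h import *
go(430,-88.6,80,97.5)
E
```

```text
t 31.25 p [432.7 -89.   78.9] az 97.6 F [-4.4  1.3 10. ] w 7.9 | dxyz [-0.057  0.038 -0.132] w [0.02 0.04 0.01]
```

Call:
{"api": "arm_command", "payload": {"plan": [{"dx": -0.4, "dy": 0, "dz": 0, "wx": 0, "wy": 0, "wz": 0}, {"dx": -0.6, "dy": 0, "dz": 0, "wx": 0.2, "wy": 0, "wz": 0}, {"dx": -0.4, "dy": 0.1, "dz": 0.5, "wx": 0.2, "wy": 0, "wz": 0}, {"dx": 0, "dy": 0.4, "dz": 0.8, "wx": 0.2, "wy": 0, "wz": 0}, {"dx": 0, "dy": 0.4, "dz": 0.8, "wx": 0.1, "wy": 0, "wz": 0}, {"dx": 0, "dy": 0.4, "dz": 0.8, "wx": 0, "wy": 0, "wz": 0}, {"dx": 0, "dy": 0.4, "dz": 0.8, "wx": 0, "wy": 0, "wz": 0}, {"dx": 0, "dy": 0.2, "dz": 0.6, "wx": 0, "wy": 0, "wz": 0}, {"dx": 0, "dy": 0, "dz": 0, "wx": 0, "wy": 0, "wz": 0}]}}

```text
time_s: 32.0
tcp_pos: [0.5158, -0.0421, 0.112]
eef_rot: [22.5, 89.9, 26.6]
contact_force: [0.4, -0.1, -2.7]
gripper_width: 0.0083
```

```bash
python3 - <<'E'
from h import *
go(536,-44,100,93.15)
E
```

```text
t 32.0 p [515.8 -42.1 112. ] az 94.13 F [ 0.4 -0.1 -2.7] w 8.3 | dxyz [ 0.603 -0.168  1.001] w [ 0.21  0.03 -0.01]
```

Call:
{"api": "arm_command", "payload": {"plan": [{"dx": 0.3, "dy": -0.08, "dz": 0.4, "wx": 0.15, "wy": 0.03, "wz": 0}, {"dx": 0.4, "dy": -0.08, "dz": 0.35, "wx": 0.05, "wy": 0, "wz": 0}, {"dx": 0.4, "dy": 0, "dz": 0.1, "wx": 0, "wy": 0, "wz": 0}, {"dx": 0.3, "dy": 0, "dz": 0, "wx": 0, "wy": 0, "wz": 0}, {"dx": 0, "dy": 0, "dz": 0, "wx": 0, "wy": 0, "wz": 0}]}}

```text
time_s: 32.42
tcp_pos: [0.533, -0.0449, 0.0812]
eef_rot: [145.2, 89.9, 148.3]
contact_force: [-1.3, -0.5, -3.0]
gripper_width: 0.0083
```

```bash
python3 - <<'E'
from h import *
go(546,-44,80,93.15)
E
```

```text
t 32.42 p [533.  -44.9  81.2] az 93.07 F [-1.3 -0.5 -3. ] w 8.3 | dxyz [0.061 0.009 0.651] w [-0.02 -0.02 -0.02]
```

Call:
{"api": "arm_command", "payload": {"plan": [{"dx": 0.02, "dy": 0, "dz": 0.2, "wx": 0, "wy": 0, "wz": 0}, {"dx": 0.02, "dy": 0, "dz": 0.2, "wx": 0, "wy": 0, "wz": 0}, {"dx": 0, "dy": 0, "dz": 0.1, "wx": 0, "wy": 0, "wz": 0}]}}

```text
time_s: 32.67
tcp_pos: [0.5418, -0.0452, 0.0792]
eef_rot: [171.2, 89.7, 174.2]
contact_force: [-1.1, -0.4, -3.0]
gripper_width: 0.0076
```

Call:
{"api": "arm_command", "payload": {"plan": [{"dx": 0, "dy": 0, "dz": 0.07, "wx": 0, "wy": 0, "wz": 0}, {"dx": 0, "dy": 0, "dz": 0.05, "wx": 0, "wy": 0, "wz": 0}]}}

```text
time_s: 32.83
tcp_pos: [0.545, -0.045, 0.0795]
eef_rot: [169.1, 89.7, 172.1]
contact_force: [0.2, 0.2, -3.2]
gripper_width: 0.0081
```

Call:
{"api": "arm_command", "payload": {"plan": [{"dx": 0, "dy": 0, "dz": 0.05, "wx": 0, "wy": 0, "wz": 0}, {"dx": 0, "dy": 0, "dz": 0.05, "wx": 0, "wy": 0, "wz": 0}]}}

```text
time_s: 33.0
tcp_pos: [0.5474, -0.0448, 0.08]
eef_rot: [163.5, 89.8, 166.6]
contact_force: [0.0, 0.4, -2.1]
gripper_width: 0.008
```

Call:
{"api": "arm_command", "payload": {"plan": [{"dx": 0.02, "dy": 0, "dz": 0.03, "wx": 0, "wy": 0, "wz": 0}, {"dx": 0, "dy": 0, "dz": 0.03, "wx": 0, "wy": 0, "wz": 0}]}}

```text
time_s: 33.17
tcp_pos: [0.549, -0.0446, 0.0799]
eef_rot: [157.7, 89.8, 160.7]
contact_force: [-0.5, 0.5, -2.2]
gripper_width: 0.0076
```

Call:
{"api": "arm_command", "payload": {"plan": [{"dx": 0, "dy": 0, "dz": 0.03, "wx": 0, "wy": 0, "wz": 0}, {"dx": 0, "dy": 0, "dz": 0.02, "wx": 0, "wy": 0, "wz": 0}]}}

```text
time_s: 33.33
tcp_pos: [0.5492, -0.0447, 0.0799]
eef_rot: [165.8, 89.7, 168.8]
contact_force: [-0.2, 0.2, -2.7]
gripper_width: 0.0078
```

```bash
python3 - <<'E'
from h import *
go(548,-44,80,93.15)
save('side','s6');save('top','t6')
a=cv2.imread('pics/s6.png');cv2.imwrite('pics/s6z.png',cv2.resize(a[180:350,220:395],None,fx=4,fy=3.5,interpolation=2))
E
```

```text
t 33.33 p [549.2 -44.7  79.9] az 93.03 F [-0.2  0.2 -2.7] w 7.8 | dxyz [-0.006  0.039 -0.059] w [-0.03 -0.05 -0.01]
```

View pics/s6z.png

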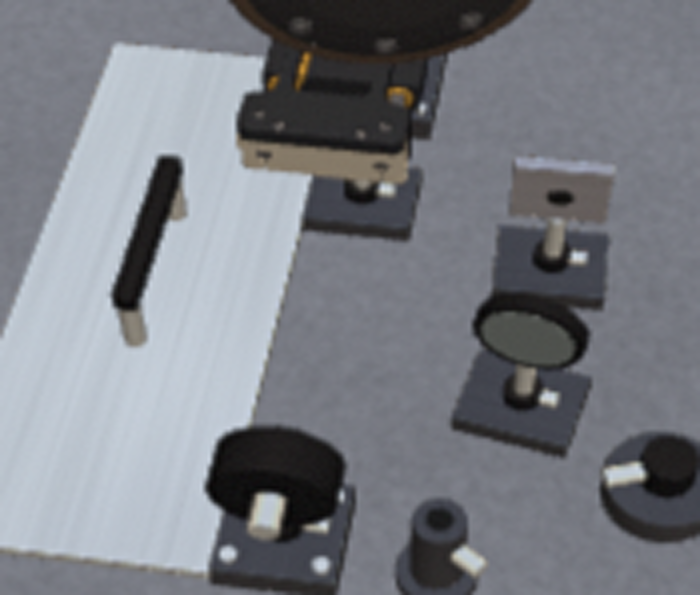

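Call:
{"api": "arm_command", "payload": {"plan": [{"dx": 0.02, "dy": 0, "dz": 0.04, "wx": 0, "wy": -0.03, "wz": 0}, {"dx": 0, "dy": 0, "dz": 0.04, "wx": 0, "wy": 0, "wz": 0}]}}

```text
time_s: 33.6
tcp_pos: [0.5493, -0.0448, 0.0791]
eef_rot: [169.1, 89.7, 172.2]
contact_force: [-4.5, 1.0, 1.3]
gripper_width: 0.0078
```

Call:
{"api": "arm_command", "payload": {"plan": [{"dx": 0.02, "dy": 0, "dz": 0.04, "wx": 0, "wy": 0, "wz": 0}, {"dx": 0, "dy": 0, "dz": 0.04, "wx": 0, "wy": 0, "wz": 0}]}}

```text
time_s: 33.77
tcp_pos: [0.5496, -0.0449, 0.0792]
eef_rot: [174.4, 89.6, 177.4]
contact_force: [-4.2, 1.0, -1.6]
gripper_width: 0.0084
```

```bash
python3 - <<'E'
from h import *
go(548,-44,80,93.15)
save('side','s7')
fit("side","s7",(200,185,320,345),lambda g,c:g>150,.008)
a=cv2.imread('pics/s7.png');cv2.imwrite('pics/s7z.png',cv2.resize(a[215:260,270:350],None,fx=9,fy=9,interpolation=2))
E
```

```text
t 33.77 p [549.6 -44.9  79.2] az 93.02 F [-4.2  1.  -1.6] w 8.4 | dxyz [-0.038  0.047 -0.08 ] w [-0.03 -0.09 -0.01]
side 533155 c 641.4 36.1 wh 141.0 382.6 a 3.23
```

View pics/s7z.png

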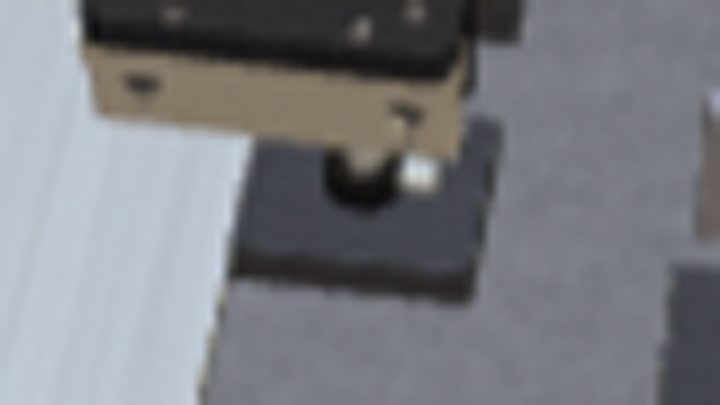

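Call:
{"api": "arm_command", "payload": {"plan": [{"dx": 0.03, "dy": 0, "dz": 0, "wx": 0, "wy": -0.08, "wz": 0}, {"dx": 0.02, "dy": 0, "dz": 0, "wx": 0, "wy": 0, "wz": 0}]}}

```text
time_s: 33.98
tcp_pos: [0.5492, -0.0448, 0.0791]
eef_rot: [156.2, 89.9, 159.2]
contact_force: [-3.6, 0.3, 1.2]
gripper_width: 0.0083
```

Call:
{"api": "arm_command", "payload": {"plan": [{"dx": 0, "dy": 0, "dz": 0, "wx": 0, "wy": 0, "wz": 0}, {"dx": 0, "dy": 0, "dz": 0, "wx": 0, "wy": 0, "wz": 0}, {"dx": 0, "dy": 0, "dz": 0, "wx": 0, "wy": 0, "wz": 0}, {"dx": 0, "dy": 0, "dz": 0, "wx": 0, "wy": 0, "wz": 0}, {"dx": -0.4, "dy": 0, "dz": 0, "wx": 0, "wy": 0, "wz": 0}, {"dx": -0.8, "dy": 0, "dz": 0, "wx": 0, "wy": 0, "wz": 0}, {"dx": -0.8, "dy": 0, "dz": 0, "wx": 0, "wy": 0, "wz": 0}, {"dx": -0.8, "dy": 0, "dz": 0, "wx": 0, "wy": 0, "wz": 0}, {"dx": -0.5, "dy": 0, "dz": -0.5, "wx": 0, "wy": 0, "wz": 0}], "fingers": 0.2}}

```text
time_s: 34.73
tcp_pos: [0.5439, -0.0452, 0.1487]
eef_rot: [-11.0, 89.8, -7.9]
contact_force: [0.9, 0.0, 1.8]
gripper_width: 0.0347
```

```bash
python3 - <<'E'
from h import *
go(435,-12.5,140,94.6)
save('side','s8')
fit("side","s8",(200,185,320,345),lambda g,c:g>150,.008)
for c in ((546,-44),(435,-12),(434,87)): holders("side","s8",c)
E
```

```text
t 34.73 p [543.9 -45.2 148.7] az 93.12 F [0.9 0.  1.8] w 34.7 | dxyz [ 0.411  1.929 -5.349] w [-0.32  0.05  0.01]
side 557584 c 641.3 36.2 wh 140.9 382.3 a 3.21
side s8 (546, -44) 290 mean [545.6 -41.1] rect 545.9 -42.4 wh 53.4 8.7 axis az 2.8 zmax 0.11
side s8 (435, -12) 304 mean [435.  -10.9] rect 435.3 -12.9 wh 49.8 11.8 axis az 5.2 zmax 0.108
side s8 (434, 87) 361 mean [434.6  89.4] rect 434.7 87.0 wh 13.0 54.5 axis az 173.3 zmax 0.109
```

Call:
{"api": "arm_command", "payload": {"plan": [{"dx": 0, "dy": 0.2, "dz": -0.6, "wx": -0.1, "wy": 0.05, "wz": 0}, {"dx": 0, "dy": 0.35, "dz": -0.9, "wx": -0.1, "wy": 0, "wz": 0}, {"dx": 0, "dy": 0.35, "dz": -0.9, "wx": -0.1, "wy": 0, "wz": 0}, {"dx": 0, "dy": 0.35, "dz": -0.9, "wx": 0, "wy": 0, "wz": 0}, {"dx": 0.2, "dy": 0.35, "dz": -0.9, "wx": 0, "wy": 0, "wz": 0}, {"dx": 0.3, "dy": 0.2, "dz": -0.6, "wx": 0, "wy": 0, "wz": 0}, {"dx": 0.2, "dy": 0, "dz": -0.2, "wx": 0, "wy": 0, "wz": 0}, {"dx": 0, "dy": 0, "dz": 0, "wx": 0, "wy": 0, "wz": 0}]}}

```text
time_s: 35.45
tcp_pos: [0.4336, -0.0158, 0.1368]
eef_rot: [12.6, 89.7, 17.2]
contact_force: [-0.3, -0.1, -0.3]
gripper_width: 0.035
```

```bash
python3 - <<'E'
from h import *
go(435,-12.7,80,94.8)
E
```

```text
t 35.45 p [433.6 -15.8 136.8] az 94.59 F [-0.3 -0.1 -0.3] w 35.0 | dxyz [2.842 0.144 0.069] w [-0.05  0.06 -0.01]
```

Call:
{"api": "arm_command", "payload": {"plan": [{"dx": 0.6, "dy": 0.08, "dz": 0, "wx": -0.05, "wy": 0.05, "wz": 0}, {"dx": 0.6, "dy": 0.06, "dz": 0, "wx": 0, "wy": 0, "wz": 0}, {"dx": 0.6, "dy": 0, "dz": -0.02, "wx": 0, "wy": 0, "wz": 0}, {"dx": 0.6, "dy": 0, "dz": -0.03, "wx": 0, "wy": 0, "wz": 0}, {"dx": 0.4, "dy": 0, "dz": -0.03, "wx": 0, "wy": 0, "wz": 0}, {"dx": 0, "dy": 0, "dz": 0, "wx": 0, "wy": 0, "wz": 0}]}}

```text
time_s: 35.95
tcp_pos: [0.4361, -0.0125, 0.0804]
eef_rot: [13.3, 89.7, 18.3]
contact_force: [-0.1, 0.4, 0.1]
gripper_width: 0.0351
```

```bash
python3 - <<'E'
from h import *
go(435,-12.7,80,94.8)
E
```

```text
t 35.95 p [436.1 -12.5  80.4] az 94.98 F [-0.1  0.4  0.1] w 35.1 | dxyz [ 0.018 -0.007 -0.055] w [ 0.04  0.07 -0.02]
```

Call:
{"api": "arm_command", "payload": {"plan": [{"dx": 0.02, "dy": 0, "dz": -0.05, "wx": 0.03, "wy": 0.07, "wz": 0}, {"dx": 0.03, "dy": 0, "dz": 0, "wx": 0, "wy": 0, "wz": 0}, {"dx": 0.03, "dy": 0, "dz": 0, "wx": 0, "wy": 0, "wz": 0}, {"dx": 0.02, "dy": 0, "dz": 0, "wx": 0, "wy": 0, "wz": 0}, {"dx": 0.02, "dy": 0, "dz": 0, "wx": 0, "wy": 0, "wz": 0}, {"dx": 0, "dy": 0, "dz": 0, "wx": 0, "wy": 0, "wz": 0}], "fingers": 1}}

```text
time_s: 36.45
tcp_pos: [0.4369, -0.0125, 0.0793]
eef_rot: [72.7, 89.9, 77.6]
contact_force: [-0.7, 0.1, -2.9]
gripper_width: 0.0077
```

```bash
python3 - <<'E'
from h import *
go(435,-12.7,80,94.8)
E
```

```text
t 36.45 p [436.9 -12.5  79.3] az 94.82 F [-0.7  0.1 -2.9] w 7.7 | dxyz [-0.036 -0.    -0.095] w [ 0.    0.   -0.01]
```

Call:
{"api": "arm_command", "payload": {"plan": [{"dx": -0.4, "dy": 0, "dz": 0, "wx": 0, "wy": 0, "wz": 0}, {"dx": -0.5, "dy": 0, "dz": 0, "wx": 0.1, "wy": 0, "wz": 0}, {"dx": -0.3, "dy": 0.2, "dz": 0.5, "wx": 0.15, "wy": 0, "wz": 0}, {"dx": 0, "dy": 0.4, "dz": 0.8, "wx": 0.1, "wy": 0, "wz": 0}, {"dx": 0, "dy": 0.4, "dz": 0.8, "wx": 0, "wy": 0, "wz": 0}, {"dx": 0, "dy": 0.4, "dz": 0.8, "wx": 0, "wy": 0, "wz": 0}, {"dx": 0, "dy": 0.4, "dz": 0.8, "wx": 0, "wy": 0, "wz": 0}, {"dx": 0, "dy": 0.2, "dz": 0.5, "wx": 0, "wy": 0, "wz": 0}, {"dx": 0, "dy": 0, "dz": 0, "wx": 0, "wy": 0, "wz": 0}]}}

```text
time_s: 37.2
tcp_pos: [0.5191, 0.0334, 0.1087]
eef_rot: [92.2, 89.9, 95.3]
contact_force: [0.8, 0.2, -2.7]
gripper_width: 0.0081
```

```bash
python3 - <<'E'
from h import *
go(532,31,82,93.15)
E
```

```text
t 37.2 p [519.1  33.4 108.7] az 93.07 F [ 0.8  0.2 -2.7] w 8.1 | dxyz [ 1.336 -0.156  0.636] w [-0.02 -0.   -0.03]
```

Call:
{"api": "arm_command", "payload": {"plan": [{"dx": 0.3, "dy": -0.08, "dz": 0.2, "wx": 0, "wy": 0, "wz": -0.03}, {"dx": 0.4, "dy": -0.08, "dz": 0.2, "wx": 0, "wy": 0, "wz": 0}, {"dx": 0.4, "dy": 0, "dz": 0.1, "wx": 0, "wy": 0, "wz": 0}, {"dx": 0.15, "dy": 0, "dz": 0, "wx": 0, "wy": 0, "wz": 0}, {"dx": 0, "dy": 0, "dz": 0, "wx": 0, "wy": 0, "wz": 0}]}}

```text
time_s: 37.62
tcp_pos: [0.5273, 0.029, 0.0808]
eef_rot: [-168.6, 89.8, -165.6]
contact_force: [0.5, 0.9, -2.0]
gripper_width: 0.0077
```

```bash
python3 - <<'E'
from h import *
go(541,31,80.5,93.15)
E
```

```text
t 37.62 p [527.3  29.   80.8] az 93.0 F [ 0.5  0.9 -2. ] w 7.7 | dxyz [0.013 0.065 0.687] w [-0.03 -0.04  0.01]
```

Call:
{"api": "arm_command", "payload": {"plan": [{"dx": 0.02, "dy": 0.05, "dz": 0.2, "wx": -0.03, "wy": -0.04, "wz": 0}, {"dx": 0.02, "dy": 0, "dz": 0.2, "wx": 0, "wy": 0, "wz": 0}, {"dx": 0, "dy": 0, "dz": 0.15, "wx": 0, "wy": 0, "wz": 0}]}}

```text
time_s: 37.87
tcp_pos: [0.5373, 0.0298, 0.0793]
eef_rot: [-144.2, 89.9, -141.1]
contact_force: [-0.3, -0.1, -2.2]
gripper_width: 0.008
```

Call:
{"api": "arm_command", "payload": {"plan": [{"dx": 0, "dy": 0, "dz": 0.06, "wx": 0, "wy": 0, "wz": 0}, {"dx": 0, "dy": 0, "dz": 0.04, "wx": 0, "wy": 0, "wz": 0}]}}

```text
time_s: 38.03
tcp_pos: [0.5405, 0.0301, 0.0796]
eef_rot: [-127.5, 89.9, -124.4]
contact_force: [-0.5, -0.1, -2.0]
gripper_width: 0.0082
```

Call:
{"api": "arm_command", "payload": {"plan": [{"dx": 0, "dy": 0, "dz": 0.04, "wx": 0, "wy": 0, "wz": 0}, {"dx": 0, "dy": 0, "dz": 0.04, "wx": 0, "wy": 0, "wz": 0}]}}

```text
time_s: 38.2
tcp_pos: [0.5426, 0.0304, 0.08]
eef_rot: [-101.5, 89.9, -98.3]
contact_force: [-0.0, -0.6, -2.6]
gripper_width: 0.0078
```

```bash
python3 - <<'E'
from h import *
go(541,31,80.5,93.15)
E
```

```text
t 38.2 p [542.6  30.4  80. ] az 93.14 F [-0.  -0.6 -2.6] w 7.8 | dxyz [-0.026  0.036 -0.077] w [-0.   -0.    0.01]
```

Call:
{"api": "arm_command", "payload": {"plan": [{"dx": 0.02, "dy": 0, "dz": 0.04, "wx": 0, "wy": 0, "wz": 0}, {"dx": 0, "dy": 0, "dz": 0.04, "wx": 0, "wy": 0, "wz": 0}]}}

```text
time_s: 38.37
tcp_pos: [0.5437, 0.0304, 0.0797]
eef_rot: [-139.7, 89.9, -136.6]
contact_force: [-3.7, 1.0, -0.1]
gripper_width: 0.0085
```

Call:
{"api": "arm_command", "payload": {"plan": [{"dx": 0.02, "dy": 0, "dz": 0.04, "wx": 0, "wy": 0, "wz": 0}, {"dx": 0, "dy": 0, "dz": 0.03, "wx": 0, "wy": 0, "wz": 0}]}}

```text
time_s: 38.53
tcp_pos: [0.5439, 0.0302, 0.0791]
eef_rot: [-160.5, 89.8, -157.4]
contact_force: [-3.6, 1.5, 1.2]
gripper_width: 0.0083
```

```bash
python3 - <<'E'
from h import *
go(541,31,80.5,93.15)
save('side','s9')
fit("side","s9",(200,185,320,345),lambda g,c:g>150,.008)
E
```

```text
t 38.53 p [543.9  30.2  79.1] az 93.11 F [-3.6  1.5  1.2] w 8.3 | dxyz [-0.067  0.047 -0.141] w [-0.01 -0.04  0.02]
side 495269 c 641.4 36.1 wh 141.4 383.1 a 3.21
```

Contact, and the straightedge has not moved. Release and move on to the lens.

Call:
{"api": "arm_command", "payload": {"plan": [{"dx": 0.02, "dy": 0, "dz": 0, "wx": 0, "wy": -0.04, "wz": 0.02}, {"dx": 0, "dy": 0, "dz": 0, "wx": 0, "wy": 0, "wz": 0}]}}

```text
time_s: 38.75
tcp_pos: [0.5436, 0.0301, 0.0791]
eef_rot: [138.8, 90.0, 142.0]
contact_force: [-1.3, 0.5, -3.7]
gripper_width: 0.0077
```

Call:
{"api": "arm_command", "payload": {"plan": [{"dx": 0, "dy": 0, "dz": 0, "wx": 0, "wy": 0, "wz": 0}, {"dx": 0, "dy": 0, "dz": 0, "wx": 0, "wy": 0, "wz": 0}, {"dx": 0, "dy": 0, "dz": 0, "wx": 0, "wy": 0, "wz": 0}, {"dx": 0, "dy": 0, "dz": 0, "wx": 0, "wy": 0, "wz": 0}, {"dx": -0.4, "dy": 0, "dz": 0, "wx": 0, "wy": 0, "wz": 0}, {"dx": -0.8, "dy": 0, "dz": 0, "wx": 0, "wy": 0, "wz": 0}, {"dx": -0.8, "dy": 0, "dz": 0, "wx": 0, "wy": 0, "wz": 0}, {"dx": -0.8, "dy": 0, "dz": 0, "wx": 0, "wy": 0, "wz": 0}, {"dx": -0.5, "dy": 0, "dz": -0.5, "wx": 0, "wy": 0, "wz": 0}], "fingers": 0.2}}

```text
time_s: 39.5
tcp_pos: [0.5372, 0.0299, 0.1486]
eef_rot: [-11.6, 89.8, -8.4]
contact_force: [0.9, -0.8, 0.2]
gripper_width: 0.0353
```

```bash
python3 - <<'E'
from h import *
go(434.7,87,140,83.1)
save('side','s10')
fit("side","s10",(200,185,320,345),lambda g,c:g>150,.008)
for c in ((546,-44),(541,31),(434,87)): holders("side","s10",c)
E
```

```text
t 39.5 p [537.2  29.9 148.6] az 93.2 F [ 0.9 -0.8  0.2] w 35.3 | dxyz [ 0.428  2.217 -5.432] w [2.2  0.04 0.01]
side 508871 c 641.4 36.1 wh 141.3 382.8 a 3.21
side 0
side s10 (541, 31) 161 mean [540.7  33.8] rect 540.8 33.9 wh 49.0 4.4 axis az 3.4 zmax 0.098
side s10 (434, 87) 364 mean [434.5  89.5] rect 434.7 87.0 wh 12.8 54.3 axis az 173.4 zmax 0.111
```

Call:
{"api": "arm_command", "payload": {"plan": [{"dx": 0, "dy": 0.1, "dz": -0.6, "wx": 0.4, "wy": 0.03, "wz": 0}, {"dx": 0, "dy": 0.3, "dz": -0.9, "wx": 0.4, "wy": 0, "wz": 0}, {"dx": 0, "dy": 0.35, "dz": -0.9, "wx": 0.4, "wy": 0, "wz": 0}, {"dx": 0, "dy": 0.35, "dz": -0.9, "wx": 0.4, "wy": 0, "wz": 0}, {"dx": 0.2, "dy": 0.35, "dz": -0.9, "wx": 0.3, "wy": 0, "wz": 0}, {"dx": 0.3, "dy": 0.3, "dz": -0.6, "wx": 0.1, "wy": 0, "wz": 0}, {"dx": 0.2, "dy": 0.2, "dz": -0.2, "wx": 0, "wy": 0, "wz": 0}, {"dx": 0, "dy": 0, "dz": 0, "wx": 0, "wy": 0, "wz": 0}]}}

```text
time_s: 40.22
tcp_pos: [0.4364, 0.0732, 0.1404]
eef_rot: [27.6, 89.3, 21.1]
contact_force: [-0.8, 0.1, 0.1]
gripper_width: 0.0353
```

```bash
python3 - <<'E'
from h import *
go(434.7,87,80,83.3)
E
```

```text
t 40.22 p [436.4  73.2 140.4] az 83.52 F [-0.8  0.1  0.1] w 35.3 | dxyz [ 3.02   0.66  -0.199] w [ 0.05  0.14 -0.07]
```

Call:
{"api": "arm_command", "payload": {"plan": [{"dx": 0.3, "dy": 0.35, "dz": -0.08, "wx": 0.05, "wy": 0.1, "wz": -0.06}, {"dx": 0.6, "dy": 0.3, "dz": -0.08, "wx": 0, "wy": 0.04, "wz": 0}, {"dx": 0.6, "dy": 0.03, "dz": -0.04, "wx": 0, "wy": 0, "wz": 0}, {"dx": 0.6, "dy": 0, "dz": -0.03, "wx": 0, "wy": 0, "wz": 0}, {"dx": 0.6, "dy": 0, "dz": -0.03, "wx": 0, "wy": 0, "wz": 0}, {"dx": 0.3, "dy": 0, "dz": 0, "wx": 0, "wy": 0, "wz": 0}, {"dx": 0, "dy": 0, "dz": 0, "wx": 0, "wy": 0, "wz": 0}]}}

```text
time_s: 40.8
tcp_pos: [0.4393, 0.0912, 0.0785]
eef_rot: [37.1, 89.8, 30.5]
contact_force: [-0.8, 0.2, 0.1]
gripper_width: 0.0352
```

```bash
python3 - <<'E'
from h import *
go(434.7,87,80,83.3)
E
```

```text
t 40.8 p [439.3  91.2  78.5] az 83.35 F [-0.8  0.2  0.1] w 35.2 | dxyz [-0.078 -0.234 -0.203] w [ 0.01  0.03 -0.02]
```

Call:
{"api": "arm_command", "payload": {"plan": [{"dx": -0.05, "dy": -0.22, "dz": -0.18, "wx": 0, "wy": 0.03, "wz": -0.02}, {"dx": 0.02, "dy": 0, "dz": 0, "wx": 0, "wy": 0, "wz": 0}, {"dx": 0.03, "dy": 0, "dz": 0, "wx": 0, "wy": 0, "wz": 0}, {"dx": 0.02, "dy": 0, "dz": 0, "wx": 0, "wy": 0, "wz": 0}, {"dx": 0.02, "dy": 0, "dz": 0, "wx": 0, "wy": 0, "wz": 0}, {"dx": 0, "dy": 0, "dz": 0, "wx": 0, "wy": 0, "wz": 0}], "fingers": 1}}

```text
time_s: 41.3
tcp_pos: [0.4363, 0.0871, 0.0787]
eef_rot: [53.9, 90.0, 47.2]
contact_force: [0.0, 0.4, -3.0]
gripper_width: 0.01
```

```bash
python3 - <<'E'
from h import *
go(434.7,87,80,83.3)
E
```

```text
t 41.3 p [436.3  87.1  78.7] az 83.29 F [ 0.   0.4 -3. ] w 10.0 | dxyz [-0.064 -0.013 -0.081] w [-0.  0. -0.]
```

Call:
{"api": "arm_command", "payload": {"plan": [{"dx": -0.4, "dy": 0, "dz": 0, "wx": 0, "wy": 0, "wz": 0}, {"dx": -0.5, "dy": 0, "dz": 0, "wx": -0.3, "wy": 0, "wz": 0}, {"dx": -0.3, "dy": 0.1, "dz": 0.5, "wx": -0.4, "wy": 0, "wz": 0}, {"dx": 0, "dy": 0.2, "dz": 0.8, "wx": -0.4, "wy": 0, "wz": 0}, {"dx": 0, "dy": 0.2, "dz": 0.8, "wx": -0.4, "wy": 0, "wz": 0}, {"dx": 0, "dy": 0.2, "dz": 0.8, "wx": -0.4, "wy": 0, "wz": 0}, {"dx": 0, "dy": 0.2, "dz": 0.8, "wx": -0.1, "wy": 0, "wz": 0}, {"dx": 0, "dy": 0.1, "dz": 0.4, "wx": 0, "wy": 0, "wz": 0}, {"dx": 0, "dy": 0, "dz": 0, "wx": 0, "wy": 0, "wz": 0}]}}

```text
time_s: 42.05
tcp_pos: [0.519, 0.1054, 0.1074]
eef_rot: [155.3, 89.9, 158.2]
contact_force: [1.1, 0.6, -3.4]
gripper_width: 0.0101
```

```bash
python3 - <<'E'
from h import *
go(524,105.5,80,93.15)
E
```

```text
t 42.05 p [519.  105.4 107.4] az 92.87 F [ 1.1  0.6 -3.4] w 10.1 | dxyz [ 1.367 -0.009  0.253] w [-0.06 -0.02 -0.01]
```

Call:
{"api": "arm_command", "payload": {"plan": [{"dx": 0.3, "dy": 0, "dz": 0, "wx": -0.05, "wy": -0.02, "wz": 0}, {"dx": 0.4, "dy": 0, "dz": 0.1, "wx": 0, "wy": 0, "wz": 0}, {"dx": 0.4, "dy": 0, "dz": 0.1, "wx": 0, "wy": 0, "wz": 0}, {"dx": 0.2, "dy": 0, "dz": 0, "wx": 0, "wy": 0, "wz": 0}, {"dx": 0, "dy": 0, "dz": 0, "wx": 0, "wy": 0, "wz": 0}]}}

```text
time_s: 42.47
tcp_pos: [0.5201, 0.1047, 0.0787]
eef_rot: [165.0, 89.9, 168.0]
contact_force: [-0.1, 0.4, -0.5]
gripper_width: 0.0098
```

```bash
python3 - <<'E'
from h import *
go(537,105.5,80,93.15)
E
```

```text
t 42.47 p [520.1 104.7  78.7] az 93.02 F [-0.1  0.4 -0.5] w 9.8 | dxyz [-0.068 -0.003  0.846] w [-0.03 -0.03 -0.01]
```

Call:
{"api": "arm_command", "payload": {"plan": [{"dx": -0.06, "dy": 0, "dz": 0.1, "wx": -0.03, "wy": -0.03, "wz": 0}, {"dx": 0, "dy": 0, "dz": 0.25, "wx": 0, "wy": 0, "wz": 0}, {"dx": 0, "dy": 0, "dz": 0.25, "wx": 0, "wy": 0, "wz": 0}, {"dx": 0, "dy": 0, "dz": 0.1, "wx": 0, "wy": 0, "wz": 0}]}}

```text
time_s: 42.8
tcp_pos: [0.534, 0.1052, 0.0797]
eef_rot: [-166.2, 90.0, -163.0]
contact_force: [0.5, -0.3, -4.1]
gripper_width: 0.01
```

Call:
{"api": "arm_command", "payload": {"plan": [{"dx": 0, "dy": 0, "dz": 0.05, "wx": 0, "wy": 0, "wz": 0}, {"dx": 0, "dy": 0, "dz": 0.04, "wx": 0, "wy": 0, "wz": 0}]}}

```text
time_s: 42.97
tcp_pos: [0.5369, 0.1054, 0.08]
eef_rot: [145.9, 90.0, 149.1]
contact_force: [0.1, -0.1, -3.6]
gripper_width: 0.0098
```

```bash
python3 - <<'E'
from h import *
go(539.6,105.5,79.5,93.15)
E
```

```text
t 42.97 p [536.9 105.4  80. ] az 93.18 F [ 0.1 -0.1 -3.6] w 9.8 | dxyz [ 0.024 -0.003  0.137] w [ 0.01 -0.   -0.  ]
```

Call:
{"api": "arm_command", "payload": {"plan": [{"dx": 0.02, "dy": 0, "dz": 0.04, "wx": 0, "wy": 0, "wz": 0}, {"dx": 0, "dy": 0, "dz": 0.04, "wx": 0, "wy": 0, "wz": 0}]}}

```text
time_s: 43.13
tcp_pos: [0.5387, 0.1054, 0.0796]
eef_rot: [116.8, 90.0, 120.0]
contact_force: [0.7, -0.1, -3.7]
gripper_width: 0.0101
```

Call:
{"api": "arm_command", "payload": {"plan": [{"dx": 0.02, "dy": 0, "dz": 0.03, "wx": 0, "wy": 0, "wz": 0}, {"dx": 0, "dy": 0, "dz": 0.03, "wx": 0, "wy": 0, "wz": 0}]}}

```text
time_s: 43.3
tcp_pos: [0.5391, 0.1052, 0.079]
eef_rot: [-174.7, 89.9, -171.6]
contact_force: [-3.2, 0.7, -1.8]
gripper_width: 0.0098
```

Call:
{"api": "arm_command", "payload": {"plan": [{"dx": 0.02, "dy": 0, "dz": 0.03, "wx": 0, "wy": 0, "wz": 0}, {"dx": 0, "dy": 0, "dz": 0.03, "wx": 0, "wy": 0, "wz": 0}]}}

```text
time_s: 43.47
tcp_pos: [0.5393, 0.1051, 0.0788]
eef_rot: [-173.0, 89.8, -169.9]
contact_force: [-4.5, 0.8, -0.1]
gripper_width: 0.0098
```

```bash
python3 - <<'E'
from h import *
go(539.6,105.5,79.5,93.15)
save('side','s11')
fit("side","s11",(200,185,320,345),lambda g,c:g>150,.008)
E
```

```text
t 43.47 p [539.3 105.1  78.8] az 93.14 F [-4.5  0.8 -0.1] w 9.8 | dxyz [-0.037  0.017  0.015] w [-0.   -0.04  0.01]
side 414530 c 642.4 36.3 wh 140.4 385.5 a 3.24
```

Call:
{"api": "arm_command", "payload": {"plan": [{"dx": 0.01, "dy": 0, "dz": 0, "wx": 0, "wy": -0.04, "wz": 0.01}, {"dx": 0, "dy": 0, "dz": 0, "wx": 0, "wy": 0, "wz": 0}]}}

```text
time_s: 43.68
tcp_pos: [0.539, 0.1051, 0.0787]
eef_rot: [140.7, 90.0, 143.8]
contact_force: [-1.6, 0.2, -3.1]
gripper_width: 0.01
```

Call:
{"api": "arm_command", "payload": {"plan": [{"dx": 0, "dy": 0, "dz": 0, "wx": 0, "wy": 0, "wz": 0}, {"dx": 0, "dy": 0, "dz": 0, "wx": 0, "wy": 0, "wz": 0}, {"dx": 0, "dy": 0, "dz": 0, "wx": 0, "wy": 0, "wz": 0}, {"dx": 0, "dy": 0, "dz": 0, "wx": 0, "wy": 0, "wz": 0}, {"dx": -0.4, "dy": 0, "dz": 0, "wx": 0, "wy": 0, "wz": 0}, {"dx": -0.8, "dy": 0, "dz": 0, "wx": 0, "wy": 0, "wz": 0}, {"dx": -0.8, "dy": 0, "dz": 0, "wx": 0, "wy": 0, "wz": 0}, {"dx": -0.8, "dy": 0, "dz": 0, "wx": 0, "wy": 0, "wz": 0}, {"dx": -1, "dy": 0, "dz": 0, "wx": 0, "wy": 0, "wz": 0}, {"dx": -1, "dy": -1, "dz": 0, "wx": 0, "wy": 0, "wz": 0}, {"dx": -1, "dy": -1, "dz": 0, "wx": 0, "wy": 0, "wz": 0}, {"dx": 0, "dy": -1, "dz": 0, "wx": 0, "wy": 0, "wz": 0}, {"dx": 0, "dy": -1, "dz": 0, "wx": 0, "wy": 0, "wz": 0}, {"dx": 0, "dy": -1, "dz": 0, "wx": 0, "wy": 0, "wz": 0}, {"dx": 0, "dy": -1, "dz": 0, "wx": 0, "wy": 0, "wz": 0}, {"dx": 0, "dy": -1, "dz": 0, "wx": 0, "wy": 0, "wz": 0}, {"dx": 0, "dy": -1, "dz": 0, "wx": 0, "wy": 0, "wz": 0}, {"dx": 0, "dy": -1, "dz": 0, "wx": 0, "wy": 0, "wz": 0}, {"dx": 0, "dy": -1, "dz": 0, "wx": 0, "wy": 0, "wz": 0}], "fingers": 0.2}}

```text
time_s: 45.27
tcp_pos: [0.5583, -0.0994, 0.2154]
eef_rot: [4.1, 88.6, 7.7]
contact_force: [-1.0, 0.4, -1.1]
gripper_width: 0.0351
```

```bash
python3 - <<'E'
from h import *
go(539.6,105.5,79.5,93.15)
save('side','s12');save('top','t12')
fit("side","s12",(200,185,320,345),lambda g,c:g>150,.008)
for c in ((546,-44),(541,31),(537,105)): holders("side","s12",c); holders("top","t12",c)
E
```

```text
t 45.27 p [558.3 -99.4 215.4] az 93.67 F [-1.   0.4 -1.1] w 35.1 | dxyz [ 6.805 10.274 -0.438] w [ 0.11  0.29 -0.02]
side 556287 c 641.6 36.2 wh 140.1 381.9 a 3.21
side s12 (546, -44) 336 mean [545.5 -41.8] rect 546.2 -43.6 wh 54.1 12.3 axis az 2.9 zmax 0.111
top t12 (546, -44) 37 mean [526.7 -44.1] rect 527.7 -44.2 wh 22.0 7.4 axis az 2.9 zmax 0.111
side s12 (541, 31) 306 mean [540.6  32.8] rect 541.1 30.6 wh 49.0 11.1 axis az 3.1 zmax 0.107
top t12 (541, 31) 18 mean [519.4  29.8] rect 520.3 29.9 wh 10.3 5.0 axis az 178.7 zmax 0.108
side s12 (537, 105) 366 mean [536.3 108.2] rect 537.2 105.8 wh 55.1 12.9 axis az 4.1 zmax 0.11
top 0
```

View pics/s12.png

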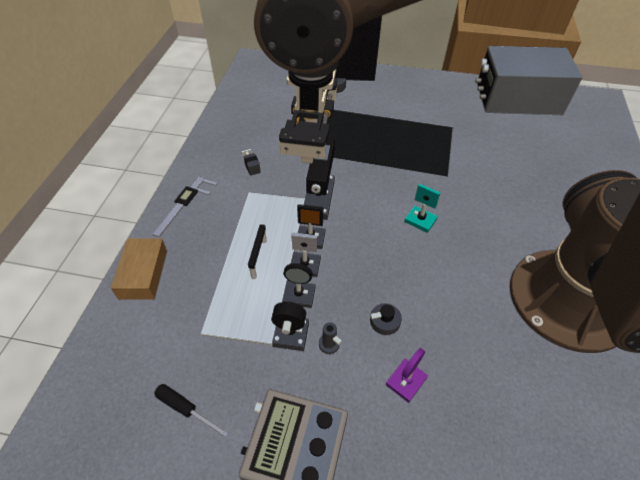

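Call:
{"api": "arm_command", "payload": {"plan": [{"dx": 0, "dy": 0, "dz": 0, "wx": -1, "wy": 0.2, "wz": 0}, {"dx": 0, "dy": 0, "dz": 0, "wx": -1, "wy": 0.1, "wz": 0}, {"dx": 0, "dy": 0, "dz": 0, "wx": -1, "wy": 0, "wz": 0}, {"dx": 0, "dy": 0, "dz": 0, "wx": -1, "wy": 0, "wz": 0}, {"dx": 0, "dy": 0, "dz": 0, "wx": -1, "wy": 0, "wz": 0}, {"dx": 0, "dy": 0, "dz": 0, "wx": -1, "wy": 0, "wz": 0}, {"dx": 0, "dy": 0, "dz": 0, "wx": -1, "wy": 0, "wz": 0}, {"dx": 0, "dy": 0, "dz": 0, "wx": -1, "wy": 0, "wz": 0}, {"dx": 0, "dy": 0, "dz": 0, "wx": -1, "wy": 0, "wz": 0}, {"dx": 0, "dy": 0, "dz": 0, "wx": -1, "wy": 0, "wz": 0}, {"dx": 0, "dy": 0, "dz": 0, "wx": -1, "wy": 0, "wz": 0}, {"dx": 0, "dy": 0, "dz": 0, "wx": -1, "wy": 0, "wz": 0}, {"dx": 0, "dy": 0, "dz": 0, "wx": -1, "wy": 0, "wz": 0}, {"dx": 0, "dy": 0, "dz": 0, "wx": -1, "wy": 0, "wz": 0}, {"dx": 0, "dy": 0, "dz": 0, "wx": -1, "wy": 0, "wz": 0}, {"dx": 0, "dy": 0, "dz": 0, "wx": -1, "wy": 0, "wz": 0}, {"dx": 0, "dy": 0, "dz": 0, "wx": -1, "wy": 0, "wz": 0}, {"dx": 0, "dy": 0, "dz": 0, "wx": -1, "wy": 0, "wz": 0}, {"dx": 0, "dy": 0, "dz": 0, "wx": -0.6, "wy": 0, "wz": 0}, {"dx": 0, "dy": 0, "dz": 0, "wx": 0, "wy": 0, "wz": 0}], "fingers": 0}}

```text
time_s: 47.03
tcp_pos: [0.5604, -0.0945, 0.2283]
eef_rot: [-92.2, 89.3, 1.0]
contact_force: [0.5, 0.3, 0.7]
gripper_width: 0.0437
```

```bash
python3 - <<'E'
from h import *
go(641.5,36.2,140,183.2)
E
```

```text
t 47.03 p [560.4 -94.5 228.3] az -176.82 F [0.5 0.3 0.7] w 43.7 | dxyz [ 4.463 -4.357  6.301] w [-0.01 -0.01  0.15]
```

Call:
{"api": "arm_command", "payload": {"plan": [{"dx": 0, "dy": -0.6, "dz": 0.8, "wx": 0, "wy": 0, "wz": 0.08}, {"dx": 0, "dy": -0.6, "dz": 0.8, "wx": 0, "wy": 0, "wz": 0.07}, {"dx": 0, "dy": -0.6, "dz": 0.8, "wx": 0, "wy": 0, "wz": 0}, {"dx": 0.3, "dy": -0.6, "dz": 0.8, "wx": 0, "wy": 0, "wz": 0}, {"dx": 0.6, "dy": -0.6, "dz": 0.8, "wx": 0, "wy": 0, "wz": 0}, {"dx": 0.7, "dy": -0.6, "dz": 0.8, "wx": 0, "wy": 0, "wz": 0}, {"dx": 0.7, "dy": -0.4, "dz": 0.8, "wx": 0, "wy": 0, "wz": 0}, {"dx": 0.7, "dy": 0, "dz": 0.3, "wx": 0, "wy": 0, "wz": 0}, {"dx": 0.5, "dy": 0, "dz": 0, "wx": 0, "wy": 0, "wz": 0}, {"dx": 0, "dy": 0, "dz": 0, "wx": 0, "wy": 0, "wz": 0}]}}

```text
time_s: 47.87
tcp_pos: [0.6394, 0.0362, 0.1622]
eef_rot: [-87.2, 89.5, 5.0]
contact_force: [0.1, 0.2, -0.4]
gripper_width: 0.0439
```

```bash
python3 - <<'E'
from h import *
go(641.5,36.2,85,183.2)
E
```

```text
t 47.87 p [639.4  36.2 162.2] az -177.87 F [ 0.1  0.2 -0.4] w 43.9 | dxyz [ 3.858 -0.071 -0.008] w [-0.23  0.    0.11]
```

Call:
{"api": "arm_command", "payload": {"plan": [{"dx": 0.6, "dy": -0.02, "dz": 0, "wx": -0.12, "wy": 0, "wz": 0.1}, {"dx": 0.6, "dy": 0, "dz": 0, "wx": -0.1, "wy": 0, "wz": 0}, {"dx": 0.6, "dy": 0, "dz": 0, "wx": 0, "wy": 0, "wz": 0}, {"dx": 0.6, "dy": 0, "dz": 0, "wx": 0, "wy": 0, "wz": 0}, {"dx": 0.6, "dy": 0, "dz": 0, "wx": 0, "wy": 0, "wz": 0}, {"dx": 0.4, "dy": 0, "dz": 0, "wx": 0, "wy": 0, "wz": 0}, {"dx": 0, "dy": 0, "dz": 0, "wx": 0, "wy": 0, "wz": 0}]}}

```text
time_s: 48.45
tcp_pos: [0.6404, 0.0331, 0.0914]
eef_rot: [-73.1, 89.8, 20.0]
contact_force: [-0.4, -0.7, 0.0]
gripper_width: 0.0437
```

```bash
python3 - <<'E'
from h import *
go(641.5,36.2,57,183.2)
E
```

```text
t 48.45 p [640.4  33.1  91.4] az -176.97 F [-0.4 -0.7  0. ] w 43.7 | dxyz [ 1.719 -0.057  0.149] w [-0.04  0.01  0.04]
```

Call:
{"api": "arm_command", "payload": {"plan": [{"dx": 0.3, "dy": -0.03, "dz": 0.07, "wx": -0.04, "wy": 0, "wz": 0.04}, {"dx": 0.4, "dy": 0, "dz": 0.07, "wx": 0, "wy": 0, "wz": 0}, {"dx": 0.4, "dy": 0, "dz": 0, "wx": 0, "wy": 0, "wz": 0}, {"dx": 0.3, "dy": 0, "dz": 0, "wx": 0, "wy": 0, "wz": 0}, {"dx": 0, "dy": 0, "dz": 0, "wx": 0, "wy": 0, "wz": 0}]}}

```text
time_s: 48.87
tcp_pos: [0.6419, 0.0354, 0.062]
eef_rot: [-56.5, 89.9, 36.7]
contact_force: [0.0, 0.9, -0.2]
gripper_width: 0.0438
```

```bash
python3 - <<'E'
from h import *
go(641.5,36.2,57,183.2)
E
```

```text
t 48.87 p [641.9  35.4  62. ] az -176.82 F [ 0.   0.9 -0.2] w 43.8 | dxyz [0.252 0.016 0.039] w [-0.    0.02  0.02]
```

Call:
{"api": "arm_command", "payload": {"plan": [{"dx": 0.15, "dy": 0.02, "dz": 0.03, "wx": 0, "wy": 0.02, "wz": 0.02}, {"dx": 0.08, "dy": 0, "dz": 0, "wx": 0, "wy": 0, "wz": 0}, {"dx": 0, "dy": 0, "dz": 0, "wx": 0, "wy": 0, "wz": 0}]}}

```text
time_s: 49.12
tcp_pos: [0.6416, 0.0362, 0.0569]
eef_rot: [-166.7, 90.0, -73.5]
contact_force: [0.6, -1.2, -0.2]
gripper_width: 0.044
```

```bash
python3 - <<'E'
from h import *
go(641.5,36.2,57,183.2)
save('side','s13')
a=cv2.imread('pics/s13.png');cv2.imwrite('pics/s13z.png',cv2.resize(a[150:370,180:370],None,fx=4,fy=2.7,interpolation=2))
E
```

```text
t 49.12 p [641.6  36.2  56.9] az -176.8 F [ 0.6 -1.2 -0.2] w 44.0 | dxyz [-0.003  0.003 -0.002] w [ 0.   -0.01  0.  ]
```

View pics/s13z.png

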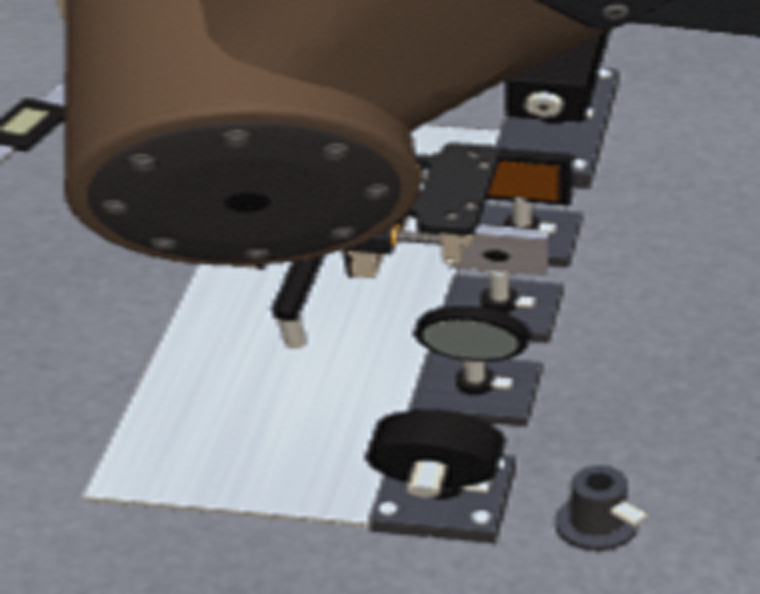

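Call:
{"api": "arm_command", "payload": {"plan": [{"dx": 0.01, "dy": 0, "dz": 0, "wx": 0, "wy": 0, "wz": 0}, {"dx": 0.01, "dy": 0, "dz": 0, "wx": 0, "wy": 0, "wz": 0}, {"dx": 0.01, "dy": 0, "dz": 0, "wx": 0, "wy": 0, "wz": 0}, {"dx": 0.01, "dy": 0, "dz": 0, "wx": 0, "wy": 0, "wz": 0}, {"dx": 0.01, "dy": 0, "dz": 0, "wx": 0, "wy": 0, "wz": 0}, {"dx": 0.01, "dy": 0, "dz": 0, "wx": 0, "wy": 0, "wz": 0}, {"dx": 0.01, "dy": 0, "dz": 0, "wx": 0, "wy": 0, "wz": 0}, {"dx": 0, "dy": 0, "dz": 0, "wx": 0, "wy": 0, "wz": 0}], "fingers": 1, "force": 35}}

```text
time_s: 49.83
tcp_pos: [0.642, 0.0364, 0.0572]
eef_rot: [-95.4, 89.9, -2.2]
contact_force: [-1.0, 0.4, -1.8]
gripper_width: 0.0137
```

```bash
python3 - <<'E'
from h import *
go(641.5,36.2,57,183.2)
E
```

```text
t 49.83 p [642.   36.4  57.2] az -176.79 F [-1.   0.4 -1.8] w 13.7 | dxyz [ 0.012  0.026 -0.011] w [ 0.   -0.    0.03]
```

Call:
{"api": "arm_command", "payload": {"plan": [{"dx": -0.15, "dy": -0.05, "dz": 0, "wx": 0, "wy": 0, "wz": 0}, {"dx": -0.2, "dy": -0.15, "dz": 0, "wx": 0, "wy": 0, "wz": 0}, {"dx": -0.2, "dy": -0.3, "dz": 0, "wx": 0, "wy": 0, "wz": 0}, {"dx": -0.3, "dy": -0.3, "dz": 0, "wx": 0, "wy": 0, "wz": 0}, {"dx": -0.5, "dy": -0.2, "dz": 0, "wx": 0, "wy": 0, "wz": 0}, {"dx": -0.8, "dy": 0, "dz": 0, "wx": 0, "wy": 0, "wz": 0}, {"dx": -0.8, "dy": 0, "dz": 0, "wx": 0, "wy": 0, "wz": 0}, {"dx": -0.8, "dy": 0, "dz": 0, "wx": 0, "wy": 0, "wz": 0}, {"dx": -0.8, "dy": 0, "dz": 0, "wx": 0, "wy": 0, "wz": 0}, {"dx": -0.8, "dy": 0, "dz": 0, "wx": 0, "wy": 0, "wz": 0}, {"dx": -0.8, "dy": 0, "dz": 0, "wx": 0, "wy": 0, "wz": 0}, {"dx": -0.8, "dy": 0, "dz": 0, "wx": 0, "wy": 0, "wz": 0}, {"dx": -0.6, "dy": 0, "dz": 0, "wx": 0, "wy": 0, "wz": 0}, {"dx": 0, "dy": 0, "dz": 0, "wx": 0, "wy": 0, "wz": 0}]}}

```text
time_s: 51.0
tcp_pos: [0.6639, 0.0367, 0.2098]
eef_rot: [94.4, 89.2, -172.6]
contact_force: [0.5, 0.0, -6.4]
gripper_width: 0.0138
```

```bash
python3 - <<'E'
from h import *
go(641.5,36.2,210,183.2)
save('side','s14')
a=cv2.imread('pics/s14.png');cv2.imwrite('pics/s14z.png',cv2.resize(a[100:370,130:420],None,fx=2.6,fy=2.2,interpolation=2))
for c in ((546,-44),(541,31),(537,105)): holders("side","s14",c)
E
```

```text
t 51.0 p [663.9  36.7 209.8] az -177.02 F [ 0.5  0.  -6.4] w 13.8 | dxyz [0.004 1.119 0.032] w [-0.05 -0.01 -0.18]
side s14 (546, -44) 340 mean [545.2 -41.9] rect 546.1 -43.9 wh 53.3 11.7 axis az 2.8 zmax 0.111
side s14 (541, 31) 303 mean [540.8  32.8] rect 541.0 30.9 wh 49.2 10.5 axis az 3.2 zmax 0.107
side s14 (537, 105) 362 mean [536.  108.2] rect 537.3 105.4 wh 55.2 12.9 axis az 4.3 zmax 0.11
```

View pics/s14z.png

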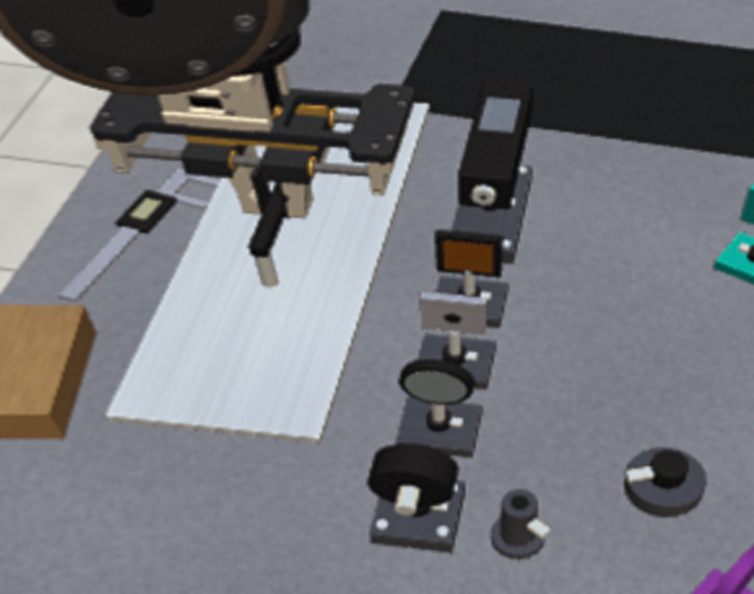

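Call:
{"api": "arm_command", "payload": {"plan": [{"dx": -0.1, "dy": 0, "dz": 0, "wx": 0.5, "wy": 0, "wz": -0.15}, {"dx": -0.1, "dy": 0, "dz": 0, "wx": 1, "wy": 0, "wz": 0}, {"dx": -0.1, "dy": 0, "dz": 0, "wx": 1, "wy": 0, "wz": 0}, {"dx": -0.1, "dy": 0, "dz": 0, "wx": 1, "wy": 0, "wz": 0}, {"dx": -0.1, "dy": 0, "dz": 0, "wx": 1, "wy": 0, "wz": 0}, {"dx": -0.1, "dy": 0, "dz": 0, "wx": 1, "wy": 0, "wz": 0}, {"dx": -0.1, "dy": 0, "dz": 0, "wx": 1, "wy": 0, "wz": 0}, {"dx": -0.1, "dy": 0, "dz": 0, "wx": 1, "wy": 0, "wz": 0}, {"dx": -0.1, "dy": 0, "dz": 0, "wx": 1, "wy": 0, "wz": 0}, {"dx": -0.1, "dy": 0, "dz": 0, "wx": 1, "wy": 0, "wz": 0}]}}

```text
time_s: 51.88
tcp_pos: [0.6583, 0.0365, 0.2131]
eef_rot: [137.7, 88.5, -175.0]
contact_force: [-0.4, -0.1, -7.5]
gripper_width: 0.0137
```

```bash
python3 - <<'E'
from h import *
go(641.5,36.2,210,88)
E
```

```text
t 51.88 p [658.3  36.5 213.1] az 137.34 F [-0.4 -0.1 -7.5] w 13.7 | dxyz [ 0.153 -0.043 -0.838] w [10.77 -0.31 -0.1 ]
```

Call:
{"api": "arm_command", "payload": {"plan": [{"dx": -0.1, "dy": 0, "dz": 0, "wx": 1, "wy": -0.15, "wz": -0.1}, {"dx": -0.1, "dy": 0, "dz": 0, "wx": 1, "wy": -0.15, "wz": 0}, {"dx": -0.1, "dy": 0, "dz": 0, "wx": 1, "wy": 0, "wz": 0}, {"dx": -0.1, "dy": 0, "dz": 0, "wx": 1, "wy": 0, "wz": 0}, {"dx": -0.1, "dy": 0, "dz": 0, "wx": 1, "wy": 0, "wz": 0}, {"dx": -0.1, "dy": 0, "dz": 0, "wx": 1, "wy": 0, "wz": 0}, {"dx": -0.1, "dy": 0, "dz": 0, "wx": 1, "wy": 0, "wz": 0}, {"dx": -0.1, "dy": 0, "dz": 0, "wx": 1, "wy": 0, "wz": 0}, {"dx": -0.1, "dy": 0, "dz": 0, "wx": 1, "wy": 0, "wz": 0}, {"dx": -0.1, "dy": 0, "dz": 0, "wx": 0.7, "wy": 0, "wz": 0}, {"dx": 0, "dy": 0, "dz": 0, "wx": 0, "wy": 0, "wz": 0}]}}

```text
time_s: 52.8
tcp_pos: [0.6523, 0.0358, 0.2147]
eef_rot: [166.8, 88.3, 166.9]
contact_force: [-0.8, 0.3, -7.8]
gripper_width: 0.0138
```

```bash
python3 - <<'E'
from h import *
go(466,-418,210,88)
E
```

```text
t 52.8 p [652.3  35.8 214.7] az 90.09 F [-0.8  0.3 -7.8] w 13.8 | dxyz [  0.351 -22.677  -9.345] w [ 0.46 -0.36 -0.08]
```

Call:
{"api": "arm_command", "payload": {"plan": [{"dx": 0, "dy": -0.5, "dz": -0.2, "wx": 0.1, "wy": -0.18, "wz": -0.08}, {"dx": 0, "dy": -1, "dz": -0.42, "wx": 0.1, "wy": -0.18, "wz": 0}, {"dx": 0, "dy": -1, "dz": -0.42, "wx": 0.1, "wy": 0, "wz": 0}, {"dx": 0, "dy": -1, "dz": -0.42, "wx": 0.1, "wy": 0, "wz": 0}, {"dx": 0, "dy": -1, "dz": -0.42, "wx": 0, "wy": 0, "wz": 0}, {"dx": 0, "dy": -1, "dz": -0.42, "wx": 0, "wy": 0, "wz": 0}, {"dx": 0, "dy": -1, "dz": -0.42, "wx": 0, "wy": 0, "wz": 0}, {"dx": 0, "dy": -1, "dz": -0.42, "wx": 0, "wy": 0, "wz": 0}, {"dx": 0, "dy": -1, "dz": -0.42, "wx": 0, "wy": 0, "wz": 0}, {"dx": 0, "dy": -1, "dz": -0.42, "wx": 0, "wy": 0, "wz": 0}]}}

```text
time_s: 53.63
tcp_pos: [0.5639, -0.156, 0.2022]
eef_rot: [175.7, 89.2, 175.4]
contact_force: [0.6, 0.1, -7.6]
gripper_width: 0.0137
```

```bash
python3 - <<'E'
from h import *
go(466,-418,210,88)
E
```

```text
t 53.63 p [ 563.9 -156.   202.2] az 89.71 F [ 0.6  0.1 -7.6] w 13.7 | dxyz [ -0.332 -13.126  -4.833] w [ 0.37 -0.18 -0.01]
```

Call:
{"api": "arm_command", "payload": {"plan": [{"dx": 0, "dy": -1, "dz": -0.36, "wx": 0.1, "wy": -0.1, "wz": 0}, {"dx": 0, "dy": -1, "dz": -0.36, "wx": 0.1, "wy": -0.1, "wz": 0}, {"dx": 0, "dy": -1, "dz": -0.36, "wx": 0.1, "wy": 0, "wz": 0}, {"dx": 0, "dy": -1, "dz": -0.36, "wx": 0.1, "wy": 0, "wz": 0}, {"dx": 0, "dy": -1, "dz": -0.36, "wx": 0.1, "wy": 0, "wz": 0}, {"dx": 0, "dy": -1, "dz": -0.36, "wx": 0.1, "wy": 0, "wz": 0}, {"dx": 0, "dy": -1, "dz": -0.36, "wx": 0, "wy": 0, "wz": 0}, {"dx": 0, "dy": -1, "dz": -0.36, "wx": 0, "wy": 0, "wz": 0}, {"dx": 0, "dy": -1, "dz": -0.36, "wx": 0, "wy": 0, "wz": 0}, {"dx": 0, "dy": -1, "dz": -0.36, "wx": 0, "wy": 0, "wz": 0}, {"dx": 0, "dy": -1, "dz": -0.36, "wx": 0, "wy": 0, "wz": 0}, {"dx": 0, "dy": -0.7, "dz": -0.3, "wx": 0, "wy": 0, "wz": 0}, {"dx": 0, "dy": 0, "dz": 0, "wx": 0, "wy": 0, "wz": 0}]}}

```text
time_s: 54.72
tcp_pos: [0.4589, -0.3994, 0.1889]
eef_rot: [149.7, 89.0, 148.0]
contact_force: [1.3, 0.2, -8.2]
gripper_width: 0.0138
```

```bash
python3 - <<'E'
from h import *
go(466,-418,90,88)
E
```

```text
t 54.72 p [ 458.9 -399.4  188.9] az 88.32 F [ 1.3  0.2 -8.2] w 13.8 | dxyz [ 4.933 -0.96   0.452] w [ 0.07 -0.18 -0.11]
```

Call:
{"api": "arm_command", "payload": {"plan": [{"dx": 0.5, "dy": -0.3, "dz": 0.1, "wx": 0.06, "wy": -0.1, "wz": -0.1}, {"dx": 0.7, "dy": -0.3, "dz": 0.1, "wx": 0, "wy": -0.06, "wz": 0}, {"dx": 0.7, "dy": -0.2, "dz": 0.05, "wx": 0, "wy": 0, "wz": 0}, {"dx": 0.7, "dy": -0.1, "dz": 0.05, "wx": 0, "wy": 0, "wz": 0}, {"dx": 0.7, "dy": 0, "dz": 0, "wx": 0, "wy": 0, "wz": 0}, {"dx": 0.7, "dy": 0, "dz": 0, "wx": 0, "wy": 0, "wz": 0}, {"dx": 0.4, "dy": 0, "dz": 0, "wx": 0, "wy": 0, "wz": 0}, {"dx": 0, "dy": 0, "dz": 0, "wx": 0, "wy": 0, "wz": 0}]}}

```text
time_s: 55.38
tcp_pos: [0.4617, -0.4175, 0.0913]
eef_rot: [144.4, 89.6, 143.1]
contact_force: [-1.1, -0.2, -7.4]
gripper_width: 0.0137
```

```bash
python3 - <<'E'
from h import *
go(466,-418,62,88)
E
```

```text
t 55.38 p [ 461.7 -417.5   91.3] az 88.67 F [-1.1 -0.2 -7.4] w 13.7 | dxyz [ 1.465 -0.025  0.225] w [ 0.15 -0.08 -0.05]
```

Call:
{"api": "arm_command", "payload": {"plan": [{"dx": 0.3, "dy": 0, "dz": 0.1, "wx": 0.12, "wy": -0.08, "wz": -0.05}, {"dx": 0.4, "dy": 0, "dz": 0.1, "wx": 0, "wy": 0, "wz": 0}, {"dx": 0.4, "dy": 0, "dz": 0, "wx": 0, "wy": 0, "wz": 0}, {"dx": 0.2, "dy": 0, "dz": 0, "wx": 0, "wy": 0, "wz": 0}, {"dx": 0, "dy": 0, "dz": 0, "wx": 0, "wy": 0, "wz": 0}]}}

```text
time_s: 55.8
tcp_pos: [0.4674, -0.4176, 0.064]
eef_rot: [-23.4, 89.9, -25.1]
contact_force: [0.3, 0.0, -7.1]
gripper_width: 0.0136
```

```bash
python3 - <<'E'
from h import *
go(466,-418,60,88)
E
```

```text
t 55.8 p [ 467.4 -417.6   64. ] az 88.24 F [ 0.3  0.  -7.1] w 13.6 | dxyz [ 0.199 -0.022 -0.068] w [0.05 0.03 0.01]
```

Call:
{"api": "arm_command", "payload": {"plan": [{"dx": 0.1, "dy": 0, "dz": -0.05, "wx": 0.05, "wy": 0.03, "wz": 0}, {"dx": 0.1, "dy": 0, "dz": 0, "wx": 0, "wy": 0, "wz": 0}, {"dx": 0.03, "dy": 0, "dz": 0, "wx": 0, "wy": 0, "wz": 0}, {"dx": 0, "dy": 0, "dz": 0, "wx": 0, "wy": 0, "wz": 0}]}}

```text
time_s: 56.13
tcp_pos: [0.4669, -0.4179, 0.0606]
eef_rot: [-65.8, 89.9, -67.8]
contact_force: [0.8, 0.1, -7.3]
gripper_width: 0.0135
```

```bash
python3 - <<'E'
from h import *
go(466,-418,60,88)
E
```

```text
t 56.13 p [ 466.9 -417.9   60.6] az 88.03 F [ 0.8  0.1 -7.3] w 13.5 | dxyz [ 0.028 -0.005 -0.043] w [0.01 0.01 0.03]
```

Almost touching (still its full weight). One more millimetre, then release.

Call:
{"api": "arm_command", "payload": {"plan": [{"dx": 0.06, "dy": 0, "dz": 0, "wx": 0, "wy": 0, "wz": 0}, {"dx": 0.04, "dy": 0, "dz": 0, "wx": 0, "wy": 0, "wz": 0}]}}

```text
time_s: 56.3
tcp_pos: [0.4672, -0.4181, 0.0603]
eef_rot: [-54.8, 89.8, -56.8]
contact_force: [-3.1, 4.3, 3.2]
gripper_width: 0.0136
```

Call:
{"api": "arm_command", "payload": {"plan": [{"dx": 0, "dy": 0, "dz": 0, "wx": 0, "wy": 0, "wz": 0}, {"dx": 0, "dy": 0, "dz": 0, "wx": 0, "wy": 0, "wz": 0}, {"dx": 0, "dy": 0, "dz": 0, "wx": 0, "wy": 0, "wz": 0}, {"dx": 0, "dy": 0, "dz": 0, "wx": 0, "wy": 0, "wz": 0}, {"dx": 0, "dy": 0, "dz": 0, "wx": 0, "wy": 0, "wz": 0}, {"dx": -0.4, "dy": 0, "dz": 0, "wx": 0, "wy": 0, "wz": 0}, {"dx": -0.8, "dy": 0, "dz": 0, "wx": 0, "wy": 0, "wz": 0}, {"dx": -0.8, "dy": 0, "dz": 0, "wx": 0, "wy": 0, "wz": 0}, {"dx": -1, "dy": 0, "dz": 0, "wx": 0, "wy": 0, "wz": 0}, {"dx": -1, "dy": 0, "dz": 0, "wx": 0, "wy": 0, "wz": 0}, {"dx": -1, "dy": 0, "dz": 0, "wx": 0, "wy": 0, "wz": 0}, {"dx": -1, "dy": 0, "dz": 0, "wx": 0, "wy": 0, "wz": 0}, {"dx": -1, "dy": 0.5, "dz": 0.3, "wx": 0, "wy": 0, "wz": 0}], "fingers": 0.2}}

```text
time_s: 57.38
tcp_pos: [0.4732, -0.41, 0.2086]
eef_rot: [-58.9, 89.6, -60.9]
contact_force: [0.9, 0.5, -0.4]
gripper_width: 0.0351
```

```bash
python3 - <<'E'
from h import *
go(560,0,180,176.3)
save('side','s15');save('top','t15')
for c in ((546,-44),(541,31),(537,105)): holders("side","s15",c); holders("top","t15",c)
E
```

```text
t 57.38 p [ 473.2 -410.   208.6] az 88.06 F [ 0.9  0.5 -0.4] w 35.1 | dxyz [ 1.432 -3.006 20.737] w [-19.25  -0.02   0.09]
side s15 (546, -44) 340 mean [545.5 -41.9] rect 545.9 -44.6 wh 53.3 12.5 axis az 3.1 zmax 0.11
top t15 (546, -44) 89 mean [542.7 -43.4] rect 543.6 -43.4 wh 53.4 7.6 axis az 1.9 zmax 0.115
side s15 (541, 31) 307 mean [540.7  32.9] rect 541.1 30.9 wh 49.8 11.6 axis az 2.7 zmax 0.108
top t15 (541, 31) 76 mean [539.1  31.1] rect 539.4 31.3 wh 50.3 7.4 axis az 3.8 zmax 0.114
side s15 (537, 105) 359 mean [536.3 108.3] rect 537.2 105.6 wh 54.8 13.6 axis az 4.2 zmax 0.111
top t15 (537, 105) 109 mean [534.2 104.9] rect 536.2 105.3 wh 55.1 10.1 axis az 2.3 zmax 0.117
```

View pics/s15.png

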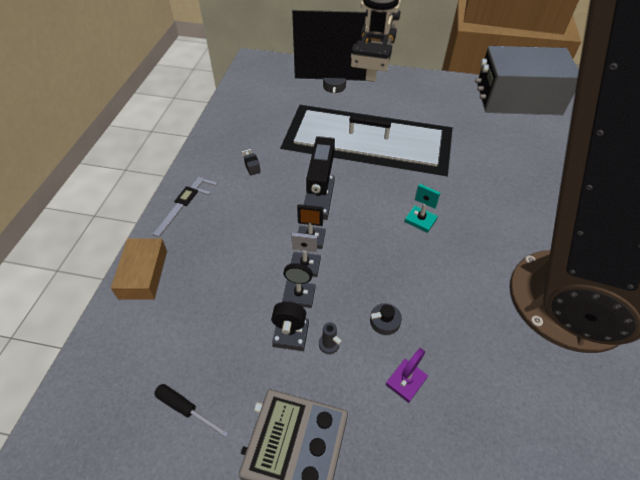

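View pics/t15.png

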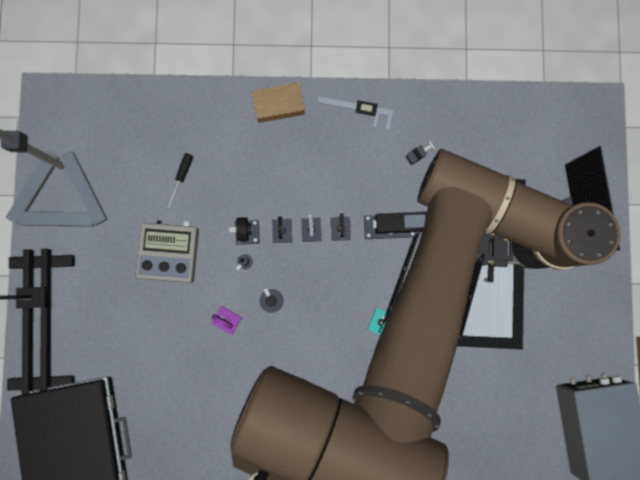

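Call:
{"api": "arm_command", "payload": {"plan": [{"dx": 0, "dy": 1, "dz": 0.4, "wx": 0, "wy": 0, "wz": 0.05}, {"dx": 0, "dy": 1, "dz": 0.4, "wx": 0, "wy": 0, "wz": 0.04}, {"dx": 0, "dy": 1, "dz": 0.4, "wx": 0, "wy": 0, "wz": 0}, {"dx": 0, "dy": 1, "dz": 0.4, "wx": 0, "wy": 0, "wz": 0}, {"dx": 0, "dy": 1, "dz": 0.4, "wx": 0, "wy": 0, "wz": 0}, {"dx": 0, "dy": 1, "dz": 0.4, "wx": 0, "wy": 0, "wz": 0}, {"dx": 0, "dy": 1, "dz": 0.4, "wx": 0, "wy": 0, "wz": 0}, {"dx": 0, "dy": 1, "dz": 0.4, "wx": 0, "wy": 0, "wz": 0}, {"dx": 0, "dy": 1, "dz": 0.4, "wx": 0, "wy": 0, "wz": 0}, {"dx": 0, "dy": 1, "dz": 0.3, "wx": 0, "wy": 0, "wz": 0}, {"dx": 0, "dy": 1, "dz": 0.2, "wx": 0, "wy": 0, "wz": 0}, {"dx": 0, "dy": 1, "dz": 0, "wx": 0, "wy": 0, "wz": 0}, {"dx": 0, "dy": 1, "dz": 0, "wx": 0, "wy": 0, "wz": 0}, {"dx": 0, "dy": 1, "dz": 0, "wx": 0, "wy": 0, "wz": 0}, {"dx": 0, "dy": 1, "dz": 0, "wx": 0, "wy": 0, "wz": 0}, {"dx": 0, "dy": 1, "dz": 0, "wx": 0, "wy": 0, "wz": 0}, {"dx": 0, "dy": 1, "dz": 0, "wx": 0, "wy": 0, "wz": 0}, {"dx": 0, "dy": 1, "dz": 0, "wx": 0, "wy": 0, "wz": 0}, {"dx": 0, "dy": 1, "dz": 0, "wx": 0, "wy": 0, "wz": 0}, {"dx": 0, "dy": 1, "dz": 0, "wx": 0, "wy": 0, "wz": 0}], "fingers": 1, "force": 20}}

```text
time_s: 59.15
tcp_pos: [0.5744, 0.002, 0.2187]
eef_rot: [-12.9, 88.9, -15.0]
contact_force: [0.3, -0.4, 0.1]
gripper_width: 0.0005
```

```bash
python3 - <<'E'
from h import *
go(437,352,150,176.3)
E
```

```text
t 59.15 p [574.4   2.  218.7] az 87.98 F [ 0.3 -0.4  0.1] w 0.5 | dxyz [ 3.433  7.983 17.019] w [-19.27   0.14   0.22]
```

Call:
{"api": "arm_command", "payload": {"plan": [{"dx": 0, "dy": 0, "dz": 0, "wx": -1, "wy": 0.1, "wz": 0.2}, {"dx": 0, "dy": 0, "dz": 0, "wx": -1, "wy": 0, "wz": 0}, {"dx": 0, "dy": 0, "dz": 0, "wx": -1, "wy": 0, "wz": 0}, {"dx": 0, "dy": 0, "dz": 0, "wx": -1, "wy": 0, "wz": 0}, {"dx": 0, "dy": 0, "dz": 0, "wx": -1, "wy": 0, "wz": 0}, {"dx": 0, "dy": 0, "dz": 0, "wx": -1, "wy": 0, "wz": 0}, {"dx": 0, "dy": 0, "dz": 0, "wx": -1, "wy": 0, "wz": 0}, {"dx": 0, "dy": 0, "dz": 0, "wx": -1, "wy": 0, "wz": 0}, {"dx": 0, "dy": 0, "dz": 0, "wx": -1, "wy": 0, "wz": 0}, {"dx": 0, "dy": 0, "dz": 0, "wx": -1, "wy": 0, "wz": 0}, {"dx": 0, "dy": 0, "dz": 0, "wx": -1, "wy": 0, "wz": 0}, {"dx": 0, "dy": 0, "dz": 0, "wx": -1, "wy": 0, "wz": 0}, {"dx": 0, "dy": 0, "dz": 0, "wx": -1, "wy": 0, "wz": 0}, {"dx": 0, "dy": 0, "dz": 0, "wx": -1, "wy": 0, "wz": 0}, {"dx": 0, "dy": 0, "dz": 0, "wx": -1, "wy": 0, "wz": 0}, {"dx": 0, "dy": 0, "dz": 0, "wx": -1, "wy": 0, "wz": 0}, {"dx": 0, "dy": 0, "dz": 0, "wx": -1, "wy": 0, "wz": 0}, {"dx": 0, "dy": 0, "dz": 0, "wx": -1, "wy": 0, "wz": 0}, {"dx": 0, "dy": 0, "dz": 0, "wx": -0.4, "wy": 0, "wz": 0}, {"dx": 0, "dy": 0, "dz": 0, "wx": 0, "wy": 0, "wz": 0}]}}

```text
time_s: 60.82
tcp_pos: [0.5732, 0.0062, 0.2234]
eef_rot: [-42.9, 88.9, 44.2]
contact_force: [0.2, 0.9, -0.6]
gripper_width: 0.0003
```

```bash
python3 - <<'E'
from h import *
go(437,352,150,176.3)
E
```

```text
t 60.82 p [573.2   6.2 223.4] az 177.02 F [ 0.2  0.9 -0.6] w 0.3 | dxyz [ 3.804  7.745 16.859] w [0.16 0.18 0.16]
```

Call:
{"api": "arm_command", "payload": {"plan": [{"dx": 0, "dy": 0.4, "dz": 0.8, "wx": 0.08, "wy": 0.1, "wz": 0.1}, {"dx": 0, "dy": 0.45, "dz": 1, "wx": 0.08, "wy": 0.08, "wz": 0.06}, {"dx": 0, "dy": 0.45, "dz": 1, "wx": 0, "wy": 0, "wz": 0}, {"dx": 0, "dy": 0.45, "dz": 1, "wx": 0, "wy": 0, "wz": 0}, {"dx": 0, "dy": 0.45, "dz": 1, "wx": 0, "wy": 0, "wz": 0}, {"dx": 0, "dy": 0.45, "dz": 1, "wx": 0, "wy": 0, "wz": 0}, {"dx": 0, "dy": 0.45, "dz": 1, "wx": 0, "wy": 0, "wz": 0}, {"dx": 0, "dy": 0.45, "dz": 1, "wx": 0, "wy": 0, "wz": 0}, {"dx": 0, "dy": 0.45, "dz": 1, "wx": 0, "wy": 0, "wz": 0}, {"dx": 0, "dy": 0.45, "dz": 1, "wx": 0, "wy": 0, "wz": 0}, {"dx": 0, "dy": 0.45, "dz": 1, "wx": 0, "wy": 0, "wz": 0}, {"dx": 0, "dy": 0.45, "dz": 1, "wx": 0, "wy": 0, "wz": 0}, {"dx": 0.2, "dy": 0.45, "dz": 1, "wx": 0, "wy": 0, "wz": 0}, {"dx": 0.4, "dy": 0.45, "dz": 1, "wx": 0, "wy": 0, "wz": 0}, {"dx": 0.5, "dy": 0.45, "dz": 1, "wx": 0, "wy": 0, "wz": 0}, {"dx": 0.5, "dy": 0.45, "dz": 1, "wx": 0, "wy": 0, "wz": 0}, {"dx": 0.5, "dy": 0.3, "dz": 0.3, "wx": 0, "wy": 0, "wz": 0}, {"dx": 0, "dy": 0, "dz": 0, "wx": 0, "wy": 0, "wz": 0}]}}

```text
time_s: 62.32
tcp_pos: [0.4435, 0.3531, 0.184]
eef_rot: [-50.6, 89.7, 33.9]
contact_force: [0.3, -1.3, 0.1]
gripper_width: 0.0003
```

```bash
python3 - <<'E'
from h import *
go(437,352,95,176.3)
E
```

```text
t 62.32 p [443.5 353.1 184. ] az 174.53 F [ 0.3 -1.3  0.1] w 0.3 | dxyz [ 4.449  0.341 -0.103] w [-0.39  0.05  0.06]
```

Call:
{"api": "arm_command", "payload": {"plan": [{"dx": 0.6, "dy": 0.1, "dz": -0.03, "wx": -0.15, "wy": 0.05, "wz": 0.05}, {"dx": 0.7, "dy": 0.1, "dz": -0.03, "wx": -0.15, "wy": 0, "wz": 0}, {"dx": 0.7, "dy": 0.1, "dz": -0.03, "wx": -0.05, "wy": 0, "wz": 0}, {"dx": 0.7, "dy": 0, "dz": 0, "wx": 0, "wy": 0, "wz": 0}, {"dx": 0.7, "dy": 0, "dz": 0, "wx": 0, "wy": 0, "wz": 0}, {"dx": 0.5, "dy": 0, "dz": 0, "wx": 0, "wy": 0, "wz": 0}, {"dx": 0, "dy": 0, "dz": 0, "wx": 0, "wy": 0, "wz": 0}]}}

```text
time_s: 62.9
tcp_pos: [0.4383, 0.3475, 0.1026]
eef_rot: [-118.7, 90.0, -32.7]
contact_force: [0.6, -0.5, -1.5]
gripper_width: 0.0007
```

```bash
python3 - <<'E'
from h import *
go(437,352,70,176.3)
save('top','t16');save('side','s16')
q=cv2.imread('pics/t16.png');cv2.imwrite('pics/t16z.png',cv2.resize(q[210:290,110:230],None,fx=5,fy=5,interpolation=2))
for c in ((546,-44),(541,31),(537,105)): holders("side","s16",c)
E
```

```text
t 62.9 p [438.3 347.5 102.6] az 176.05 F [ 0.6 -0.5 -1.5] w 0.7 | dxyz [1.631 0.08  0.218] w [-0.05 -0.    0.01]
side 0
side 0
side 0
```

View pics/t16z.png

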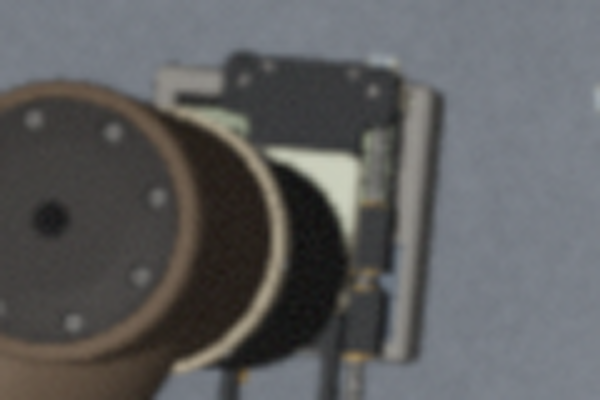

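Arm covers the key, as before; positions consistent. Descend.

Call:
{"api": "arm_command", "payload": {"plan": [{"dx": 0.4, "dy": 0.03, "dz": 0.1, "wx": -0.05, "wy": 0, "wz": 0}, {"dx": 0.5, "dy": 0.02, "dz": 0.1, "wx": 0, "wy": 0, "wz": 0}, {"dx": 0.4, "dy": 0, "dz": 0.02, "wx": 0, "wy": 0, "wz": 0}, {"dx": 0.1, "dy": 0, "dz": 0, "wx": 0, "wy": 0, "wz": 0}, {"dx": 0, "dy": 0, "dz": 0, "wx": 0, "wy": 0, "wz": 0}]}}

```text
time_s: 63.42
tcp_pos: [0.4399, 0.3549, 0.0766]
eef_rot: [-41.0, 89.6, 45.3]
contact_force: [-0.4, 0.4, 0.7]
gripper_width: 0.0003
```

```bash
python3 - <<'E'
from h import *
go(437,352,66.5,176.3)
E
```

```text
t 63.42 p [439.9 354.9  76.6] az 176.33 F [-0.4  0.4  0.7] w 0.3 | dxyz [ 0.503  0.136 -0.156] w [0.01 0.07 0.06]
```

Call:
{"api": "arm_command", "payload": {"plan": [{"dx": 0.2, "dy": 0.1, "dz": -0.12, "wx": 0, "wy": 0.07, "wz": 0.06}, {"dx": 0.2, "dy": 0.03, "dz": -0.03, "wx": 0, "wy": 0, "wz": 0}, {"dx": 0.05, "dy": 0, "dz": 0, "wx": 0, "wy": 0, "wz": 0}, {"dx": 0, "dy": 0, "dz": 0, "wx": 0, "wy": 0, "wz": 0}]}}

```text
time_s: 63.75
tcp_pos: [0.4367, 0.3519, 0.0666]
eef_rot: [153.8, 90.0, -119.9]
contact_force: [0.8, 0.0, -0.6]
gripper_width: 0.0002
```

```bash
python3 - <<'E'
from h import *
go(437,352,66,176.3)
E
```

```text
t 63.75 p [436.7 351.9  66.6] az 176.35 F [ 0.8  0.  -0.6] w 0.2 | dxyz [ 0.029 -0.014  0.004] w [ 0.01 -0.01 -0.  ]
```

Call:
{"api": "arm_command", "payload": {"plan": [{"dx": 0.05, "dy": 0, "dz": 0, "wx": 0, "wy": 0, "wz": 0}, {"dx": 0.02, "dy": 0, "dz": 0, "wx": 0, "wy": 0, "wz": 0}]}}

```text
time_s: 63.92
tcp_pos: [0.4368, 0.352, 0.0653]
eef_rot: [170.3, 90.0, -103.4]
contact_force: [0.2, 0.0, 0.2]
gripper_width: 0.0005
```

Call:
{"api": "arm_command", "payload": {"plan": [{"dx": 0.05, "dy": 0, "dz": 0, "wx": 0, "wy": 0, "wz": 0}, {"dx": 0, "dy": 0, "dz": 0, "wx": 0, "wy": 0, "wz": 0}]}}

```text
time_s: 64.08
tcp_pos: [0.4369, 0.352, 0.0648]
eef_rot: [-143.5, 90.0, -57.2]
contact_force: [-1.3, -0.4, 3.2]
gripper_width: 0.0006
```

Call:
{"api": "arm_command", "payload": {"plan": [{"dx": 0.05, "dy": 0, "dz": 0, "wx": 0, "wy": 0, "wz": 0}, {"dx": 0, "dy": 0, "dz": 0, "wx": 0, "wy": 0, "wz": 0}]}}

```text
time_s: 64.25
tcp_pos: [0.4369, 0.3521, 0.0644]
eef_rot: [-74.3, 90.0, 12.0]
contact_force: [-2.4, -0.9, 4.3]
gripper_width: 0.0007
```

Call:
{"api": "arm_command", "payload": {"plan": [{"dx": 0.05, "dy": 0, "dz": 0, "wx": 0, "wy": 0, "wz": 0}, {"dx": 0, "dy": 0, "dz": 0, "wx": 0, "wy": 0, "wz": 0}]}}

```text
time_s: 64.42
tcp_pos: [0.4368, 0.3521, 0.064]
eef_rot: [-59.0, 90.0, 27.4]
contact_force: [-1.4, -1.4, 6.0]
gripper_width: 0.0005
```

Call:
{"api": "arm_command", "payload": {"plan": [{"dx": 0.05, "dy": 0, "dz": 0, "wx": 0, "wy": 0, "wz": 0}, {"dx": 0, "dy": 0, "dz": 0, "wx": 0, "wy": 0, "wz": 0}]}}

```text
time_s: 64.58
tcp_pos: [0.4368, 0.3521, 0.0636]
eef_rot: [-54.1, 89.9, 32.3]
contact_force: [-2.8, -0.6, 5.6]
gripper_width: 0.0005
```

Call:
{"api": "arm_command", "payload": {"plan": [{"dx": 0.05, "dy": 0, "dz": 0, "wx": 0, "wy": 0, "wz": 0}, {"dx": 0, "dy": 0, "dz": 0, "wx": 0, "wy": 0, "wz": 0}]}}

```text
time_s: 64.75
tcp_pos: [0.4369, 0.3521, 0.0632]
eef_rot: [-50.9, 89.9, 35.5]
contact_force: [-2.4, -1.4, 6.5]
gripper_width: 0.0006
```

Call:
{"api": "arm_command", "payload": {"plan": [{"dx": 0.04, "dy": 0, "dz": 0, "wx": 0, "wy": 0, "wz": 0}, {"dx": 0, "dy": 0, "dz": 0, "wx": 0, "wy": 0, "wz": 0}]}}

```text
time_s: 64.92
tcp_pos: [0.4368, 0.3521, 0.0629]
eef_rot: [-48.7, 89.9, 37.7]
contact_force: [-2.5, 0.0, 4.4]
gripper_width: 0.0003
```

Call:
{"api": "arm_command", "payload": {"plan": [{"dx": 0.04, "dy": 0, "dz": 0, "wx": 0, "wy": 0, "wz": 0}, {"dx": 0, "dy": 0, "dz": 0, "wx": 0, "wy": 0, "wz": 0}]}}

```text
time_s: 65.08
tcp_pos: [0.4368, 0.3521, 0.0626]
eef_rot: [-48.9, 89.9, 37.5]
contact_force: [-2.3, -0.8, 4.3]
gripper_width: 0.0006
```

Call:
{"api": "arm_command", "payload": {"plan": [{"dx": 0.05, "dy": 0, "dz": 0, "wx": 0, "wy": 0, "wz": 0}, {"dx": 0, "dy": 0, "dz": 0, "wx": 0, "wy": 0, "wz": 0}]}}

```text
time_s: 65.25
tcp_pos: [0.4368, 0.3521, 0.0618]
eef_rot: [-46.3, 89.9, 40.1]
contact_force: [-1.6, -0.5, 3.9]
gripper_width: 0.0006
```

Call:
{"api": "arm_command", "payload": {"plan": [{"dx": 0.05, "dy": 0, "dz": 0, "wx": 0, "wy": 0, "wz": 0}, {"dx": 0, "dy": 0, "dz": 0, "wx": 0, "wy": 0, "wz": 0}]}}

```text
time_s: 65.42
tcp_pos: [0.4368, 0.3521, 0.0608]
eef_rot: [-46.3, 89.9, 40.1]
contact_force: [-1.4, -1.3, 2.6]
gripper_width: 0.0001
```

Call:
{"api": "arm_command", "payload": {"plan": [{"dx": 0.03, "dy": 0, "dz": 0, "wx": 0, "wy": 0, "wz": 0}, {"dx": 0, "dy": 0, "dz": 0, "wx": 0, "wy": 0, "wz": 0}]}}

```text
time_s: 65.58
tcp_pos: [0.4368, 0.352, 0.06]
eef_rot: [-46.8, 89.9, 39.6]
contact_force: [-1.5, -1.4, 3.5]
gripper_width: 0.0001
```

Call:
{"api": "arm_command", "payload": {"plan": [{"dx": -0.3, "dy": 0, "dz": 0, "wx": 0, "wy": 0, "wz": 0}, {"dx": -1, "dy": 0, "dz": 0, "wx": 0, "wy": 0, "wz": 0}, {"dx": -1, "dy": 0, "dz": 0, "wx": 0, "wy": 0, "wz": 0}, {"dx": -1, "dy": 0, "dz": 0, "wx": 0, "wy": 0, "wz": 0}, {"dx": -1, "dy": 0, "dz": 0, "wx": 0, "wy": 0, "wz": 0}, {"dx": -1, "dy": 0, "dz": 0, "wx": 0, "wy": 0, "wz": 0}, {"dx": -1, "dy": 0, "dz": 0, "wx": 0, "wy": 0, "wz": 0}, {"dx": -1, "dy": 0, "dz": 0, "wx": 0, "wy": 0, "wz": 0}, {"dx": -1, "dy": 0, "dz": 0, "wx": 0, "wy": 0, "wz": 0}, {"dx": 0, "dy": -0.5, "dz": -0.8, "wx": 0, "wy": 0, "wz": 0}, {"dx": 0, "dy": -0.5, "dz": -1, "wx": 0, "wy": 0, "wz": 0}, {"dx": 0, "dy": -0.5, "dz": -1, "wx": 0, "wy": 0, "wz": 0}, {"dx": 0, "dy": -0.5, "dz": -1, "wx": 0, "wy": 0, "wz": 0}, {"dx": 0, "dy": -0.5, "dz": -1, "wx": 0, "wy": 0, "wz": 0}, {"dx": 0, "dy": -0.5, "dz": -1, "wx": 0, "wy": 0, "wz": 0}, {"dx": 0, "dy": 0, "dz": -1, "wx": 0, "wy": 0, "wz": 0}, {"dx": 0, "dy": 0, "dz": -1, "wx": 0, "wy": 0, "wz": 0}, {"dx": 0, "dy": 0, "dz": -1, "wx": 0, "wy": 0, "wz": 0}, {"dx": 0, "dy": 0, "dz": -1, "wx": 0, "wy": 0, "wz": 0}, {"dx": 0, "dy": 0, "dz": -1, "wx": 0, "wy": 0, "wz": 0}]}}

```text
time_s: 67.25
tcp_pos: [0.4866, 0.1274, 0.2377]
eef_rot: [-43.0, 89.5, 43.6]
contact_force: [0.3, -0.9, -0.3]
gripper_width: 0.0005
```

Call:
{"api": "arm_command", "payload": {"plan": [{"dx": -0.1, "dy": 0, "dz": -1, "wx": 0, "wy": 0, "wz": 0}, {"dx": -0.1, "dy": 0, "dz": -1, "wx": 0, "wy": 0, "wz": 0}, {"dx": -0.1, "dy": 0, "dz": -1, "wx": 0, "wy": 0, "wz": 0}, {"dx": -0.1, "dy": 0, "dz": -1, "wx": 0, "wy": 0, "wz": 0}, {"dx": -0.1, "dy": 0, "dz": -1, "wx": 0, "wy": 0, "wz": 0}, {"dx": 0, "dy": 0, "dz": -1, "wx": 0, "wy": 0, "wz": 0}, {"dx": 0, "dy": 0, "dz": -1, "wx": 0, "wy": 0, "wz": 0}, {"dx": 0, "dy": 0, "dz": -1, "wx": 0, "wy": 0, "wz": 0}, {"dx": 0, "dy": 0, "dz": -1, "wx": 0, "wy": 0, "wz": 0}, {"dx": 0, "dy": 0, "dz": -1, "wx": 0, "wy": 0, "wz": 0}, {"dx": 0, "dy": 0, "dz": -1, "wx": 0, "wy": 0, "wz": 0}, {"dx": 0, "dy": 0, "dz": -1, "wx": 0, "wy": 0, "wz": 0}, {"dx": 0, "dy": 0, "dz": -1, "wx": 0, "wy": 0, "wz": 0}, {"dx": 0, "dy": 0, "dz": -1, "wx": 0, "wy": 0, "wz": 0}, {"dx": 0, "dy": 0, "dz": -1, "wx": 0, "wy": 0, "wz": 0}, {"dx": 0, "dy": 0, "dz": -1, "wx": 0, "wy": 0, "wz": 0}, {"dx": 0, "dy": 0, "dz": 0, "wx": 0, "wy": 0, "wz": 0}, {"dx": 0, "dy": 0, "dz": 0, "wx": 0, "wy": 0, "wz": 0}]}}

```text
time_s: 68.75
tcp_pos: [0.4642, -0.2114, 0.2502]
eef_rot: [-54.4, 89.0, 32.0]
contact_force: [0.2, -0.8, -0.4]
gripper_width: 0.0003
```

```bash
python3 - <<'E'
from h import *
st();save('side','s17');save('top','t17')
for c in ((546,-44),(541,31),(537,105)): holders("side","s17",c); holders("top","t17",c)
fit("side","s17",(280,95,460,180),lambda g,c:g>150,.011)
E
```

```text
68.75 [ 0.4642 -0.2114  0.2502] [-54.4   89.04  32.02] [ 0.17 -0.77 -0.43] 0.0003
side s17 (546, -44) 340 mean [545.3 -41.9] rect 546.1 -43.3 wh 53.9 11.5 axis az 2.7 zmax 0.11
top 0
side s17 (541, 31) 309 mean [540.6  32.9] rect 541.0 31.5 wh 49.4 10.5 axis az 3.1 zmax 0.108
top 0
side s17 (537, 105) 358 mean [536.2 108.2] rect 537.1 105.7 wh 54.9 13.3 axis az 4.0 zmax 0.11
top t17 (537, 105) 110 mean [534.2 104.9] rect 536.2 105.3 wh 55.4 10.0 axis az 2.3 zmax 0.114
side 263377 c 466.6 -416.2 wh 141.7 378.9 a 88.04
```

View pics/s17.png

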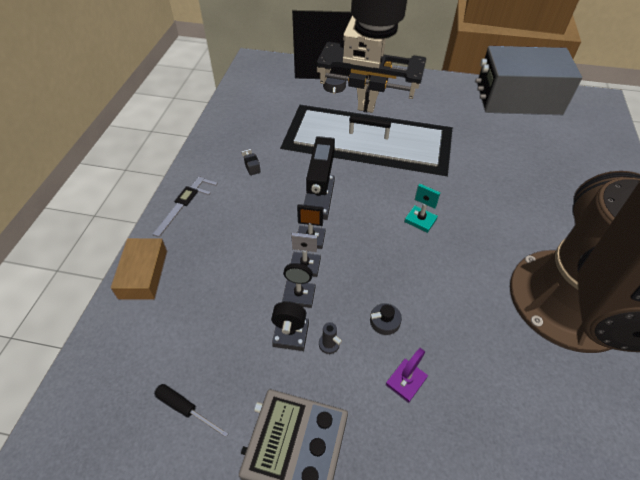

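View pics/t17.png

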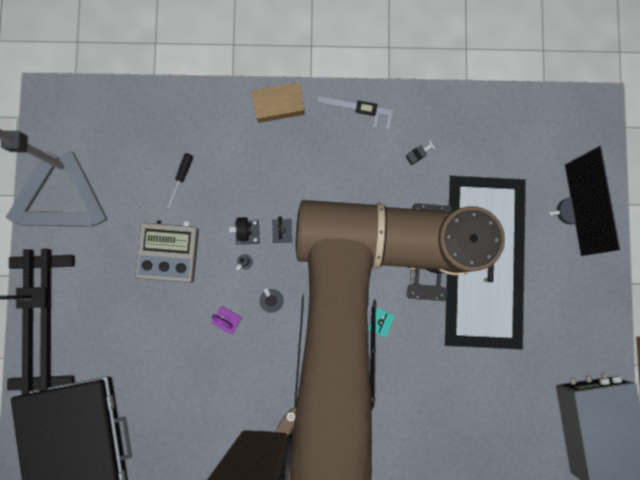

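Everything is in place: optics in line between laser and detector, straightedge on its mat, robot clear. Handing in.

```bash
python3 -c "
from plant import r
print(r.close_job()); print(r.get_state()['time_s'])"
```

```text
the job is handed in; nothing more can be done
None
the job is handed in; nothing more can be done
```

The job is done and handed in, at about 69 s on the robot's clock; no verdict was given. I did the steps in the order the task sets:

1. **Left key:** pressed about 5 mm. The force rose to about 5 N and fell to about 3 N, so it clicked.
2. **Straightedge:** laid along the far sides of both feet, pressed on with about 5 N and released. It lay at 3.2°, against 3.1° for the rig.
3. **Optics:** this run had the filter, stop and lens, but no slit. I butted each against the straightedge with about 4 N, at roughly −75, 0 and +75 mm along the beam.
4. **Straightedge back on its mat:** within about 3 mm of the mat's centre each way and at its angle.
5. **Right key:** pressed about 5 mm. The force peaked at about 6 N and fell to about 3 N, so it clicked.

**Last checks:** in the final side picture the three optics stand within 1 mm of the expected line. Their angles read 2.7 to 4.0°, within 1° of the rig's. The robot was clear of everything, the bystanders and look-alikes showed no movement, and I saw no optic knocked aside.

**What disagreed or could not be checked:**
- **Camera offset:** the top camera reads about 2 mm nearer the robot than the side camera. The side camera agreed with the arm, so I used it; each camera agrees with itself.
- **Final top view:** the arm hid the filter and stop, so only the lens was checked there. It read 2.3°, against 4.0° in the side view.
- **Key travel:** this comes from tip height and force, because the arm covered the keys during both presses.

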